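Put the wheel-change kit away

TASK

Put the wheel-change kit away. First hook the green tool holder's claws into the two slotted uprights, at the level of the orange latch, and press it down until the latch snaps out over its lug; then lay the yellow lug nut starter across the holder's cradle and put every loose hex lug key into the open steel box; last of all shut the box's lid fully. Leave the glass dish, the wrench and the blue gauge where they are.

Things in the scene. Friction and masses are not known exactly. Their poses are not given: they have to be found in the camera images.
- holder_grip (a point): Middle of the black grip rib of the green holder (bracket, 0.4 kg, 100 mm wide, standing upright on the bench). Rib 50 mm along x, 10 mm thick in y, its top 20 mm above this point; holder's underside 75 mm below it. Axes: z up, +x to the claws; pinch the rib across y. Ahead (-x) is the cradle; the tray floor, 90 mm wide, ends 110 mm from the point in -x.
- holder_back (a point): Holder: centre of its back plate's rear face (100 x 100 mm, 64 mm in +x from holder_grip, 25 mm lower). Four steel claws stick out 14.5 mm in +x at y = +-35 mm, 6 mm thick: necks 10 mm high, undersides 20 mm below and 30 mm above this point, each with a hook tip reaching 12 mm lower behind a 7.5 mm throat. In the middle a lug, 24 mm wide, 10 mm long, 8 mm high, its underside level with the point.
- rack_seat (a point): Where holder_grip is once locked (145 mm above the bench; axes as the holder's, +x is the way to push in; fixed rack, yaw varies). Come with the holder 18 mm (+-4) above the seat, push +x until the back plate meets the uprights, about 1 mm past the seat, then press down till it rests: the lug forces the latch back (up to 12 N of push) and it snaps out over the lug. Let go, its front sags 1 to 3 mm.
- rack_face (a point): Front of the grey slotted uprights, midway between them, level with the lower of the two slot bottoms to use (100 mm above the bench; the next is at 150 mm). Axes as rack_seat, which is 65 mm in -x and 45 mm higher. Uprights 246 mm tall, 34 mm wide, centres at y = +-35 mm; plate 4 mm thick, free room behind. Slots 13 mm wide, 34 mm high, one every 50 mm.
- latch (a joint): Orange spring latch between the uprights; m of travel pushed back: 0 out (at rest, and when locked), about 0.004 to 0.007 while the lug is passing it, 0.012 at most.
- holder_cradle (a point): Holder: where the starter's centre rests, the starter lying along the holder's y (75 mm in -x from holder_grip, 20 mm lower, axes as there). Two notched cheeks at y = +-40 mm, 6 mm thick: notch floor 15 mm below this point, 38 mm wide, 54 mm at the top, horns 14 mm above the point. Between the cheeks it is free down to 49 mm below. The rib begins 50 mm away in +x, its top 40 mm higher.
- starter_c (a point): Centre of the yellow plastic lug nut starter (0.12 kg), 160 mm long along its x, lying on the bench: middle 110 mm is a hexagon bar 30 mm across the flats, the ends are round 25 mm thick. Centre 15 mm above what it lies on; it may have any flat down. Pinch it across its middle. Either end may point either way in the cradle.
- key1_c (a point): Centre of a loose steel hex lug key (0.2 kg): plain hexagon bar 90 mm long along its x, 30 mm across the flats, lying flat on the bench, centre 15 mm above what it lies on, any flat down. Three or four such keys are present; an absent one is None.
- key2_c (a point): Centre of a loose steel hex lug key (0.2 kg): plain hexagon bar 90 mm long along its x, 30 mm across the flats, lying flat on the bench, centre 15 mm above what it lies on, any flat down. Three or four such keys are present; an absent one is None.
- key3_c (a point): Centre of a loose steel hex lug key (0.2 kg): plain hexagon bar 90 mm long along its x, 30 mm across the flats, lying flat on the bench, centre 15 mm above what it lies on, any flat down. Three or four such keys are present; an absent one is None.
- key4_c (a point): Centre of a loose steel hex lug key (0.2 kg): plain hexagon bar 90 mm long along its x, 30 mm across the flats, lying flat on the bench, centre 15 mm above what it lies on, any flat down. Three or four such keys are present; an absent one is None.
- lugbox_in (a point): Centre of the inner floor (5 mm above the bench) of the fixed steel box, outside 180 mm in x, 260 mm in y, 75 mm high, walls 5 mm. Axes: z up, +x towards the hinge side. The keys' compartment is the inside from x = -85 to +34 mm (y = +-125 mm); beyond a 45 mm high divider at x = +36 mm the lug nuts lie. Keys laid along x fit side by side.
- lid (a joint): Lid of the box, hinge along the box's y at its +x rim, rad: 0 shut, starts open at 1.5 to 1.85 (upright to leaning outward), 1.9 at most. A stiff hinge (about 0.27 N m): the lid stays where it is left, so it must be pushed over from its outer side and pressed shut.
- lid_hinge (a point): Middle of the lid's hinge line, at the lower face of the lid, 75 mm above the bench. Turns with the lid: -x points along the lid to its free edge, y along the hinge, z out of the lid's outer face. The lid is 180 mm from hinge to free edge, 260 mm along y, 6 mm thick, 0.2 kg.
- lid_handle (a point): Centre of the black knob on the lid's outer face, 35 mm off that face, 30 mm from the free edge; knob 28 mm in diameter, reaching 43 mm off the face. Turns with the lid.
- dish: Bystander: clear glass dish of valve caps, 96 mm across, 35 mm high, origin under its centre.
- wrench: Bystander: chrome wrench 200 mm long lying on the bench.
- gauge: Bystander: blue tread gauge 90 x 30 x 14 mm, lying flat, origin under its centre.
Not all that is in view belongs to the job. What is shaped like the part that bears key2_c but pink is not meant. What is shaped like the part that bears key3_c but pink is not meant.

How it is judged:
By the outcome, as a careful person would: the job done as asked, in the order asked, and still so for the second after the job is handed in, with the robot touching nothing.
Of key1, key2, key3, key4 only 3 to 4 are there at a start; the rules pass over those that are not, and their reading is None.
At some moment in a run one of key1, key2, key3, key4 may be knocked a few centimetres aside while the robot is not near it.
It also fails if it takes over 200 s, if anything falls off the work surface, if the arm or the gripper's body presses on something with over 40 N, if the wrist force passes 120 N, or if a joint passes its speed limit or range.

ROBOT

A 6-joint arm with a two-finger parallel gripper is mounted at the origin on the work surface. World frame = base frame: x ahead of the robot, y to its left, z up, the work surface at z = 0. Lengths are in m, angles in rad, forces in N, time in s.
With the tool pointing down it reaches from about 0.25 to 0.775 m from the base axis. Payload 4 kg.
Tool frame: the origin (TCP) lies at the centre of the arm's flange, where the gripper is bolted on; the fingertips stand 173 mm ahead of it and the grasp point (between the pads) lies 155 mm ahead of it; y points along the fingers, x is the direction in which the jaws open and shut, and the axes are right-handed (so a half turn about y gives the same grasp; the last joint's range is limited). The gripper opens to 85 mm and grips with 20 to 120 N. Pads are 22 mm wide; open, the fingers measure 114 mm over their backs; the gripper's body (76 mm by 85 mm) begins 54 mm behind the grasp point. The pads swing forward as they close: fully open they stand 13 mm farther back than shut.
Start: joints at [-1.359, 0.087, 1.371, -0, 1.684, -0.103], TCP at [0.17, -0.523, 0.405] pointing down, gripper open.
Joint ranges: [-3.1, 3.1], [-0.76, 2.03], [0.27, 2.55], [-1.08, 4.22], [0.17, 2.65], [-2.57, 2.57]. Speed limits (rad/s): [2.79, 2.79, 3.14, 3.14, 3.14, 3.14].

INTERFACE

Orientations are given as a 3x3 rotation matrix whose columns are the frame's x, y, z axes.
In Python, from plant import manip gives the robot as it stands. The module is installed in compiled form; this text tells all that it offers.
- The arm moves only by the shell command python3 -m creep 'ROWS' [FORCE]. ROWS is JSON, one flat list of numbers, 7 for each row, row after row: the shift along the tool's x, y, z as a fraction of full scale, then the turn, a rotation vector about the tool's x, y, z as a fraction of full scale, then the opening, from 0 (shut) to 1 (fully open). In form: [x, y, z, ax, ay, az, gripper, x, y, z, ax, ay, az, gripper, ...]. A call has 1 to 10 rows; each row is the pose to reach, as a shift and turn from the pose commanded when the call began, along the tool's axes at that moment; what a row does not reach only later rows make up. Full scale, the value 1, is 0.8 m for a shift and 30 degrees for a turn. A row lasts 1/12 s, in which the tool goes at most 41.7 mm and 7.16 degrees, less where a joint would pass 70% of its speed; a pose out of reach is approached as far as the arm can. A call with a number of a shift or a turn outside -1 to 1 is refused whole. A call with a gripper value outside its range is refused whole. The fingers move at their own pace and stop on an object; FORCE is the grip in N (left out, the last holds). Time passes only in rows, so rows that repeat a pose let the fingers close. It gives the time, the measured TCP pose, the force and the opening at its end, in the units of the state.
- manip.read_state(): the state, without advancing time (a new reading comes with each control period).
- manip.camera(name): name is "scene" or "side" or "wrist"; returns a dict with "frame" (420x560x3 uint8, red, green, blue), "z_map" (420x560 float32, m along the optical axis (not along the pixel's ray), 0 where there is no reading), "vertical_fov" (degrees; the focal length in pixels is half the picture's height over the tangent of half this angle, whatever the lens; pixels are square), "cx", "cy" (the principal point, pixels), "camera_from_world" (4x4, takes a point from world to camera coordinates); the wrist camera has in their place "tool_from_camera" (4x4, takes a point from camera to tool coordinates, whose origin is the TCP and whose axes are the tool frame's). Camera axes: x right, y up, looking along -z (the intrinsics and any distortion apply to the point x, -y, -z); pixel columns grow to the right and rows downward; lengths in m; the calibration is good to about 2 mm. A picture is of the moment at which its call begins: read the wrist's pose just before it.
- manip.hand_in(): hands the job in, once; it reports no verdict.
Trained networks look in a picture, given as the dict that the camera call returned (one of the last four; its "shot" number tells which), for a name from the list of things; names that differ only in an ending like _2 or _b are one class to them, and where a whole thing is asked for, a point or a joint stands for the part that bears it (a point fixed in the world has none). Each returns a list of dicts, best first, with "score" (0 to 1); they miss things now and then, are a little off and sometimes report something else, mostly with a low value. They report only what shows in the picture. A call takes as long as a camera call. They do not tell look-alikes from the thing itself.
- manip.recognise(picture, target): "at" ([x, y, z] in m, in the coordinates of the camera as it stood for that picture, good to about 4 mm: the middle of the surface that is visible of it).
- manip.regions_of(picture, target): "mask" (420x560 bool, what is visible of it).
- manip.mark_of(picture, target): "at" ([x, y, z] in m, in the coordinates of the camera as it stood for that picture, good to about 4 mm: a listed point, or the origin of a listed thing).
The state is a dict: "clock": time; "q": joint angles; "qd": joint speeds; "joint_torque": joint torques, N m; "ee_pos": TCP position; "eef_rot": TCP orientation; "force": force on the tool from outside, world axes, zero at the start; "torque": the same for the moment, N m; "opening": opening from 0.0 (shut) to 1.0 (fully open).
Only numpy, scipy, OpenCV 4.12 (cv2) and the standard library are available. Lean on these libraries where they do the work, as an engineer would, in place of code of your own. Each camera call takes 0.05 s, during which the arm holds its last target.

## Working session

There is one attempt and no reset: what is moved stays moved. The work goes in short steps, Python scripts to look and compute and a shell command to move; the robot and the scene stay as the last step left them, time stands still between calls to the robot, and variables do not carry over. Pictures are saved under pics/ and viewed, and the job is handed in when it is done.

```bash
mkdir -p pics; ls
cat > h.py <<'E'
import numpy as np, cv2, json
from plant import manip
def K(c):
    f=c["frame"].shape[0]/2/np.tan(np.radians(c["vertical_fov"])/2); return f,c["cx"],c["cy"]
def T_wc(c,st=None):
    if "camera_from_world" in c: return np.linalg.inv(np.array(c["camera_from_world"]))
    T=np.eye(4);T[:3,:3]=np.array(st["eef_rot"]);T[:3,3]=st["ee_pos"]
    return T@np.array(c["tool_from_camera"])
def cloud(c,st=None):
    f,cx,cy=K(c); z=c["z_map"]; v,u=np.mgrid[:z.shape[0],:z.shape[1]]
    P=np.stack([(u-cx)/f*z,-(v-cy)/f*z,-z,np.ones_like(z)],-1)
    W=P@T_wc(c,st).T; W=W[...,:3]; W[z<=0]=np.nan; return W
def proj(c,p,st=None):
    f,cx,cy=K(c); q=np.linalg.inv(T_wc(c,st))@np.r_[p,1]
    return cx+f*q[0]/-q[2], cy-f*q[1]/-q[2]
def w(c,at,st=None): return (T_wc(c,st)@np.r_[at,1])[:3]
def save(c,n,s=1.4):
    cv2.imwrite("pics/"+n+".png",cv2.resize(c["frame"][...,::-1],None,fx=s,fy=s))
E
python3 - <<'E'
from h import *
for n in ("scene","side","wrist"):
    st=manip.read_state(); c=manip.camera(n); save(c,n+"0"); np.savez("pics/"+n+"0.npz",W=cloud(c,st),F=c["frame"])
    print(n,[k for k in c.keys()],c["vertical_fov"],c["cx"],c["cy"],np.round(T_wc(c,st),3).tolist())
print({k:np.round(v,3).tolist() for k,v in st.items()})
E
```

```text
pics
scene ['frame', 'z_map', 'vertical_fov', 'cx', 'cy', 'camera_from_world', 'shot'] 44.268771592754696 279.40130466968986 213.807543173245 [[0.541, -0.698, 0.469, 1.133], [0.841, 0.454, -0.294, -0.354], [-0.008, 0.554, 0.833, 1.217], [0.0, 0.0, 0.0, 1.0]]
side ['frame', 'z_map', 'vertical_fov', 'cx', 'cy', 'camera_from_world', 'shot'] 49.13459507929091 282.1242475687008 221.5559519254717 [[0.986, 0.099, -0.133, 0.339], [-0.165, 0.664, -0.729, -0.981], [0.016, 0.741, 0.671, 1.019], [0.0, 0.0, 0.0, 1.0]]
wrist ['frame', 'z_map', 'vertical_fov', 'cx', 'cy', 'tool_from_camera', 'shot'] 71.29774015905889 277.39647017533713 209.2462551744364 [[0.311, 0.917, 0.252, 0.235], [-0.951, 0.3, 0.081, -0.502], [-0.002, -0.265, 0.964, 0.372], [0.0, 0.0, 0.0, 1.0]]
{'clock': 0.1, 'q': [-1.359, 0.088, 1.372, -0.0, 1.684, -0.103], 'qd': [-0.0, -0.002, -0.004, 0.0, -0.001, -0.0], 'joint_torque': [0.002, -35.302, -31.422, -0.0, 0.008, 0.0], 'ee_pos': [0.17, -0.523, 0.404], 'eef_rot': [[0.31, -0.0, 0.951], [-0.951, 0.002, 0.31], [-0.002, -1.0, 0.0]], 'force': [0.659, 0.468, 0.279], 'torque': [-0.013, -0.013, -0.008], 'opening': 1.003}
```

View pics/scene0.png

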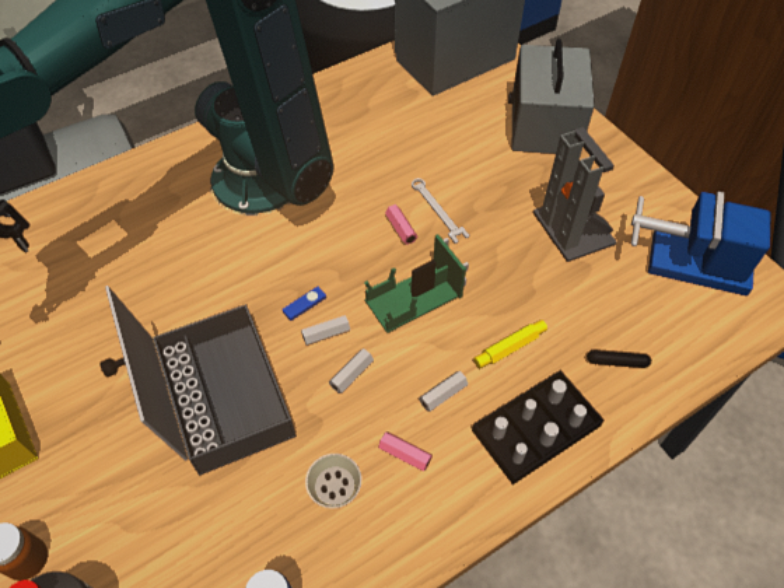

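View pics/side0.png

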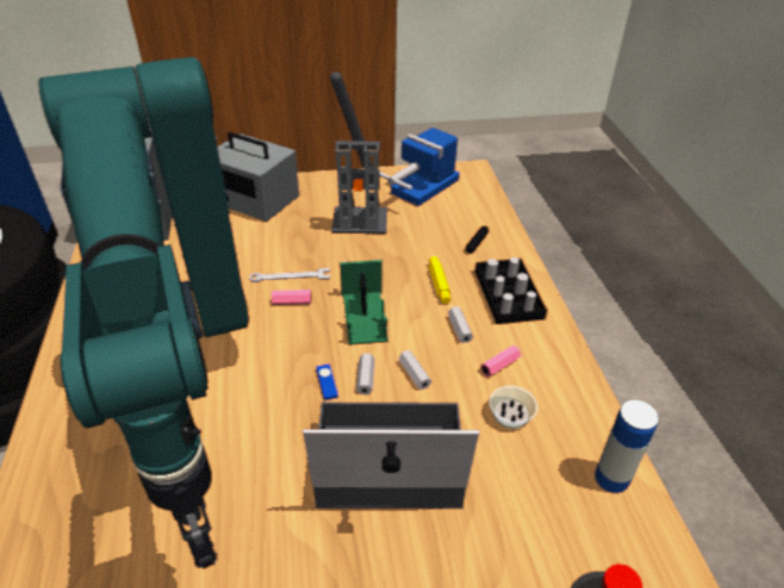

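View pics/wrist0.png

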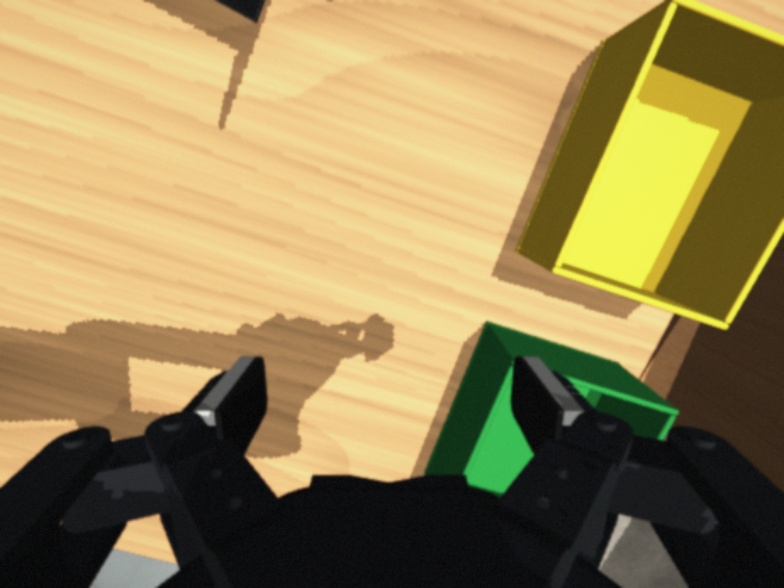

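Run:
```python
from h import *
for n in ("scene","side"):
    c=manip.camera(n)
    for t in ["holder_grip","holder_back","holder_cradle","rack_seat","rack_face","starter_c","key1_c","lugbox_in","lid_hinge","lid_handle","dish","wrench","gauge"]:
        r=manip.mark_of(c,t)
        for d in r[:6]:
            p=w(c,d["at"]); print(n,t,round(d["score"],2),np.round(p,4),np.round(np.array(proj(c,p))*1.4))
```

```text
scene holder_grip 0.62 [0.4689 0.1354 0.0748] [423. 272.]
scene holder_grip 0.49 [ 0.7187 -0.2168  0.0035] [333. 485.]
scene holder_back 0.55 [0.4733 0.1994 0.0513] [450. 266.]
scene holder_cradle 0.64 [0.4667 0.0572 0.0571] [388. 294.]
scene rack_seat 0.59 [0.4855 0.3867 0.1447] [535. 200.]
scene rack_seat 0.27 [ 0.4352 -0.4449  0.217 ] [107. 368.]
scene rack_face 0.75 [0.4923 0.4477 0.1025] [557. 203.]
scene starter_c 0.67 [0.4934 0.4514 0.1016] [559. 203.]
scene starter_c 0.64 [0.6663 0.2101 0.0184] [512. 342.]
scene key1_c 0.63 [ 0.4437 -0.0792  0.0122] [323. 331.]
scene key1_c 0.25 [ 0.4468 -0.3823  0.0742] [170. 394.]
scene lugbox_in 0.78 [ 0.4628 -0.2974  0.0046] [226. 395.]
scene lid_hinge 0.79 [ 0.4461 -0.3825  0.0747] [170. 394.]
scene lid_handle 0.98 [ 0.4326 -0.4419  0.2166] [108. 366.]
scene dish 0.72 [ 0.7196 -0.218   0.0011] [333. 486.]
scene wrench 0.63 [ 0.305   0.2883 -0.0033] [437. 211.]
scene gauge 0.53 [ 0.3609 -0.0816 -0.0016] [302. 305.]
side holder_grip 0.78 [0.466  0.1377 0.0789] [363. 284.]
side holder_grip 0.42 [0.4983 0.4515 0.0991] [359. 201.]
side holder
[... 525 characters left out ...]
.4659 0.2001 0.0484] [359. 278.]
side starter_c 0.88 [0.6619 0.2061 0.0136] [438. 280.]
side starter_c 0.74 [ 0.5497 -0.08    0.0168] [416. 369.]
side key1_c 0.78 [ 0.4423 -0.0746  0.0129] [365. 374.]
side key1_c 0.63 [0.676  0.0424 0.0133] [460. 324.]
side lugbox_in 0.5 [ 0.7235 -0.2138 -0.0029] [512. 414.]
side lid_hinge 0.46 [ 0.7201 -0.2135 -0.0021] [511. 414.]
side lid_handle 0.69 [ 0.4438 -0.3853  0.0747] [389. 485.]
side lid_handle 0.63 [ 0.4327 -0.4426  0.2177] [389. 465.]
side lid_handle 0.49 [0.4648 0.1347 0.0753] [362. 286.]
side dish 0.62 [ 0.723  -0.2136 -0.0015] [512. 414.]
side wrench 0.71 [0.3021 0.2872 0.0044] [290. 275.]
side gauge 0.56 [ 0.359  -0.0751 -0.0052] [326. 384.]
```

Run:
```python
import numpy as np, cv2
# top-down height + colour map from scene cloud
R=400; img=np.zeros((440,800,3),np.uint8)
for n in ("side","scene"):
    d=np.load(f"pics/{n}0.npz"); W=d["W"].reshape(-1,3);F=d["F"].reshape(-1,3)
    ok=np.isfinite(W).all(1)&(W[:,2]<0.3)&(W[:,2]>-0.02)
    W=W[ok];F=F[ok]; o=np.argsort(W[:,2]);W=W[o];F=F[o]
    # image: right = -y , up = x
    u=((0.6-W[:,1])/1.2*800).astype(int); v=(440-(W[:,0]-0.1)/1.2*800*1).astype(int)
    k=(u>=0)&(u<799)&(v>=0)&(v<439)
    for dx in (0,1):
        for dy in (0,1): 
            img[np.clip(v[k]+dy,0,439),u[k]+dx]=F[k][:,::-1]
cv2.imwrite("pics/top0.png",img)
```

```text
(no output)
```

View pics/top0.png

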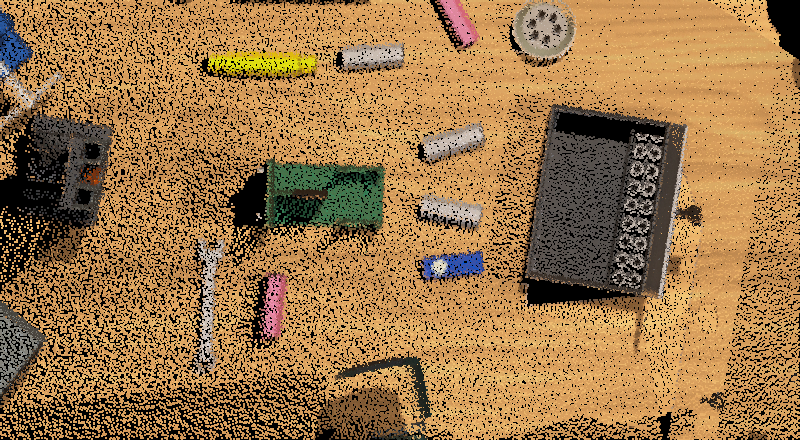

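Run:
```python
import numpy as np, cv2
d=np.load("pics/scene0.npz"); W=d["W"];F=d["F"].astype(int)
def fit(name,mask):
    P=W[mask]; P=P[np.isfinite(P).all(1)]
    r=cv2.minAreaRect((P[:,:2]*1000).astype(np.float32)); b=cv2.boxPoints(r)
    e=b-np.roll(b,1,0); l=np.linalg.norm(e,axis=1); i=l.argmax(); a=np.degrees(np.arctan2(e[i,1],e[i,0]))%180
    print(name,len(P),np.round(r[0],1),np.round(sorted(r[1]),1),"yaw",round(a,1),"z",np.percentile(P[:,2],[5,50,95]).round(4),"mean",P.mean(0).round(4))
# objects above table
h=(W[...,2]>0.007)&(W[...,2]<0.25)
h=np.nan_to_num(h).astype(np.uint8)
n,l,s,c=cv2.connectedComponentsWithStats(h)
for i in range(1,n):
    if s[i,4]>80:
        m=l==i; print(c[i].round()*1.4,F[m].mean(0).round()); fit("  ",m)
# refs
for nm in ("side","scene"):
    W2=np.load(f"pics/{nm}0.npz")["W"].reshape(-1,3); m=(W2[:,0]>.55)&(W2[:,0]<.65)&(W2[:,1]>0.0)&(W2[:,1]<.12); print(nm,"table z",np.nanmedian(W2[m,2]))
```

```text
[455.   37.8] [62. 59. 54.]
   4754 [-35.4 579.5] [161.  311.4] yaw 55.5 z [0.0203 0.1214 0.225 ] mean [-0.0343  0.5676  0.1206]
[763.   12.6] [56. 32. 14.]
   645 [ 224.3 1373.5] [ 25.4 208.5] yaw 2.1 z [0.0104 0.0356 0.0782] mean [0.2409 1.3745 0.0385]
[561.4 141.4] [84. 79. 71.]
   7143 [355.3 580.9] [186.4 523.5] yaw 149.6 z [0.0117 0.1452 0.2422] mean [0.3721 0.5536 0.1243]
[257.6 158.2] [45. 50. 43.]
   4558 [ 20.8 -25.8] [153.8 418.5] yaw 14.7 z [0.0121 0.1688 0.2338] mean [ 0.0882 -0.02    0.1437]
[708.4 242.2] [ 50.  72. 109.]
   4621 [662.9 677.2] [234.1 259.5] yaw 43.0 z [0.0194 0.1003 0.1526] mean [0.7268 0.6342 0.0942]
[400.4 222.6] [192. 107. 118.]
   307 [303.  193.4] [36.5 98.9] yaw 174.4 z [0.0138 0.0266 0.0329] mean [0.308  0.1888 0.0252]
[421.4 281.4] [62. 70. 45.]
   1678 [463.6 121.3] [111.5 189.8] yaw 87.8 z [0.0076 0.0406 0.0978] mean [0.4711 0.131  0.0458]
[303.8 302.4] [ 84.  97. 156.]
   320 [362.8 -78.3] [37.6 91.3] yaw 98.4 z [0.0079 0.0132 0.0178] mean [ 0.3655 -0.0787  0.0133]
[190.4 387.8] [81. 71. 63.]
   6439 [ 457.2 -317. ] [223.3 266. ] yaw 170.9 z 
[... 1105 characters left out ...]
 131.]
   510 [736.9 -81.5] [36.4 91.2] yaw 27.0 z [0.0166 0.0278 0.0332] mean [ 0.7397 -0.0841  0.0263]
[519.4 452.2] [131. 121. 114.]
   120 [845.   80.3] [22.7 36.2] yaw 169.7 z [0.0078 0.045  0.0559] mean [0.8535 0.0754 0.0389]
[331.8 477.4] [155. 139. 115.]
   873 [ 720.1 -216.1] [93.1 93.9] yaw 100.7 z [0.0076 0.0205 0.037 ] mean [ 0.7119 -0.2135  0.0215]
[ 29.4 560. ] [110.  81.  66.]
   1555 [ 620.  -670.9] [ 67.3 192.4] yaw 22.5 z [0.0176 0.0965 0.2184] mean [ 0.6014 -0.6705  0.0971]
[267.4 579.6] [205. 202. 200.]
   318 [ 846.6 -377.9] [22.6 57.1] yaw 56.2 z [0.1813 0.1904 0.1932] mean [ 0.8478 -0.3789  0.1896]
side table z 0.0003660916081651422
scene table z -3.310658731126015e-05
```

Run:
```python
from h import *
c=manip.camera("side"); F=c["frame"][...,::-1]
a=cv2.resize(F[290:420,70:210],None,fx=4,fy=4); cv2.imwrite("pics/gr.png",a)
c2=manip.camera("scene"); F2=c2["frame"][...,::-1]
b=cv2.resize(F2[80:250,250:450],None,fx=4,fy=3.5); cv2.imwrite("pics/rk.png",b)
# rack front face fit
for n in ("scene","side"):
    d=np.load(f"pics/{n}0.npz"); W=d["W"].reshape(-1,3)
    m=(abs(W[:,0]-.495)<.1)&(W[:,1]>.38)&(W[:,1]<.6)&(W[:,2]>.02)&(W[:,2]<.25); P=W[m]
    print(n,len(P),P.min(0),P.max(0))
    from collections import Counter
    if n=="side":
        Q=P[(P[:,2]>.06)&(P[:,2]<.24)]
        # ransac plane vertical
        rng=np.random.default_rng(0);best=None
        for _ in range(2000):
            i,j=rng.choice(len(Q),2,replace=False); dd=Q[j,:2]-Q[i,:2]
            if np.linalg.norm(dd)<.03: continue
            nn=np.array([-dd[1],dd[0]])/np.linalg.norm(dd); e=abs((Q[:,:2]-Q[i,:2])@nn)<.002
            if best is None or e.sum()>best[0]: best=(e.sum(),e)
        I=Q[best[1]]; mu=I[:,:2].mean(0); u,s,v=np.linalg.svd(I[:,:2]-mu); print("line dir",v[0],"yaw normal",np.degrees(np.arctan2(v[0,0],-v[0,1])),mu,best[0],len(Q), I.min(0),I.max(0))
        t=(I[:,:2]-mu)@v[0]; print(np.percentile(t,[0,1,99,100]), np.histogram(t,30))
```

```text
scene 2689 [0.44224128 0.43779104 0.02016278] [0.59356277 0.59941412 0.24987982]
side 1368 [0.44377021 0.43349725 0.02027593] [0.59492933 0.59905449 0.24970655]
line dir [ 0.9812703  -0.19263592] yaw normal 78.89334661219023 [0.49672496 0.45077337] 285 1019 [0.44444581 0.43923427 0.06126816] [0.54675681 0.46239591 0.23977669]
[-0.0532879  -0.05238654  0.05078055  0.05085848] (array([20, 17, 23,  7,  2,  5, 15, 19, 17, 15,  0,  0,  0,  1,  0,  0,  1,
        1,  0,  0,  9, 19, 24,  9,  4,  5, 10, 18, 24, 20]), array([-0.0532879 , -0.04981635, -0.04634481, -0.04287326, -0.03940172,
       -0.03593017, -0.03245862, -0.02898708, -0.02551553, -0.02204399,
       -0.01857244, -0.01510089, -0.01162935, -0.0081578 , -0.00468626,
       -0.00121471,  0.00225684,  0.00572838,  0.00919993,  0.01267147,
        0.01614302,  0.01961457,  0.02308611,  0.02655766,  0.03002921,
        0.03350075,  0.0369723 ,  0.04044384,  0.04391539,  0.04738694,
        0.05085848]))
```

View pics/gr.png

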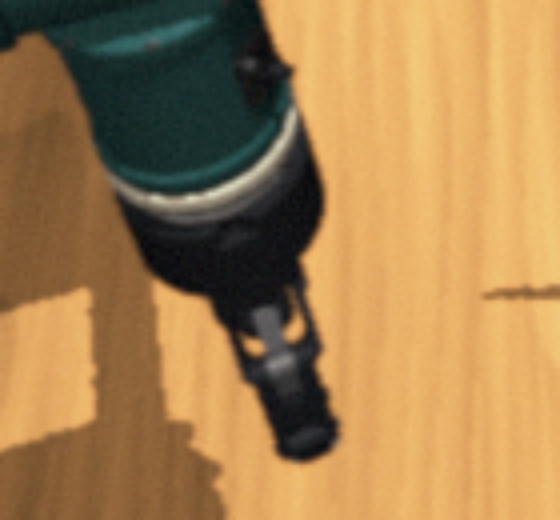

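View pics/rk.png

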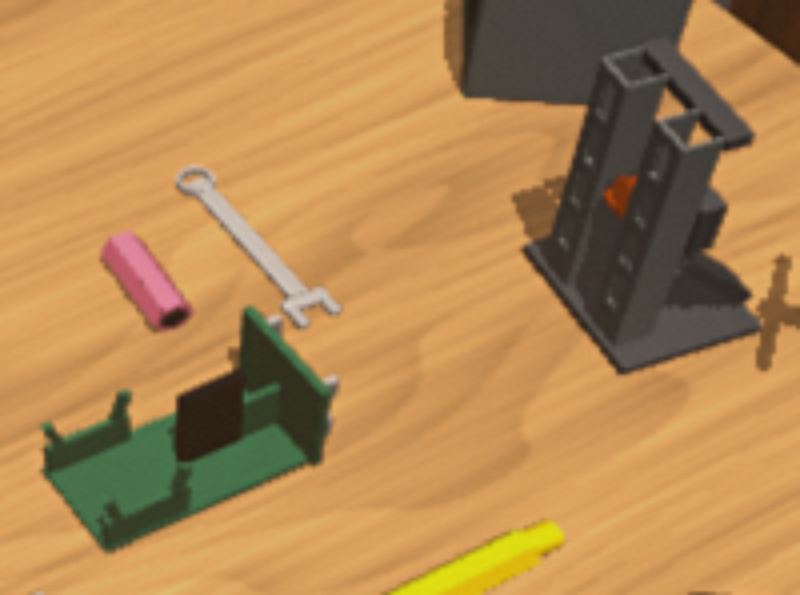

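```bash
cat >> h.py <<'E'
from scipy.spatial.transform import Rotation as Ro
def goal(p,yaw,L=0.155,tilt=None):
    """p: world position of the point L ahead of TCP; yaw: degrees of tool x; tool y down"""
    st=manip.read_state(); R=np.array(st["eef_rot"]); t=np.array(st["ee_pos"])
    a=np.radians(yaw); X=np.array([np.cos(a),np.sin(a),0]); Y=np.array([0,0,-1.]); G=np.c_[X,Y,np.cross(X,Y)]
    tp=np.array(p)-L*Y; d=R.T@(tp-t); rv=Ro.from_matrix(R.T@G).as_rotvec(degrees=True)
    print("shift frac",np.round(d/0.8,4),"mm",np.round(d*1000,1),"turn frac",np.round(rv/30,4),"deg",rv.round(2))
def stat():
    st=manip.read_state(); R=np.array(st["eef_rot"]); t=np.array(st["ee_pos"])
    print("t",round(st["clock"],2),"grasp",np.round(t+.155*R[:,1],4),"yaw",np.degrees(np.arctan2(R[1,0],R[0,0])).round(2),"ydir",R[:,1].round(4),"F",np.round(st["force"],1),"open",round(st["opening"],3),"q",np.round(st["q"],2))
E
python3 - <<'E'
from h import *
d=np.load("pics/scene0.npz"); W=d["W"];F=d["F"].astype(int)
m=(abs(W[...,0]-.467)<.09)&(abs(W[...,1]-.115)<.12)&(F[...,1]>F[...,0]*1.15)
for n,lo,hi in (("floor",.003,.02),("plate",.03,.105)):
    P=W[m&(W[...,2]>lo)&(W[...,2]<hi)]; 
    if n=="plate": P=P[P[:,1]>.17]
    print(n,len(P),P.min(0).round(4),P.max(0).round(4)); r=cv2.minAreaRect((P[:,:2]*1000).astype(np.float32)); print(r)
    if n=="plate":
        s=P[:,2]>.03; mu=P[:,:2].mean(0); u,sv,v=np.linalg.svd(P[:,:2]-mu,full_matrices=False); print(mu,v[0],sv)
k=(abs(W[...,0]-.467)<.05)&(abs(W[...,1]-.13)<.06)&(F.max(-1)<75)&(W[...,2]>.04)&(W[...,2]<.11)
P=W[k]; print("rib",len(P),P.min(0),P.max(0)); T=P[P[:,2]>.093];print("top",len(T),T.mean(0)); u,sv,v=np.linalg.svd(P[:,:2]-P[:,:2].mean(0),full_matrices=False);print(v[0],P.mean(0))
goal([0.2,-0.4,0.30],-72)
goal([0.467,0.1,0.30],-2.2)
E
```

```text
floor 920 [0.4237 0.0251 0.003 ] [0.52   0.1971 0.0196]
((469.9197998046875, 112.5184555053711), (173.4518280029297, 92.49492645263672), 87.30015563964844)
plate 133 [0.4249 0.1714 0.0304] [0.5218 0.2002 0.1043]
((473.2690124511719, 185.7480010986328), (28.693347930908203, 96.96314239501953), 89.5632553100586)
[0.47766424 0.19107601] [0.99992725 0.01206226] [0.29724637 0.08330125]
rib 289 [0.42185827 0.08119781 0.04006516] [0.51654595 0.18993408 0.10047744]
top 34 [0.47489454 0.14126994 0.09563009]
[-0.17665132 -0.98427349] [0.47263607 0.13206056 0.06714162]
shift frac [-0.1347 -0.0628  0.0829] mm [-107.7  -50.3   66.3] turn frac [0.0001 0.0012 0.0002] deg [0.   0.04 0.  ]
shift frac [-0.6256 -0.0629  0.5938] mm [-500.5  -50.3  475. ] turn frac [ 1.0000e-04 -2.3254e+00  1.0000e-04] deg [  0.   -69.76   0.  ]
```

```bash
python3 -m creep '[-0.3,-0.065,0.28,0,-1,0,1, -0.3,-0.065,0.28,0,-1,0,1, -0.3,-0.065,0.28,0,-1,0,1, -0.3,-0.065,0.28,0,-1,0,1, -0.3,-0.065,0.28,0,-1,0,1, -0.3,-0.065,0.28,0,-1,0,1, -0.3,-0.065,0.28,0,-1,0,1, -0.3,-0.065,0.28,0,-1,0,1, -0.3,-0.065,0.28,0,-1,0,1, -0.3,-0.065,0.28,0,-1,0,1]' 60
python3 - <<'E'
from h import *
stat(); goal([0.467,0.1,0.30],-2.2)
E
```

```text
clock: 2.48
ee_pos: [0.3096, -0.2236, 0.4577]
eef_rot: [[0.747, 0.002, 0.665], [-0.665, -0.002, 0.747], [0.003, -1.0, -0.0]]
force: [0.8, -0.2, 0.1]
opening: 1.0
t 2.48 grasp [ 0.3099 -0.2239  0.3027] yaw -41.66 ydir [ 0.0018 -0.0022 -1.    ] F [ 0.8 -0.2  0.1] open 1.0 q [-0.77 -0.3   1.62 -0.    1.82 -0.05]
shift frac [-0.1218  0.0028  0.433 ] mm [-97.5   2.3 346.4] turn frac [ 0.0027 -1.3153  0.0048] deg [  0.08 -39.46   0.14]
```

```bash
python3 -m creep '[-0.12,0,0.43,0,-1,0,1, -0.12,0,0.43,0,-1,0,1, -0.12,0,0.43,0,-1,0,1, -0.12,0,0.43,0,-1,0,1, -0.12,0,0.43,0,-1,0,1, -0.12,0,0.43,0,-1,0,1, -0.12,0,0.43,0,-1,0,1, -0.12,0,0.43,0,-1,0,1, -0.12,0,0.43,0,-1,0,1, -0.12,0,0.43,0,-1,0,1]' 
python3 -m creep '[0,0,0,0.003,-0.315,0.005,1, 0,0,0,0.003,-0.315,0.005,1, 0,0,0,0.003,-0.315,0.005,1, 0,0,0,0.003,-0.315,0.005,1]'
python3 - <<'E'
from h import *
stat(); 
st=manip.read_state(); c=manip.camera("wrist"); save(c,"w1"); W=cloud(c,st); np.savez("pics/w1.npz",W=W,F=c["frame"])
for t in ["holder_grip","holder_back","holder_cradle"]:
    for d in manip.mark_of(c,t)[:2]:
        p=w(c,d["at"],st); print(t,round(d["score"],2),np.round(p,4),np.round(np.array(proj(c,p,st))*1.4))
E
```

```text
clock: 3.32
ee_pos: [0.4697, 0.0965, 0.4549]
eef_rot: [[0.979, -0.002, 0.204], [-0.204, 0.001, 0.979], [-0.002, -1.0, 0.001]]
force: [0.5, 0.2, -0.5]
opening: 1.001
clock: 3.65
ee_pos: [0.468, 0.093, 0.4562]
eef_rot: [[0.999, -0.003, 0.048], [-0.048, 0.001, 0.999], [-0.003, -1.0, 0.001]]
force: [0.2, -0.2, 0.3]
opening: 0.998
t 3.65 grasp [0.4675 0.0932 0.3012] yaw -2.74 ydir [-0.0032  0.0011 -1.    ] F [ 0.2 -0.2  0.3] open 0.998 q [ 0.08 -0.08  1.44  0.    1.79  0.12]
holder_back 0.68 [0.4729 0.2004 0.0501] [388. 132.]
holder_back 0.61 [0.4677 0.1381 0.0744] [385. 208.]
holder_cradle 0.8 [0.4664 0.0667 0.0527] [388. 284.]
```

View pics/w1.png

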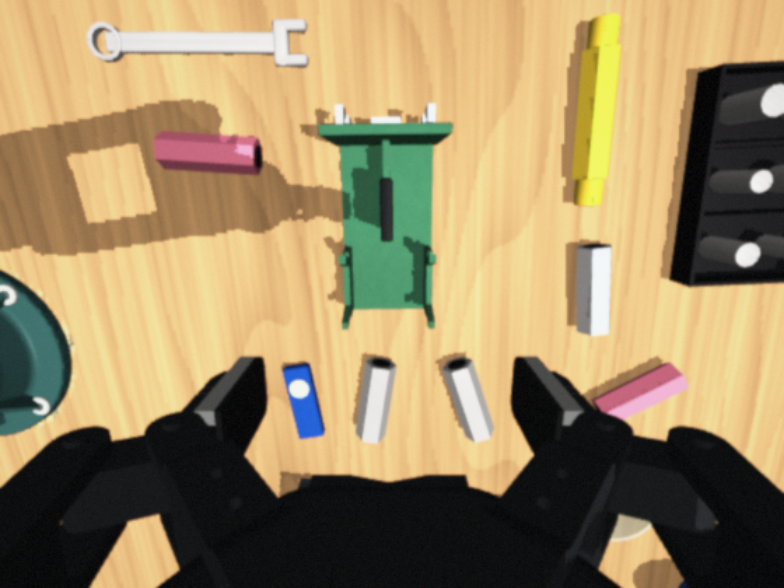

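Run:
```python
from h import *
d=np.load("pics/w1.npz"); W=d["W"];F=d["F"].astype(int)
m=np.zeros(W.shape[:2],bool); m[118:180,265:290]=1
k=m&(F.max(-1)<45)&(W[...,2]>.08)
P=W[k]; print("rib",len(P),P.min(0).round(4),P.max(0).round(4),P.mean(0).round(4)); 
mid=P[:,:2].mean(0); u,s,v=np.linalg.svd(P[:,:2]-mid,full_matrices=False); print("rib dir",np.degrees(np.arctan2(v[0,1],v[0,0])),cv2.minAreaRect((P[:,:2]*1000).astype(np.float32)))
m[:]=0;m[80:240,220:330]=1
g=m&(F[...,1]>F[...,0]*1.3)&(F[...,1]>F[...,2]*1.2)
for lo,hi in((0.0,.03),(.09,.11)):
    P=W[g&(W[...,2]>lo)&(W[...,2]<hi)]; print(lo,len(P),P.mean(0),P.min(0),P.max(0),cv2.minAreaRect((P[:,:2]*1000).astype(np.float32)))
```

```text
rib 166 [0.4637 0.1157 0.092 ] [0.4709 0.1615 0.0957] [0.4663 0.1414 0.094 ]
rib dir -93.01590955648574 ((465.47369384765625, 138.74473571777344), (45.91857147216797, 6.425342559814453), 84.39662170410156)
0.0 6463 [0.46760671 0.11705954 0.00571026] [4.18636967e-01 2.84053261e-02 2.61637093e-04] [0.5139991  0.19502232 0.0295542 ] ((465.52764892578125, 111.96818542480469), (164.09478759765625, 91.6058578491211), 87.53831481933594)
0.09 891 [0.47014376 0.19168474 0.09817438] [0.42167407 0.11322669 0.09007008] [0.51937468 0.20269937 0.10177779] ((469.2431335449219, 157.18577575683594), (87.91692352294922, 97.68216705322266), 88.13756561279297)
```

Run:
```python
from h import *
goal([0.4665,0.138,0.15],-2.5); goal([0.4665,0.138,0.081],-2.5)
```

```text
shift frac [-0.0035  0.1896  0.0548] mm [ -2.8 151.7  43.9] turn frac [-0.0029 -0.0041 -0.0047] deg [-0.09 -0.12 -0.14]
shift frac [-0.0033  0.2759  0.0547] mm [ -2.6 220.7  43.7] turn frac [-0.0029 -0.0041 -0.0047] deg [-0.09 -0.12 -0.14]
```

```bash
python3 -m creep '[-0.0035,0.05,0.055,0,-0.004,0,1, -0.0035,0.1,0.055,0,-0.004,0,1, -0.0035,0.15,0.055,0,-0.004,0,1, -0.0035,0.19,0.055,0,-0.004,0,1, -0.0035,0.225,0.055,0,-0.004,0,1, -0.0035,0.25,0.055,0,-0.004,0,1, -0.0035,0.27,0.055,0,-0.004,0,1, -0.0035,0.276,0.055,0,-0.004,0,1, -0.0035,0.276,0.055,0,-0.004,0,1, -0.0035,0.276,0.055,0,-0.004,0,1]' 60
python3 - <<'E'
from h import *
stat(); goal([0.4665,0.138,0.081],-2.5)
st=manip.read_state(); c=manip.camera("wrist"); save(c,"w2")
c=manip.camera("scene"); save(c,"s2")
E
```

```text
clock: 4.68
ee_pos: [0.4666, 0.139, 0.2368]
eef_rot: [[0.999, -0.001, 0.042], [-0.042, 0.002, 0.999], [-0.001, -1.0, 0.002]]
force: [0.5, 0.4, 0.3]
opening: 1.001
t 4.68 grasp [0.4664 0.1393 0.0818] yaw -2.41 ydir [-0.0011  0.002  -1.    ] F [0.5 0.4 0.3] open 1.001 q [0.17 0.05 1.76 0.   1.34 0.21]
shift frac [-0.0001  0.001  -0.0012] mm [-0.1  0.8 -1. ] turn frac [-0.0037  0.0029 -0.0023] deg [-0.11  0.09 -0.07]
```

View pics/w2.png

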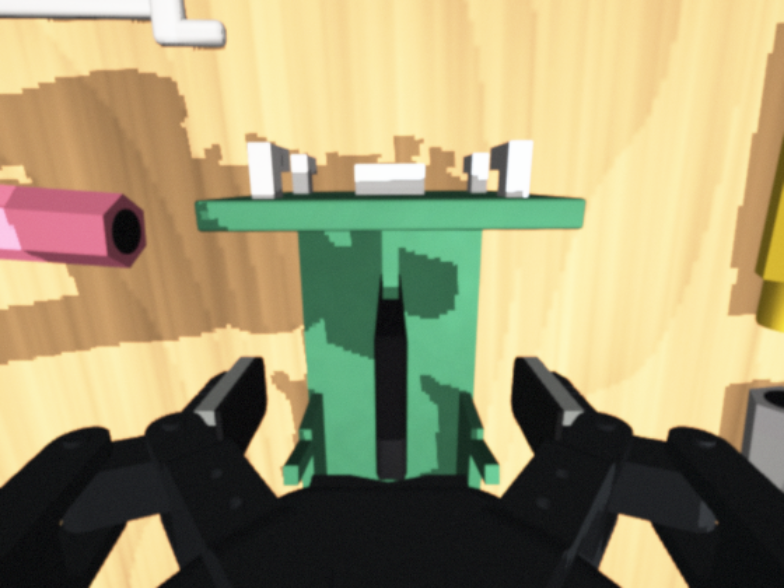

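View pics/s2.png

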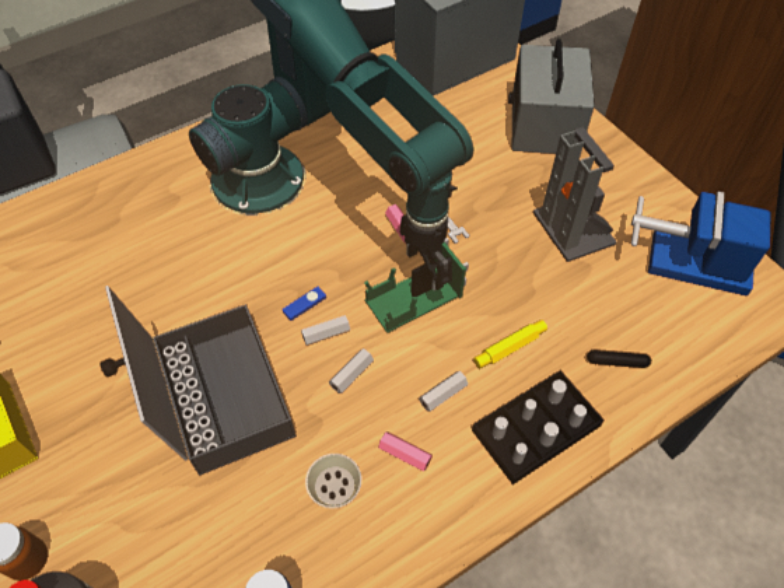

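Rib is centred between the fingers (wrist px 391,400). Close.

```bash
python3 -m creep '[0,0,0,0,0,0,0, 0,0,0,0,0,0,0, 0,0,0,0,0,0,0, 0,0,0,0,0,0,0, 0,0,0,0,0,0,0, 0,0,0,0,0,0,0, 0,0,0,0,0,0,0, 0,0,0,0,0,0,0, 0,0,0,0,0,0,0]' 90
python3 - <<'E'
from h import *
stat()
E
python3 -m creep '[0,-0.02,0,0,0,0,0, 0,-0.05,0,0,0,0,0, 0,-0.09,0,0,0,0,0, 0,-0.13,0,0,0,0,0, 0,-0.16,0,0,0,0,0, 0,-0.16,0,0,0,0,0, 0,-0.16,0,0,0,0,0]'
python3 - <<'E'
from h import *
stat(); st=manip.read_state(); c=manip.camera("wrist"); save(c,"w3")
E
```

```text
clock: 5.53
ee_pos: [0.4664, 0.1391, 0.2361]
eef_rot: [[0.999, -0.002, 0.042], [-0.042, 0.002, 0.999], [-0.002, -1.0, 0.002]]
force: [1.5, -0.3, -0.8]
opening: 0.102
t 5.53 grasp [0.4662 0.1394 0.0811] yaw -2.4 ydir [-0.0016  0.0019 -1.    ] F [ 1.5 -0.3 -0.8] open 0.102 q [0.17 0.05 1.76 0.   1.34 0.21]
clock: 6.12
ee_pos: [0.4665, 0.1388, 0.3638]
eef_rot: [[0.999, -0.002, 0.042], [-0.042, 0.002, 0.999], [-0.002, -1.0, 0.002]]
force: [-0.5, 0.6, -5.8]
opening: 0.107
t 6.12 grasp [0.4662 0.1391 0.2088] yaw -2.39 ydir [-0.0017  0.0019 -1.    ] F [-0.5  0.6 -5.8] open 0.107 q [ 0.17 -0.04  1.58  0.    1.6   0.21]
```

View pics/w3.png

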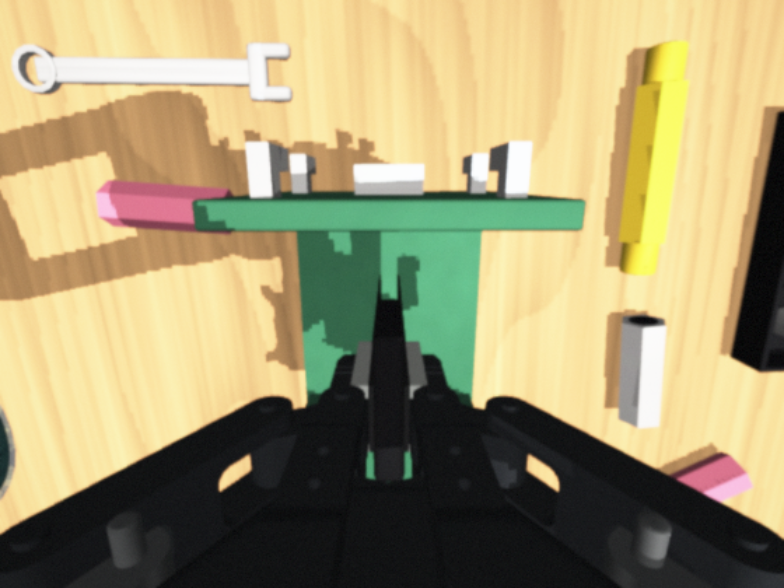

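Run:
```python
from h import *
goal([0.468,0.308,0.20],-11)
```

```text
shift frac [-0.0063  0.0086  0.2115] mm [ -5.    6.9 169.2] turn frac [-0.0008  0.2869 -0.0119] deg [-0.02  8.61 -0.36]
```

```bash
python3 -m creep '[0,0,0.04,0,0.05,0,0, 0,0,0.08,0,0.1,0,0, 0,0,0.12,0,0.2,0,0, -0.003,0.004,0.16,0,0.287,0,0, -0.006,0.008,0.19,0,0.287,0,0, -0.006,0.008,0.21,0,0.287,0,0, -0.006,0.008,0.211,0,0.287,0,0, -0.006,0.008,0.211,0,0.287,0,0, -0.006,0.008,0.211,0,0.287,0,0]'
cat > m.py <<'E'
from h import *
import sys
tag=sys.argv[1]
stat()
for n in ("scene","side","wrist"):
    st=manip.read_state(); c=manip.camera(n); save(c,n+tag); W=cloud(c,st); np.savez(f"pics/{n}{tag}.npz",W=W,F=c["frame"])
    for t in ["holder_grip","holder_back","rack_seat","rack_face"]:
        for d in manip.mark_of(c,t)[:3]:
            if d["score"]<.45: continue
            p=w(c,d["at"],st); print(n,t,round(d["score"],2),np.round(p,4),np.round(np.array(proj(c,p,st))*1.4))
E
python3 m.py 4
```

```text
clock: 6.92
ee_pos: [0.4684, 0.3071, 0.355]
eef_rot: [[0.982, -0.007, 0.191], [-0.191, -0.001, 0.982], [-0.007, -1.0, -0.003]]
force: [0.6, 0.3, -5.1]
opening: 0.102
t 6.92 grasp [0.4674 0.3069 0.2   ] yaw -11.01 ydir [-0.0069 -0.0014 -1.    ] F [ 0.6  0.3 -5.1] open 0.102 q [0.48 0.13 1.43 0.   1.6  0.67]
scene holder_grip 0.72 [0.4694 0.3052 0.1939] [500. 195.]
scene holder_back 0.56 [0.4826 0.3708 0.1704] [530. 193.]
scene rack_seat 0.78 [0.485  0.3874 0.1418] [535. 200.]
scene rack_seat 0.48 [ 0.4639 -0.3016  0.0049] [225. 396.]
scene rack_face 0.83 [0.4954 0.452  0.1002] [560. 204.]
side holder_grip 0.58 [0.4683 0.3032 0.1969] [354. 201.]
side holder_back 0.81 [0.4794 0.3678 0.1705] [355. 195.]
side rack_face 0.71 [0.2992 0.2885 0.0057] [289. 275.]
side rack_face 0.56 [0.4948 0.4518 0.1041] [358. 200.]
wrist holder_grip 0.68 [0.4708 0.307  0.195 ] [392. 379.]
wrist holder_back 0.74 [0.4834 0.3668 0.17  ] [395. 199.]
wrist rack_face 0.57 [0.4981 0.4498 0.0992] [390.  15.]
```

View pics/wrist4.png

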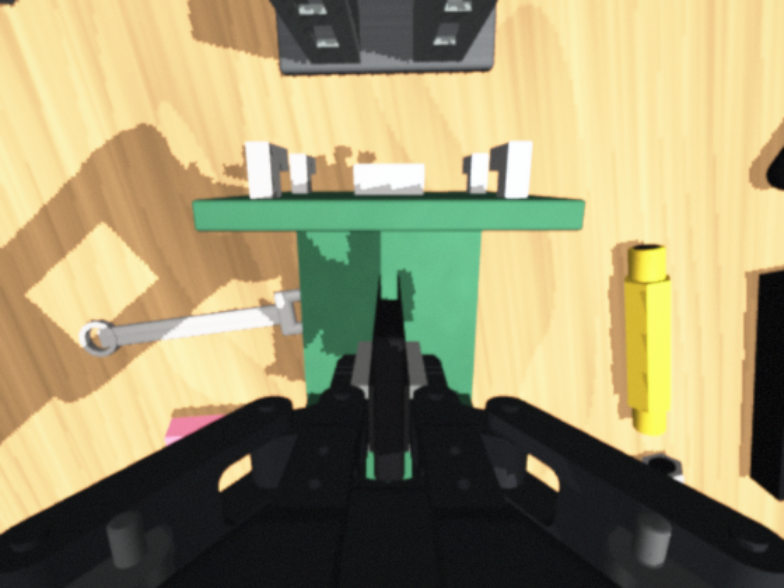

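View pics/side4.png

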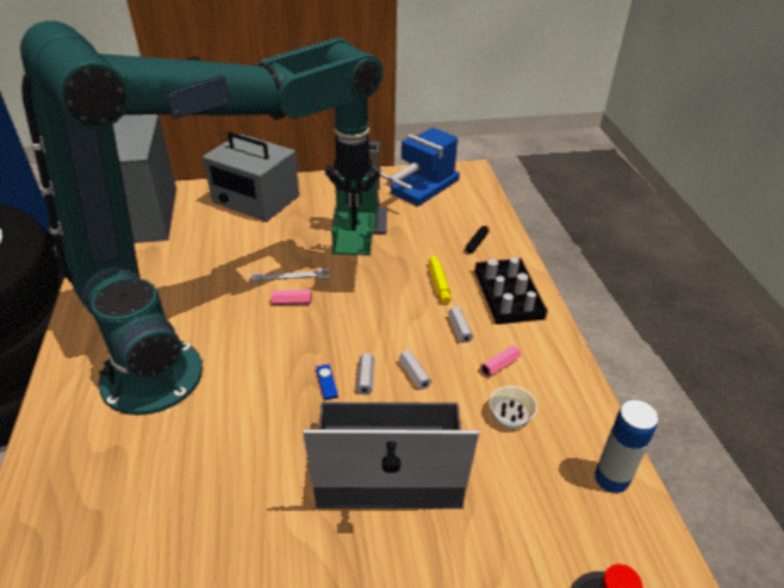

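View pics/scene4.png

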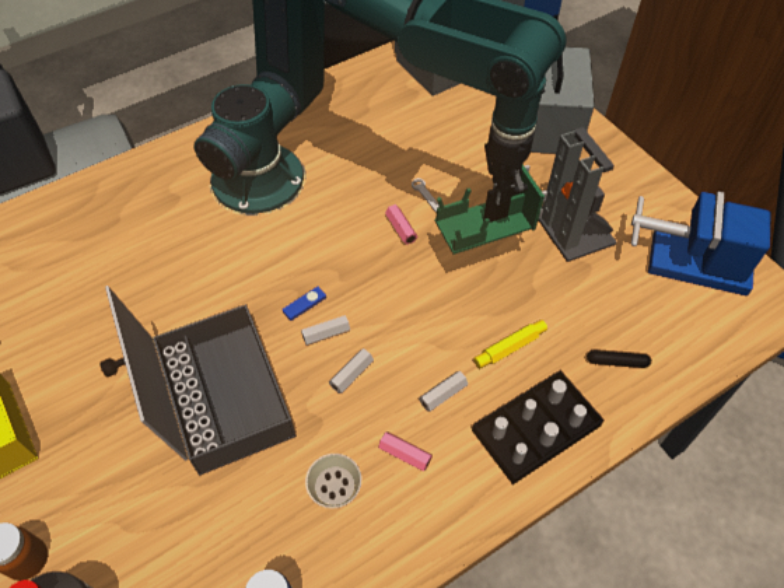

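```bash
cat > ali.py <<'E'
from h import *
import sys
tag=sys.argv[1]
st=manip.read_state(); c=manip.camera("wrist"); save(c,"al"+tag)
f,cx,cy=K(c); z=c["z_map"]; v,u=np.mgrid[:420,:560]
P=np.stack([(u-cx)/f*z,-(v-cy)/f*z,-z,np.ones_like(z)],-1)@np.array(c["tool_from_camera"]).T; P=P[...,:3]; P[z<=0]=np.nan
W=cloud(c,st); F=c["frame"].astype(int); np.savez("pics/al.npz",P=P,W=W,F=F)
grey=(abs(F[...,0]-F[...,1])<14)&(abs(F[...,1]-F[...,2])<14)
# claws: bright, tool y range
cl=(F.min(-1)>120)&grey&(P[...,2]>.055)&(P[...,2]<.10)&(abs(P[...,0])<.07)&(P[...,1]>.12)&(P[...,1]<.22)
n,l,s,ce=cv2.connectedComponentsWithStats(cl.astype(np.uint8))
for i in range(1,n):
    if s[i,4]>15: Q=P[l==i]; print("claw/lug px",ce[i].round(),"x",np.nanmin(Q[:,0]).round(4),np.nanmax(Q[:,0]).round(4),"y",np.nanpercentile(Q[:,1],[5,95]).round(4),"z",np.nanpercentile(Q[:,2],[5,95]).round(4))
g=(F[...,1]>F[...,0]*1.3)&(P[...,2]>.045)&(P[...,1]<.18)&(P[...,1]>.1)
Q=P[g]; print("plate top",len(Q),np.nanmin(Q,0).round(4),np.nanmax(Q,0).round(4))
a,b=np.polyfit(Q[:,0],Q[:,2],1); print("plate slope deg",np.degrees(np.arctan(a)))
# rack
rk=(W[...,2]>.03)&(W[...,2]<.25)&(W[...,1]>.41)&(F.max(-1)<110)&(P[...,2]>.09)
Q=P[rk]; Q=Q[np.isfinite(Q).all(1)]; print("rack pts",len(Q))
if len(Q)>100:
    fr=[]
    for lo in np.arange(-.06,.06,.004):
        q=Q[(Q[:,0]>=lo)&(Q[:,0]<lo+.004)]
        if len(q)>5: print(round(lo+.002,3),len(q),"zmin",np.percentile(q[:,2],[2,10,50]).round(4))
E
python3 ali.py 4
```

```text
claw/lug px [185. 121.] x -0.0467 -0.0306 y [0.1461 0.1484] z [0.0636 0.0764]
claw/lug px [369. 121.] x 0.0325 0.048 y [0.1461 0.1482] z [0.0638 0.0766]
claw/lug px [214. 123.] x -0.0369 -0.0307 y [0.1961 0.1987] z [0.0636 0.0762]
claw/lug px [342. 123.] x 0.0329 0.0393 y [0.1959 0.1985] z [0.0636 0.0767]
claw/lug px [277. 128.] x -0.0109 0.0131 y [0.1781 0.1801] z [0.0635 0.072 ]
plate top 6711 [-0.0485  0.1351  0.055 ] [0.0506 0.1779 0.063 ]
plate slope deg 0.19579623076230693
rack pts 3220
-0.054 10 zmin [0.1447 0.1448 0.145 ]
-0.05 254 zmin [0.1444 0.1446 0.1449]
-0.046 218 zmin [0.1446 0.1447 0.145 ]
-0.042 207 zmin [0.1445 0.1447 0.1451]
-0.038 80 zmin [0.1446 0.1448 0.1451]
-0.034 87 zmin [0.1446 0.1449 0.1451]
-0.03 114 zmin [0.1447 0.1449 0.1453]
-0.026 218 zmin [0.1449 0.145  0.1453]
-0.022 213 zmin [0.1449 0.1451 0.1454]
-0.018 262 zmin [0.145  0.1453 0.1487]
0.018 287 zmin [0.1458 0.146  0.1478]
0.022 204 zmin [0.1458 0.1459 0.1462]
0.026 207 zmin [0.1456 0.1459 0.1462]
0.03 87 zmin [0.1459 0.146  0.1462]
0.034 81 zmin [0.146  0.1461 0.1463]
0.038 86 zmin [0.146  0.1462 0.1465]
0.042 216 zmin [0.1461 0.1463 0.1467]
0.046 203 zmin [0.1461 0.1463 0.1466]
0.05 186 zmin [0.1462 0.1464 0.1467]
```

Run:
```python
import numpy as np
d=np.load("pics/al.npz"); P=d["P"];W=d["W"];F=d["F"]
rk=(W[...,2]>.03)&(W[...,2]<.25)&(W[...,1]>.41)&(F.max(-1)<110)&(P[...,2]>.09)
Q=P[rk]; Q=Q[np.isfinite(Q).all(1)]; fr=abs(Q[:,2]-(0.1455+0.0175*Q[:,0]))<.0012; Q=Q[fr]
h,e=np.histogram(Q[:,0],np.arange(-.06,.06,.001)); print(list(zip((e[:-1]*1000).round().astype(int),h)))
rl=(W[...,2]>.05)&(P[...,2]>.146)&(P[...,2]<.17); 
a=np.polyfit(Q[:,0],Q[:,2],1); print(a,np.degrees(a[0]), "y range",Q[:,1].min(),Q[:,1].max())
```

```text
[(np.int64(-60), np.int64(0)), (np.int64(-59), np.int64(0)), (np.int64(-58), np.int64(0)), (np.int64(-57), np.int64(0)), (np.int64(-56), np.int64(0)), (np.int64(-55), np.int64(0)), (np.int64(-54), np.int64(0)), (np.int64(-53), np.int64(10)), (np.int64(-52), np.int64(59)), (np.int64(-51), np.int64(55)), (np.int64(-50), np.int64(53)), (np.int64(-49), np.int64(61)), (np.int64(-48), np.int64(50)), (np.int64(-47), np.int64(60)), (np.int64(-46), np.int64(53)), (np.int64(-45), np.int64(55)), (np.int64(-44), np.int64(55)), (np.int64(-43), np.int64(57)), (np.int64(-42), np.int64(35)), (np.int64(-41), np.int64(17)), (np.int64(-40), np.int64(22)), (np.int64(-39), np.int64(18)), (np.int64(-38), np.int64(20)), (np.int64(-37), np.int64(19)), (np.int64(-36), np.int64(22)), (np.int64(-35), np.int64(18)), (np.int64(-34), np.int64(21)), (np.int64(-33), np.int64(21)), (np.int64(-32), np.int64(23)), (np.int64(-31), np.int64(19)), (np.int64(-30), np.int64(20)), (np.int64(-29), np.int64(48)), (np.int64(-28), np.int64(52)), (np.int64(-27), np.int64(56)), (np.int64(-26), np.int64(53)), (np.int64(-25), np.in
[... 1852 characters left out ...]
), np.int64(21)), (np.int64(39), np.int64(19)), (np.int64(40), np.int64(20)), (np.int64(41), np.int64(59)), (np.int64(42), np.int64(49)), (np.int64(43), np.int64(54)), (np.int64(44), np.int64(49)), (np.int64(45), np.int64(53)), (np.int64(46), np.int64(49)), (np.int64(47), np.int64(52)), (np.int64(48), np.int64(51)), (np.int64(49), np.int64(53)), (np.int64(50), np.int64(51)), (np.int64(51), np.int64(25)), (np.int64(52), np.int64(0)), (np.int64(53), np.int64(0)), (np.int64(54), np.int64(0)), (np.int64(55), np.int64(0)), (np.int64(56), np.int64(0)), (np.int64(57), np.int64(0)), (np.int64(58), np.int64(0))]
[0.01807741 0.14579584] 1.0357591421954604 y range 0.24170738213990153 0.3282128744241953
```

```bash
cat > rk.py <<'E'
from h import *
FACE=None
def plan(gap,zgrip,face,yaw=-10.15,h=(0.0011,0.1615,0.0628)):
    a=np.radians(yaw); X=np.array([np.cos(a),np.sin(a),0]); Y=np.array([0,0,-1.]); Z=np.cross(X,Y); G=np.c_[X,Y,Z]
    tgt=np.array([face[0],face[1],zgrip])-gap*Z   # where tool-point h goes
    goal(tgt-G@(np.array(h)-[0,.155,0]),yaw)
E
python3 - <<'E'
from rk import *
st=manip.read_state(); R=np.array(st["eef_rot"]);t=np.array(st["ee_pos"])
f=t+R@[-0.0005,.2865,.1458]; print(f.round(4).tolist())
plan(0.035,0.163,f); plan(0,0.163,f)
E
```

```text
[0.4954, 0.4514, 0.0715]
shift frac [-0.001   0.0418  0.0604] mm [-0.8 33.4 48.3] turn frac [-0.0025 -0.0284 -0.0052] deg [-0.07 -0.85 -0.16]
shift frac [-0.0017  0.0418  0.1041] mm [-1.4 33.5 83.3] turn frac [-0.0025 -0.0284 -0.0052] deg [-0.07 -0.85 -0.16]
```

```bash
python3 -m creep '[0,0.02,0.02,0,-0.02,-0.005,0, -0.001,0.042,0.045,0,-0.028,-0.005,0, -0.001,0.042,0.06,0,-0.028,-0.005,0, -0.001,0.042,0.06,0,-0.028,-0.005,0, -0.001,0.042,0.06,0,-0.028,-0.005,0, -0.001,0.042,0.06,0,-0.028,-0.005,0]' 
python3 ali.py 5
python3 - <<'E'
from rk import *
stat(); stat()
plan(0.0,0.163,[.4954,.4514])
E
```

```text
clock: 8.22
ee_pos: [0.4773, 0.3548, 0.3255]
eef_rot: [[0.984, 0.002, 0.176], [-0.176, 0.001, 0.984], [0.001, -1.0, 0.001]]
force: [0.1, 0.8, -4.4]
opening: 0.102
claw/lug px [144.  13.] x -0.041 -0.0322 y [0.1252 0.1275] z [0.0981 0.0998]
claw/lug px [169.  13.] x -0.0313 -0.0275 y [0.1247 0.1274] z [0.098  0.0999]
claw/lug px [392.  13.] x 0.0291 0.0371 y [0.1252 0.1275] z [0.0983 0.0999]
claw/lug px [416.  13.] x 0.0379 0.0421 y [0.1253 0.1273] z [0.0983 0.0999]
claw/lug px [197.  56.] x -0.041 -0.0273 y [0.1751 0.1776] z [0.0979 0.0999]
claw/lug px [355.  55.] x 0.029 0.0423 y [0.175  0.1776] z [0.0983 0.0999]
claw/lug px [185. 121.] x -0.0466 -0.0305 y [0.1461 0.1485] z [0.0636 0.0764]
claw/lug px [369. 121.] x 0.0324 0.0392 y [0.1461 0.1483] z [0.0637 0.0765]
claw/lug px [213. 124.] x -0.0371 -0.0305 y [0.1961 0.1987] z [0.0636 0.0761]
claw/lug px [342. 123.] x 0.033 0.0395 y [0.1959 0.1986] z [0.0636 0.0766]
claw/lug px [277. 128.] x -0.0109 0.0159 y [0.1781 0.1802] z [0.0635 0.072 ]
plate top 6696 [-0.0489  0.1349  0.055 ] [0.0505 0.1779 0.063 ]
plate slope deg 0.200427474751
[... 747 characters left out ...]
26 956 zmin [0.0979 0.098  0.0982]
0.03 496 zmin [0.0978 0.098  0.0982]
0.034 330 zmin [0.0979 0.098  0.0983]
0.038 353 zmin [0.0979 0.098  0.0983]
0.042 1117 zmin [0.0979 0.098  0.0985]
0.046 949 zmin [0.0979 0.098  0.0983]
0.05 1283 zmin [0.0979 0.0981 0.0984]
0.054 44 zmin [0.0981 0.0982 0.0986]
t 8.27 grasp [0.4776 0.3549 0.1706] yaw -10.18 ydir [ 0.0019  0.0016 -1.    ] F [ 0.4  0.1 -4.2] open 0.102 q [0.54 0.21 1.39 0.   1.54 0.72]
t 8.27 grasp [0.4776 0.3549 0.1706] yaw -10.18 ydir [ 0.0019  0.0016 -1.    ] F [ 0.4  0.1 -4.2] open 0.102 q [0.54 0.21 1.39 0.   1.54 0.72]
shift frac [-0.0004  0.0015  0.0445] mm [-0.3  1.2 35.6] turn frac [-0.0037 -0.001   0.003 ] deg [-0.11 -0.03  0.09]
```

View pics/al5.png

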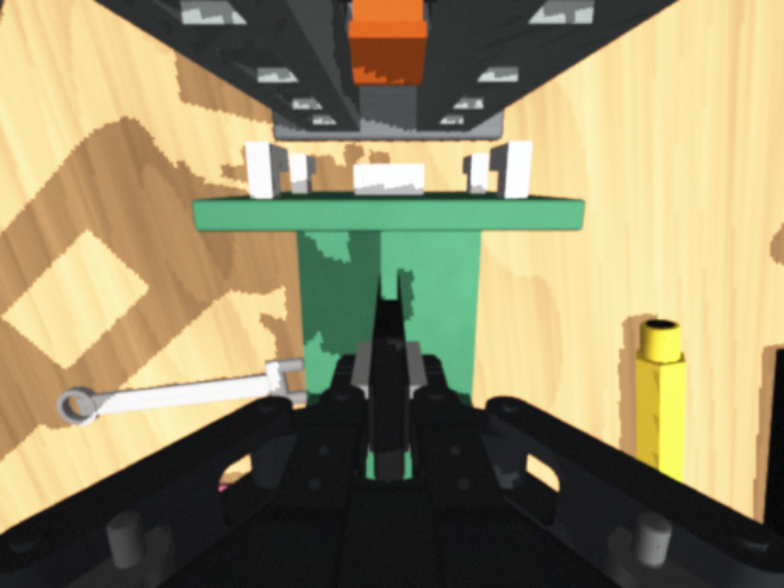

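```bash
python3 -m creep '[-0.0006,0.001,0.01,0,-0.004,0,0, -0.0006,0.001,0.02,0,-0.004,0,0, -0.0006,0.001,0.028,0,-0.004,0,0, -0.0006,0.001,0.034,0,-0.004,0,0, -0.0006,0.001,0.038,0,-0.004,0,0, -0.0006,0.001,0.04,0,-0.004,0,0, -0.0006,0.001,0.041,0,-0.004,0,0, -0.0006,0.001,0.041,0,-0.004,0,0]' 
python3 ali.py 6 | head -12
python3 - <<'E'
from rk import *
stat()
plan(0.0,0.163,[.4954,.4514])
E
```

```text
clock: 8.93
ee_pos: [0.4824, 0.3871, 0.3237]
eef_rot: [[0.985, -0.0, 0.175], [-0.175, 0.0, 0.985], [-0.0, -1.0, 0.0]]
force: [-1.0, -3.9, -2.5]
opening: 0.104
claw/lug px [277. 128.] x -0.0108 0.0131 y [0.1781 0.1802] z [0.0635 0.072 ]
claw/lug px [214. 136.] x -0.0365 -0.031 y [0.1963 0.198 ] z [0.063  0.0641]
claw/lug px [340. 136.] x 0.0195 0.0386 y [0.1256 0.1981] z [0.0631 0.0659]
claw/lug px [368. 139.] x 0.033 0.0474 y [0.1459 0.1485] z [0.0633 0.0644]
claw/lug px [187. 140.] x -0.0472 -0.0308 y [0.1462 0.1486] z [0.0628 0.064 ]
plate top 6727 [-0.049   0.1349  0.0547] [0.0504 0.1789 0.063 ]
plate slope deg 0.23722828349425612
rack pts 14380
-0.05 121 zmin [0.0901 0.0904 0.0922]
-0.046 2527 zmin [0.0901 0.0905 0.0929]
-0.026 15 zmin [0.1119 0.1122 0.1131]
-0.022 195 zmin [0.1059 0.1074 0.1107]
t 8.98 grasp [0.4823 0.387  0.1686] yaw -10.06 ydir [-2.e-04  2.e-04 -1.e+00] F [-0.7 -3.5 -3.4] open 0.102 q [0.58 0.27 1.32 0.   1.55 0.76]
shift frac [ 0.0005 -0.0011  0.0036] mm [ 0.4 -0.9  2.9] turn frac [-0.0003  0.0031 -0.0005] deg [-0.01  0.09 -0.02]
```

View pics/al6.png

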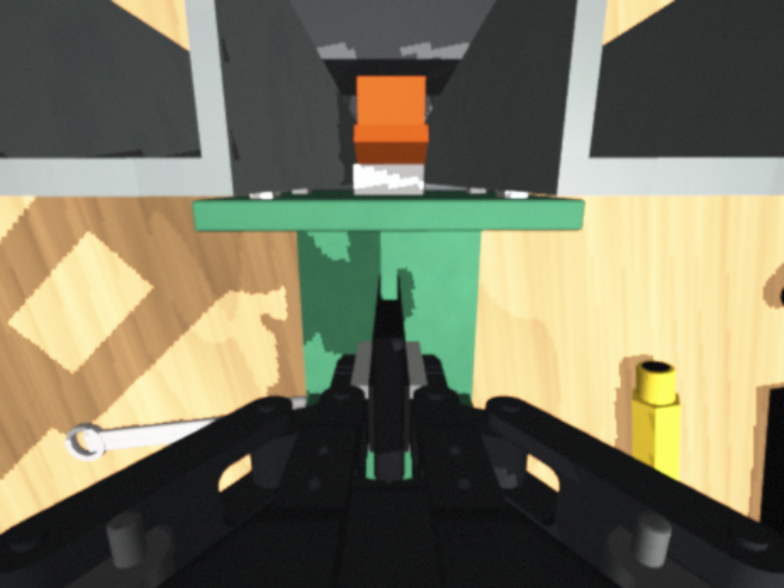

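```bash
python3 -m creep '[0,0,0.001,0,0,0,0, 0,0,0.002,0,0,0,0, 0,0,0.003,0,0,0,0, 0,0,0.003,0,0,0,0]'; python3 -c "
from rk import *
stat();plan(0.0,0.163,[.4954,.4514])"
```

```text
clock: 9.32
ee_pos: [0.4828, 0.3896, 0.3236]
eef_rot: [[0.985, 0.0, 0.175], [-0.175, 0.001, 0.985], [-0.0, -1.0, 0.001]]
force: [-1.7, -4.6, -1.5]
opening: 0.1
t 9.32 grasp [0.4828 0.3897 0.1686] yaw -10.05 ydir [ 0.e+00  8.e-04 -1.e+00] F [-1.7 -4.6 -1.5] open 0.1 q [0.59 0.27 1.32 0.   1.55 0.76]
shift frac [ 0.0005 -0.0011  0.0003] mm [ 0.4 -0.9  0.3] turn frac [-0.0015  0.0033 -0.0003] deg [-0.04  0.1  -0.01]
```

```bash
python3 -m creep '[0,0,0.001,0,0,0,0, 0,0,0.002,0,0,0,0, 0,0,0.002,0,0,0,0]'; python3 -c "
from rk import *
stat();plan(0.0,0.163,[.4954,.4514])"; python3 ali.py 7|head -8
```

```text
clock: 9.57
ee_pos: [0.4829, 0.3904, 0.3237]
eef_rot: [[0.985, -0.001, 0.175], [-0.175, -0.002, 0.985], [-0.001, -1.0, -0.002]]
force: [-3.7, -8.6, -0.2]
opening: 0.104
t 9.57 grasp [0.4828 0.39   0.1687] yaw -10.09 ydir [-0.0011 -0.0022 -1.    ] F [-3.7 -8.6 -0.2] open 0.104 q [ 0.59  0.27  1.32 -0.    1.55  0.76]
shift frac [ 0.0005 -0.001  -0.0007] mm [ 0.4 -0.8 -0.5] turn frac [ 0.0045  0.0021 -0.0013] deg [ 0.13  0.06 -0.04]
claw/lug px [240.  45.] x -0.0187 -0.0083 y [0.1561 0.1584] z [0.0971 0.0998]
claw/lug px [310.  45.] x 0.0043 0.0225 y [0.1562 0.1582] z [0.0972 0.0998]
claw/lug px [277. 128.] x -0.0109 0.0132 y [0.1779 0.1801] z [0.0635 0.072 ]
plate top 4532 [-0.0489  0.1001  0.0546] [0.0503 0.1766 0.0632]
plate slope deg 0.41427800582868074
rack pts 13199
-0.05 87 zmin [0.0901 0.0904 0.0916]
-0.046 1755 zmin [0.0901 0.0904 0.0919]
```

View pics/al7.png

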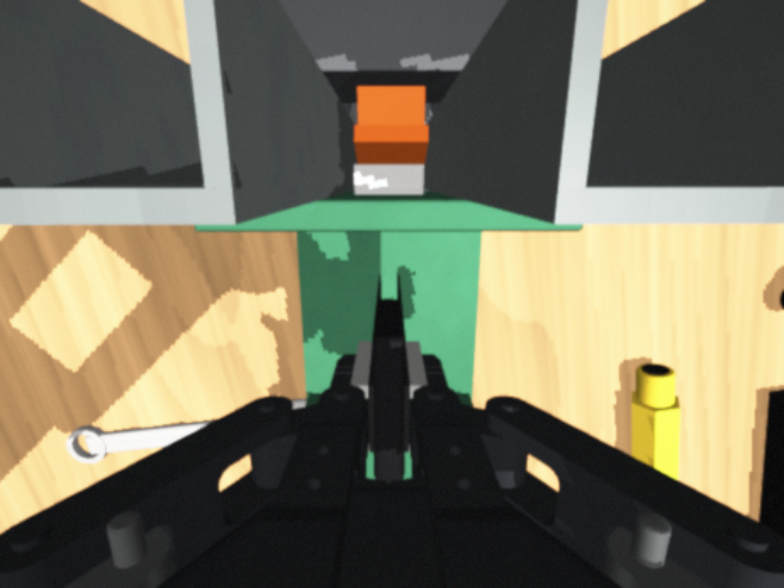

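```bash
python3 -m creep '[0,0.003,0,0,0,0,0, 0,0.006,0,0,0,0,0, 0,0.009,0,0,0,0,0, 0,0.012,0,0,0,0,0, 0,0.012,0,0,0,0,0]'; python3 -c "
from rk import *
stat()"; python3 -m creep '[0,0.002,0,0,0,0,0, 0,0.004,0,0,0,0,0, 0,0.006,0,0,0,0,0, 0,0.008,0,0,0,0,0, 0,0.008,0,0,0,0,0]';python3 -c "
from rk import *
stat()"
```

```text
clock: 10.03
ee_pos: [0.4835, 0.3901, 0.3141]
eef_rot: [[0.984, 0.001, 0.176], [-0.176, -0.002, 0.984], [0.001, -1.0, -0.002]]
force: [0.1, -7.8, -0.1]
opening: 0.101
t 10.03 grasp [0.4836 0.3899 0.1591] yaw -10.12 ydir [ 0.001  -0.0017 -1.    ] F [ 0.1 -7.8 -0.1] open 0.101 q [ 0.59  0.28  1.33 -0.    1.53  0.76]
clock: 10.45
ee_pos: [0.4835, 0.3902, 0.3077]
eef_rot: [[0.984, 0.001, 0.176], [-0.176, -0.002, 0.984], [0.001, -1.0, -0.002]]
force: [-1.3, -7.8, -0.7]
opening: 0.102
t 10.45 grasp [0.4836 0.3899 0.1527] yaw -10.11 ydir [ 7.0e-04 -1.7e-03 -1.0e+00] F [-1.3 -7.8 -0.7] open 0.102 q [ 0.59  0.28  1.34 -0.    1.52  0.76]
```

```bash
python3 ali.py 8|head -3; python3 -m creep '[0,0.001,0,0,0,0,0, 0,0.002,0,0,0,0,0, 0,0.003,0,0,0,0,0, 0,0.003,0,0,0,0,0]';python3 -c "
from rk import *
stat()"; python3 ali.py 9|head -3
```

```text
claw/lug px [231.  33.] x -0.0194 -0.009 y [0.1403 0.1426] z [0.097  0.0997]
claw/lug px [313.  32.] x 0.0035 0.0218 y [0.1404 0.1425] z [0.0971 0.0998]
claw/lug px [278. 136.] x -0.0109 0.0131 y [0.1779 0.1799] z [0.0631 0.0654]
clock: 10.83
ee_pos: [0.4834, 0.3902, 0.3061]
eef_rot: [[0.984, 0.001, 0.176], [-0.176, -0.002, 0.984], [0.001, -1.0, -0.001]]
force: [-2.2, -8.7, 1.8]
opening: 0.102
t 10.83 grasp [0.4836 0.3899 0.1511] yaw -10.11 ydir [ 0.0011 -0.0015 -1.    ] F [-2.2 -8.7  1.8] open 0.102 q [ 0.59  0.28  1.34 -0.    1.52  0.76]
claw/lug px [230.  31.] x -0.0197 -0.009 y [0.1387 0.1409] z [0.0972 0.0997]
claw/lug px [313.  30.] x 0.0035 0.0219 y [0.1388 0.1411] z [0.0973 0.0998]
claw/lug px [278. 136.] x -0.0109 0.013 y [0.1779 0.1799] z [0.0631 0.0654]
```

View pics/al9.png

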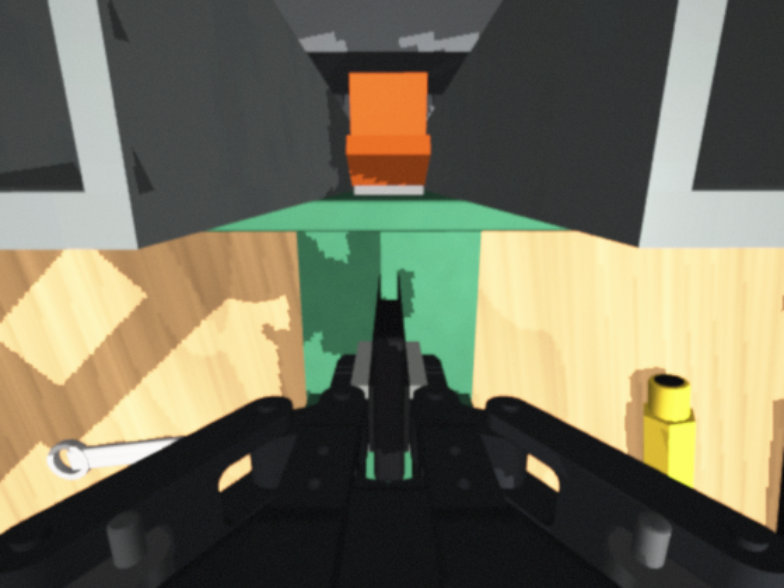

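```bash
python3 -m creep '[0,0.002,0,0,0,0,0, 0,0.004,0,0,0,0,0, 0,0.004,0,0,0,0,0]';python3 -c "
from rk import *
stat()"; python3 -m creep '[0,0.002,0,0,0,0,0, 0,0.004,0,0,0,0,0, 0,0.004,0,0,0,0,0]';python3 -c "
from rk import *
stat()"; python3 ali.py 10|head -3
```

```text
clock: 11.13
ee_pos: [0.4833, 0.39, 0.306]
eef_rot: [[0.984, 0.003, 0.176], [-0.176, -0.001, 0.984], [0.003, -1.0, -0.0]]
force: [-5.2, -11.5, 10.3]
opening: 0.102
t 11.13 grasp [0.4837 0.3899 0.151 ] yaw -10.11 ydir [ 2.6e-03 -7.0e-04 -1.0e+00] F [ -5.2 -11.5  10.3] open 0.102 q [ 0.59  0.28  1.34 -0.    1.52  0.76]
clock: 11.38
ee_pos: [0.4831, 0.3898, 0.3059]
eef_rot: [[0.984, 0.004, 0.176], [-0.176, 0.0, 0.984], [0.004, -1.0, 0.001]]
force: [-8.0, -14.4, 19.2]
opening: 0.102
t 11.38 grasp [0.4837 0.3899 0.1509] yaw -10.11 ydir [ 4.1e-03  1.0e-04 -1.0e+00] F [ -8.  -14.4  19.2] open 0.102 q [ 0.59  0.28  1.34 -0.    1.51  0.76]
claw/lug px [230.  31.] x -0.0196 -0.0091 y [0.1387 0.1407] z [0.0971 0.0998]
claw/lug px [313.  30.] x 0.0035 0.0218 y [0.1388 0.141 ] z [0.0972 0.0998]
claw/lug px [278. 136.] x -0.0109 0.0127 y [0.1781 0.1801] z [0.063  0.0654]
```

```bash
python3 -m creep '[0,-0.005,0,0,0,0,0, 0,-0.009,-0.001,0,0,0,0, 0,-0.009,-0.002,0,0,0,0]';python3 -c "
from rk import *
stat()"; python3 -m creep '[0,-0.001,0,0,0,0,0.15, 0,-0.001,0,0,0,0,0.35, 0,-0.001,0,0,0,0,0.6, 0,-0.001,0,0,0,0,0.6, 0,-0.001,0,0,0,0,0.6, 0,-0.001,0,0,0,0,0.6, 0,-0.001,0,0,0,0,0.6]';python3 -c "
from rk import *
stat()"; python3 ali.py 11|head -3
```

```text
clock: 11.68
ee_pos: [0.4831, 0.3896, 0.3065]
eef_rot: [[0.985, 0.002, 0.175], [-0.175, 0.002, 0.985], [0.001, -1.0, 0.002]]
force: [-0.2, -1.5, -3.4]
opening: 0.096
t 11.68 grasp [0.4833 0.3899 0.1515] yaw -10.08 ydir [ 0.0017  0.0021 -1.    ] F [-0.2 -1.5 -3.4] open 0.096 q [0.59 0.28 1.34 0.   1.52 0.76]
clock: 12.27
ee_pos: [0.4828, 0.3899, 0.3069]
eef_rot: [[0.985, 0.0, 0.174], [-0.174, 0.002, 0.985], [0.0, -1.0, 0.002]]
force: [-0.4, -0.0, 0.4]
opening: 0.6
t 12.27 grasp [0.4829 0.3902 0.1519] yaw -10.03 ydir [ 4.0e-04  1.6e-03 -1.0e+00] F [-0.4 -0.   0.4] open 0.6 q [0.59 0.28 1.34 0.   1.52 0.76]
claw/lug px [234.  32.] x -0.0188 -0.008 y [0.1397 0.1421] z [0.0968 0.0997]
claw/lug px [316.  32.] x 0.0045 0.0228 y [0.1397 0.142 ] z [0.097  0.0998]
claw/lug px [278. 139.] x -0.0131 0.0138 y [0.1788 0.1809] z [0.0601 0.065 ]
```

View pics/al11.png

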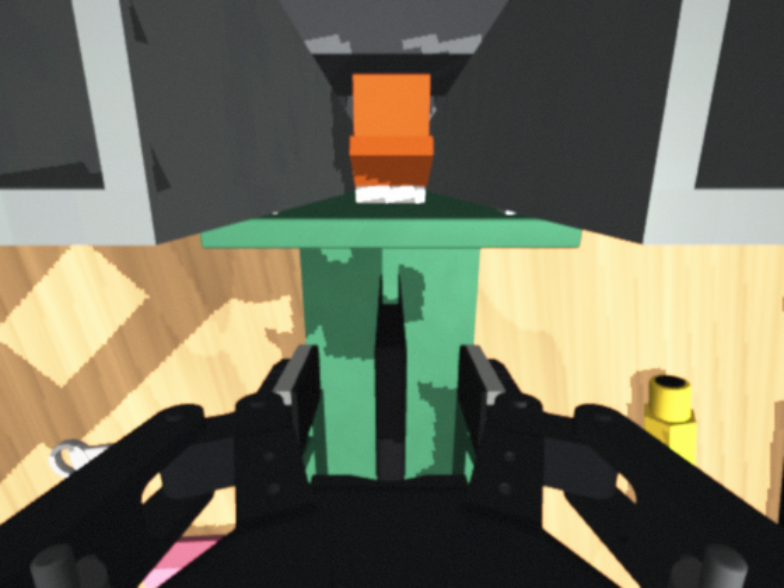

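```bash
python3 -m creep '[0,-0.02,0,0,0,0,0.8, 0,-0.06,0,0,0,0,1, 0,-0.11,0,0,0,0,1, 0,-0.16,0,0,0,0,1, 0,-0.2,-0.02,0,0,0,1, 0,-0.2,-0.06,0,0,0,1, 0,-0.2,-0.08,0,0,0,1, 0,-0.2,-0.08,0,0,0,1]'
python3 - <<'E'
from h import *
stat()
st=manip.read_state(); c=manip.camera("wrist"); save(c,"w12"); W=cloud(c,st); np.savez("pics/w12.npz",W=W,F=c["frame"])
for t in ["holder_grip","holder_back","holder_cradle","starter_c"]:
    for d in manip.mark_of(c,t)[:2]:
        p=w(c,d["at"],st); print(t,round(d["score"],2),np.round(p,4),np.round(np.array(proj(c,p,st))*1.4))
c=manip.camera("scene"); save(c,"s12")
cv2.imwrite("pics/s12c.png",cv2.resize(c["frame"][80:200,300:460,::-1],None,fx=4.5,fy=4.5))
for t in ["holder_grip","holder_back","holder_cradle"]:
    for d in manip.mark_of(c,t)[:1]:
        p=w(c,d["at"]); print(t,round(d["score"],2),np.round(p,4))
E
```

```text
clock: 12.98
ee_pos: [0.4712, 0.3242, 0.4689]
eef_rot: [[0.984, 0.003, 0.177], [-0.177, 0.002, 0.984], [0.003, -1.0, 0.002]]
force: [0.2, 0.9, -0.0]
opening: 0.998
t 12.98 grasp [0.4717 0.3245 0.3139] yaw -10.2 ydir [ 0.0034  0.0018 -1.    ] F [ 0.2  0.9 -0. ] open 0.998 q [ 0.5   0.13  1.2  -0.    1.81  0.68]
holder_grip 0.71 [0.4837 0.3855 0.1395] [387. 189.]
holder_back 0.62 [0.4959 0.4474 0.1191] [389.  97.]
holder_cradle 0.64 [0.4672 0.3145 0.1158] [383. 281.]
starter_c 0.81 [0.666  0.2102 0.0113] [579. 319.]
starter_c 0.74 [0.4978 0.4507 0.0981] [390.  97.]
holder_grip 0.78 [0.4839 0.3837 0.1406]
holder_back 0.59 [0.4968 0.4473 0.1213]
holder_cradle 0.63 [0.4705 0.3075 0.1214]
```

View pics/s12c.png

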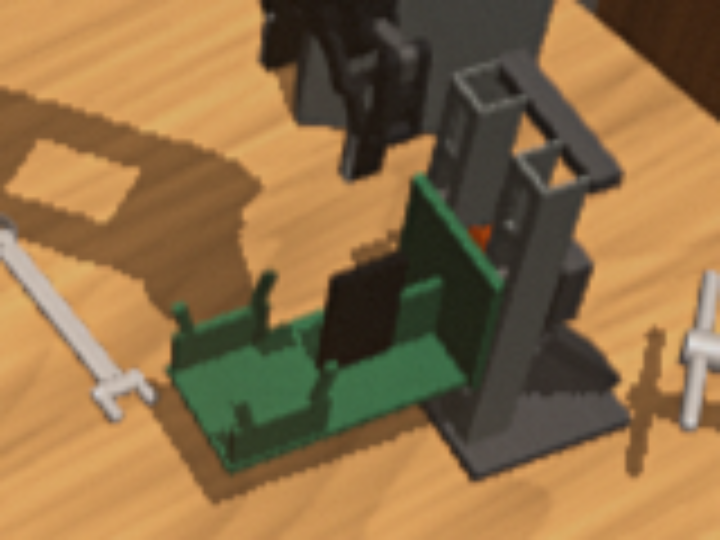

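View pics/w12.png

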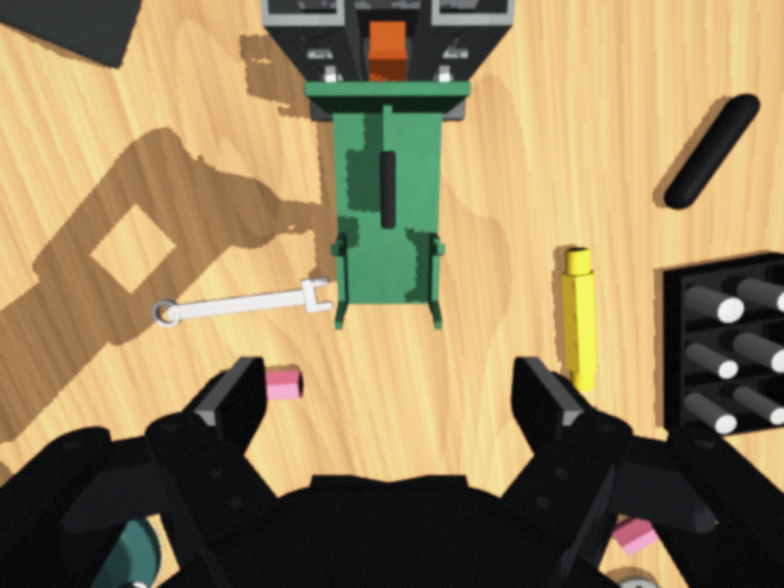

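```bash
cat > yel.py <<'E'
from h import *
def bar(W,F,m,zmin=.006):
    P=W[m]; P=P[np.isfinite(P).all(1)&(P[:,2]>zmin)]
    top=P[P[:,2]>np.percentile(P[:,2],90)-.004]
    r=cv2.minAreaRect((P[:,:2]*1000).astype(np.float32)); rt=cv2.minAreaRect((top[:,:2]*1000).astype(np.float32))
    mu=P[:,:2].mean(0); v=np.linalg.svd(top[:,:2]-top[:,:2].mean(0),full_matrices=False)[2][0]; 
    if v[1]<0: v=-v
    print("n",len(P),"all",np.round(r,1) if 0 else r,"\n top",len(top),rt,"axis yaw",np.degrees(np.arctan2(v[1],v[0])).round(2),"ztop",np.percentile(P[:,2],[50,95,99]).round(4))
if __name__=="__main__":
    d=np.load("pics/w12.npz"); W=d["W"];F=d["F"].astype(int)
    m=(F[...,0]>150)&(F[...,1]>140)&(F[...,2]<90)&(abs(W[...,0]-.665)<.06)&(abs(W[...,1]-.207)<.1)
    bar(W,F,m)
E
python3 yel.py
```

```text
n 1203 all ((660.7837524414062, 209.4821319580078), (159.2426300048828, 33.276920318603516), 84.96236419677734) 
 top 539 ((663.7903442382812, 209.67047119140625), (156.76112365722656, 22.758337020874023), 88.27115631103516) axis yaw 89.25 ztop [0.0244 0.0296 0.0306]
```

```bash
python3 -c "
from h import *
goal([0.665,0.17,0.20],-1)"
```

```text
shift frac [ 0.2722  0.1384 -0.1517] mm [ 217.8  110.7 -121.4] turn frac [-0.0016 -0.2998 -0.0017] deg [-0.05 -9.   -0.05]
```

```bash
python3 -m creep '[0.05,0,-0.03,0,-0.1,0,1, 0.1,0,-0.06,0,-0.2,0,1, 0.15,0.02,-0.09,0,-0.3,0,1, 0.2,0.06,-0.12,0,-0.3,0,1, 0.24,0.1,-0.14,0,-0.3,0,1, 0.272,0.138,-0.152,0,-0.3,0,1, 0.272,0.138,-0.152,0,-0.3,0,1, 0.272,0.138,-0.152,0,-0.3,0,1, 0.272,0.138,-0.152,0,-0.3,0,1]'
python3 - <<'E'
from yel import *
stat()
st=manip.read_state(); c=manip.camera("wrist"); save(c,"w13"); W=cloud(c,st);F=c["frame"].astype(int)
m=(F[...,0]>120)&(F[...,1]>110)&(F[...,2]<90)&(abs(W[...,0]-.665)<.06)&(abs(W[...,1]-.207)<.1)
bar(W,F,m)
E
```

```text
clock: 14.18
ee_pos: [0.6654, 0.1681, 0.3519]
eef_rot: [[1.0, -0.007, 0.02], [-0.02, 0.001, 1.0], [-0.007, -1.0, 0.0]]
force: [-0.1, 0.2, -0.3]
opening: 1.002
t 14.18 grasp [0.6643 0.1682 0.1969] yaw -1.15 ydir [-7.1e-03  5.0e-04 -1.0e+00] F [-0.1  0.2 -0.3] open 1.002 q [0.16 0.41 1.08 0.   1.66 0.18]
n 2702 all ((680.4757690429688, 202.72161865234375), (151.83509826660156, 113.1422348022461), 67.03907775878906) 
 top 1016 ((680.7650756835938, 199.05636596679688), (141.03826904296875, 111.62896728515625), 63.95875930786133) axis yaw 87.8 ztop [0.0237 0.0305 0.2535]
```

View pics/w13.png

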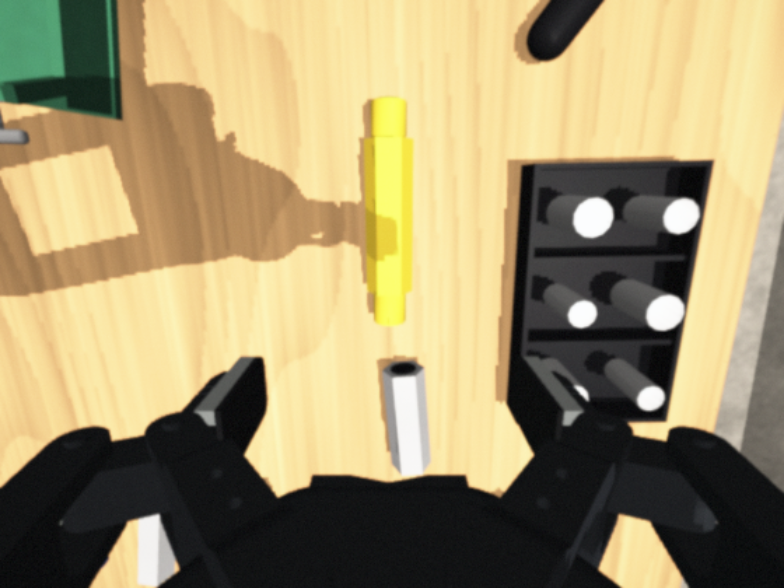

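Run:
```python
from yel import *
st=manip.read_state(); c=manip.camera("wrist"); W=cloud(c,st);F=c["frame"].astype(int)
m=(F[...,0]>100)&(F[...,1]>90)&(F[...,2]<75)&(abs(W[...,0]-.665)<.04)&(abs(W[...,1]-.207)<.1)&(W[...,2]<.045)
n,l,s,ce=cv2.connectedComponentsWithStats(m.astype(np.uint8)); i=1+s[1:,4].argmax(); m=l==i
bar(W,F,m,zmin=.008)
P=W[m]; P=P[P[:,2]>.024]
for lo in np.arange(.13,.29,.01):
    q=P[(P[:,1]>=lo)&(P[:,1]<lo+.01)]
    if len(q)>3: print(round(lo+.005,3),len(q),q[:,0].min().round(4),q[:,0].max().round(4),np.median(q[:,2]).round(4))
```

```text
n 1326 all ((658.750732421875, 209.73916625976562), (155.12875366210938, 21.963653564453125), 89.03321075439453) 
 top 536 ((661.6695556640625, 208.24940490722656), (110.02677154541016, 16.039257049560547), 89.46878051757812) axis yaw 91.55 ztop [0.0236 0.0299 0.0305]
0.155 17 0.6522 0.6555 0.0258
0.165 20 0.6533 0.6556 0.0263
0.175 19 0.6527 0.6549 0.0262
0.185 95 0.6529 0.6684 0.0289
0.195 141 0.6531 0.6676 0.029
0.205 164 0.6534 0.6697 0.0292
0.215 49 0.6536 0.6658 0.0285
0.225 31 0.653 0.6563 0.0265
0.235 29 0.6533 0.6566 0.0261
0.245 24 0.6535 0.6567 0.0259
0.255 25 0.6538 0.6561 0.0267
0.265 12 0.6541 0.6581 0.0258
```

Run:
```python
from yel import *
st=manip.read_state(); c=manip.camera("wrist"); W=cloud(c,st);F=c["frame"].astype(int)
m=(F[...,2]<.5*F[...,0])&(abs(F[...,0]-F[...,1])<.2*F[...,0])&(abs(W[...,0]-.665)<.04)&(abs(W[...,1]-.207)<.1)&(W[...,2]<.045)&(W[...,2]>.01)
n,l,s,ce=cv2.connectedComponentsWithStats(m.astype(np.uint8)); i=1+s[1:,4].argmax(); m=l==i
P=W[m]; print(P.min(0),P.max(0))
for lo in np.arange(.12,.30,.01):
    q=P[(P[:,1]>=lo)&(P[:,1]<lo+.01)&(P[:,2]>.0275)]
    if len(q)>3: print(round(lo+.005,3),len(q),q[:,0].min().round(4),q[:,0].max().round(4),(q[:,0].min()/2+q[:,0].max()/2).round(4))
```

```text
[0.64714414 0.12923354 0.01169253] [0.6824364  0.28810519 0.03172085]
0.135 4 0.663 0.6642 0.6636
0.155 111 0.6551 0.674 0.6646
0.165 165 0.6552 0.6742 0.6647
0.175 176 0.6555 0.6743 0.6649
0.185 174 0.6549 0.6744 0.6646
0.195 186 0.655 0.6754 0.6652
0.205 190 0.6552 0.6745 0.6649
0.215 187 0.6556 0.6746 0.6651
0.225 207 0.6557 0.6747 0.6652
0.235 197 0.6552 0.6748 0.665
0.245 212 0.6563 0.6749 0.6656
0.255 213 0.6557 0.675 0.6654
0.265 79 0.6559 0.6751 0.6655
0.275 4 0.6638 0.6676 0.6657
0.285 4 0.6639 0.6687 0.6663
```

```bash
python3 -c "
from h import *
goal([0.665,0.2087,0.022],-0.5)"
```

```text
shift frac [-0.0007  0.227   0.0477] mm [ -0.6 181.6  38.1] turn frac [-0.0046 -0.0154  0.0065] deg [-0.14 -0.46  0.19]
```

```bash
python3 -m creep '[0,0.04,0.02,0,-0.015,0.006,1, 0,0.08,0.04,0,-0.015,0.006,1, 0,0.12,0.048,0,-0.015,0.006,1, 0,0.16,0.048,0,-0.015,0.006,1, 0,0.17,0.048,0,-0.015,0.006,1, 0,0.17,0.048,0,-0.015,0.006,1, 0,0.17,0.048,0,-0.015,0.006,1]'; python3 -c "
from h import *
stat();goal([0.665,0.2087,0.022],-0.5)"
```

```text
clock: 14.92
ee_pos: [0.6656, 0.2083, 0.2228]
eef_rot: [[1.0, 0.0, 0.009], [-0.009, 0.002, 1.0], [0.0, -1.0, 0.002]]
force: [0.0, 0.3, -0.2]
opening: 1.0
t 14.92 grasp [0.6656 0.2086 0.0678] yaw -0.54 ydir [ 3.0e-04  2.1e-03 -1.0e+00] F [ 0.   0.3 -0.2] open 1.0 q [0.22 0.5  1.22 0.   1.42 0.23]
shift frac [-0.0008  0.0572  0.0004] mm [-0.6 45.8  0.3] turn frac [-0.004  -0.0014  0.0004] deg [-0.12 -0.04  0.01]
```

```bash
python3 -m creep '[-0.0008,0.025,0,0,0,0,1, -0.0008,0.045,0,0,0,0,1, -0.0008,0.054,0,0,0,0,1, -0.0008,0.057,0,0,0,0,1, -0.0008,0.057,0,0,0,0,0.3, -0.0008,0.057,0,0,0,0,0.3, -0.0008,0.057,0,0,0,0,0, -0.0008,0.057,0,0,0,0,0, -0.0008,0.057,0,0,0,0,0, -0.0008,0.057,0,0,0,0,0]' 60; python3 -m creep '[0,0,0,0,0,0,0, 0,0,0,0,0,0,0, 0,0,0,0,0,0,0]' ; python3 -c "
from h import *
stat()"
python3 -m creep '[0,-0.03,0,0,0,0,0, 0,-0.07,0,0,0,0,0, 0,-0.12,0,0,0,0,0, 0,-0.17,0,0,0,0,0, 0,-0.22,0,0,0,0,0, 0,-0.24,0,0,0,0,0, 0,-0.25,0,0,0,0,0, 0,-0.25,0,0,0,0,0]'
python3 - <<'E'
from h import *
stat(); st=manip.read_state(); c=manip.camera("wrist"); save(c,"w14")
E
```

```text
clock: 15.75
ee_pos: [0.6652, 0.2078, 0.1764]
eef_rot: [[1.0, 0.0, 0.01], [-0.01, 0.002, 1.0], [0.0, -1.0, 0.002]]
force: [-0.8, -0.5, 4.7]
opening: 0.376
clock: 16.0
ee_pos: [0.6652, 0.2078, 0.1764]
eef_rot: [[1.0, -0.0, 0.01], [-0.01, 0.002, 1.0], [-0.0, -1.0, 0.002]]
force: [0.4, 0.0, 5.1]
opening: 0.379
t 16.0 grasp [0.6652 0.2081 0.0214] yaw -0.59 ydir [-0.     0.002 -1.   ] F [0.4 0.  5.1] open 0.379 q [0.22 0.54 1.26 0.   1.34 0.23]
clock: 16.67
ee_pos: [0.6653, 0.2074, 0.3766]
eef_rot: [[1.0, 0.0, 0.01], [-0.01, 0.002, 1.0], [0.0, -1.0, 0.002]]
force: [-0.8, -0.1, -0.8]
opening: 0.376
t 16.67 grasp [0.6653 0.2077 0.2216] yaw -0.59 ydir [ 4.0e-04  2.1e-03 -1.0e+00] F [-0.8 -0.1 -0.8] open 0.376 q [0.22 0.43 1.01 0.   1.7  0.23]
```

View pics/w14.png

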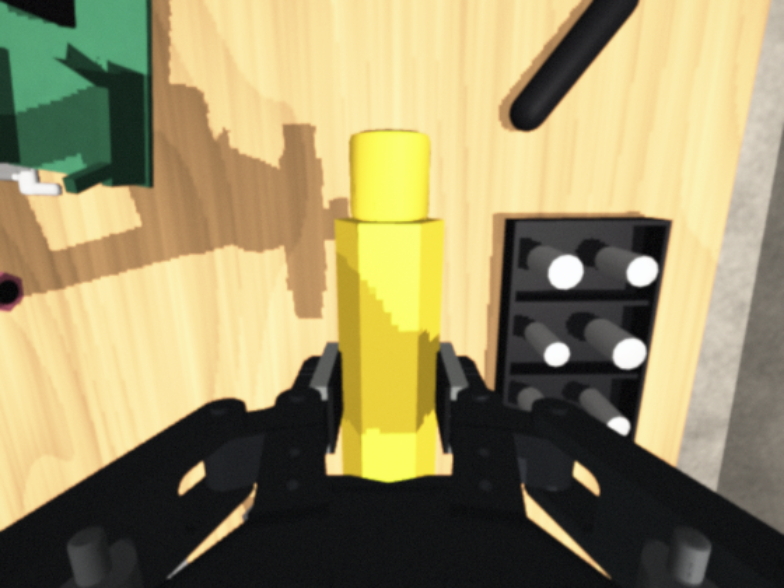

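Run:
```python
import numpy as np
d=np.load("pics/w12.npz"); W=d["W"];F=d["F"].astype(int)
n=np.array([.1763,.9843]); yv=np.array([-.9843,.1763]); face=np.array([.4954,.4514])
m=(F[...,1]>F[...,0]*1.2)&np.isfinite(W).all(-1)
P=W[m]; q=P[:,:2]-face; X=q@n; Y=q@yv; Z=P[:,2]
k=(abs(abs(Y)-.04)<.008)&(X<-.09)&(X>-.19)
for s in (-1,1):
    kk=k&(np.sign(Y)==s)
    for lo in np.arange(-.19,-.09,.004):
        a=kk&(X>=lo)&(X<lo+.004)
        if a.sum()>3: print(s,round(lo+.002,3),a.sum(),"zmax",np.percentile(Z[a],[50,98]).round(4),"Y",Y[a].min().round(4),Y[a].max().round(4))
a=(Z>.16)&(abs(Y)<.06)&(X>-.03); print("plate top X",X[a].min(),X[a].max(),"Y",Y[a].min(),Y[a].max(),"Z",np.median(Z[a]))
a=(abs(Y)<.03)&(X<-.09)&(X>-.2); print("floor",[ (round(lo,3),np.median(Z[a&(X>=lo)&(X<lo+.02)]).round(4)) for lo in np.arange(-.18,-.09,.02)], X[a].min())
```

```text
-1 -0.176 4 zmax [0.129 0.13 ] Y -0.0418 -0.0383
-1 -0.172 22 zmax [0.1286 0.1307] Y -0.0417 -0.0322
-1 -0.168 50 zmax [0.1212 0.1305] Y -0.0423 -0.032
-1 -0.164 49 zmax [0.109  0.1199] Y -0.042 -0.032
-1 -0.16 40 zmax [0.1001 0.1076] Y -0.0423 -0.0332
-1 -0.156 35 zmax [0.0883 0.1033] Y -0.0423 -0.0331
-1 -0.152 33 zmax [0.0864 0.1033] Y -0.0422 -0.0329
-1 -0.148 35 zmax [0.0867 0.1029] Y -0.0419 -0.0329
-1 -0.144 38 zmax [0.0913 0.1031] Y -0.0418 -0.0328
-1 -0.14 33 zmax [0.0846 0.104 ] Y -0.0417 -0.0327
-1 -0.136 65 zmax [0.1038 0.3666] Y -0.0473 -0.0326
-1 -0.132 96 zmax [0.3174 0.3419] Y -0.0433 -0.0324
-1 -0.128 111 zmax [0.3209 0.3759] Y -0.0434 -0.0324
-1 -0.124 124 zmax [0.3257 0.3758] Y -0.0435 -0.0322
-1 -0.12 107 zmax [0.3243 0.3481] Y -0.0448 -0.0322
-1 -0.116 194 zmax [0.3577 0.3661] Y -0.0479 -0.0321
-1 -0.112 208 zmax [0.372  0.3819] Y -0.0426 -0.032
-1 -0.108 72 zmax [0.0963 0.1331] Y -0.0428 -0.032
-1 -0.104 34 zmax [0.0701 0.071 ] Y -0.0443 -0.033
-1 -0.1 30 zmax [0.0706 0.0718] Y -0.0441 -0.0329
-1 -0.096 29 zmax [0.0704 0.0719] Y -0.0442 -0.0328
-1 -0.092 31 zmax
[... 751 characters left out ...]
.0321 0.0478
1 -0.116 211 zmax [0.3581 0.3803] Y 0.0321 0.048
1 -0.112 227 zmax [0.3722 0.3816] Y 0.0321 0.0421
1 -0.108 68 zmax [0.0953 0.133 ] Y 0.0332 0.0432
1 -0.104 31 zmax [0.0705 0.072 ] Y 0.033 0.043
1 -0.1 27 zmax [0.0701 0.0714] Y 0.033 0.043
1 -0.096 27 zmax [0.0705 0.0717] Y 0.0328 0.0429
1 -0.092 33 zmax [0.0706 0.0721] Y 0.0327 0.0438
plate top X -0.013056749243995509 0.033796838251378615 Y -0.04924618942787103 0.04965804709559324 Z 0.16851001387807668
floor [(np.float64(-0.18), np.float64(0.0673)), (np.float64(-0.16), np.float64(0.0681)), (np.float64(-0.14), np.float64(0.069)), (np.float64(-0.12), np.float64(0.3841)), (np.float64(-0.1), np.float64(0.0706))] -0.1725648744503615
```

Run:
```python
import numpy as np
n=np.array([.1763,.9843]); yv=np.array([-.9843,.1763]); face=np.array([.4954,.4514])
for f,k in (("pics/al.npz","W"),("pics/w12.npz","W"),("pics/scene0.npz","W"),("pics/scene4.npz","W"),("pics/side0.npz","W")):
    d=np.load(f); W=d[k];F=d["F"].astype(int)
    m=(F[...,0]>F[...,1]*1.8)&(F[...,0]>F[...,2]*2)&np.isfinite(W).all(-1)
    P=W[m]; q=P[:,:2]-face; X=q@n;Y=q@yv;Z=P[:,2]
    a=(abs(Y)<.03)&(abs(X)<.06)&(Z>.08)&(Z<.25)
    if a.sum()<3: print(f,a.sum()); continue
    print(f,a.sum(),"X",np.percentile(X[a],[1,10,50,99]).round(4),"Z",np.percentile(Z[a],[1,50,99]).round(4))
    for z in np.arange(.11,.19,.005):
        b=a&(Z>=z)&(Z<z+.005)
        if b.sum()>2: print("   z",round(z,3),b.sum(),np.percentile(X[b],[2,50]).round(4))
```

```text
pics/al.npz 4427 X [0.004  0.0074 0.0195 0.0341] Z [0.1347 0.1463 0.1513]
   z 0.12 5 [0.0339 0.0339]
   z 0.125 3 [0.0339 0.0341]
   z 0.13 36 [0.0035 0.004 ]
   z 0.135 307 [0.004  0.0053]
   z 0.14 478 [0.0065 0.0082]
   z 0.145 3176 [0.0094 0.0231]
   z 0.15 408 [0.0112 0.013 ]
pics/w12.npz 1089 X [0.0042 0.0064 0.0182 0.0341] Z [0.1346 0.1462 0.1514]
   z 0.12 3 [0.0337 0.0341]
   z 0.13 7 [0.0038 0.0045]
   z 0.135 109 [0.004  0.0053]
   z 0.14 154 [0.0058 0.0081]
   z 0.145 728 [0.0092 0.0227]
   z 0.15 85 [0.0107 0.0123]
pics/scene0.npz 61 X [0.001  0.0025 0.0073 0.0246] Z [0.1078 0.1417 0.1605]
   z 0.13 12 [0.0015 0.0035]
   z 0.135 12 [0.002  0.0059]
   z 0.14 13 [0.0015 0.0073]
   z 0.145 14 [0.0039 0.0107]
   z 0.15 6 [0.0085 0.0116]
pics/scene4.npz 60 X [0.0009 0.002  0.0071 0.0238] Z [0.1038 0.1428 0.1526]
   z 0.13 10 [0.0011 0.0034]
   z 0.135 12 [0.0009 0.0056]
   z 0.14 12 [0.0021 0.007 ]
   z 0.145 14 [0.0019 0.0101]
   z 0.15 8 [0.0063 0.0111]
pics/side0.npz 64 X [-0.004   0.0027  0.0099  0.0386] Z [0.1204 0.1457 0.1539]
   z 0.13 5 [0.0031 0.0043]
   z 0.135 11 [-0.0005  0.0052]
   z 0.14 12 [-0.0062  0.0068]
   z 0.145 25 [0.0028 0.0195]
   z 0.15 8 [0.0039 0.008 ]
```

```bash
python3 -m creep '[0,-0.04,0,0,-0.3,0,0, -0.02,-0.06,0,0,-0.6,0,0, -0.04,-0.06,0,0,-0.9,0,0, -0.06,-0.06,0,0,-0.9,0,0, -0.06,-0.06,0,0,-0.9,0,0]'; python3 -m creep '[0,0,0,0,-0.3,0,0, 0,0,0,0,-0.6,0,0, 0,0,0,0,-0.9,0,0, 0,0,0,0,-0.9,0,0, 0,0,0,0,-0.9,0,0]'; python3 -m creep '[0,0,0,0,-0.3,0,0, 0,0,0,0,-0.6,0,0, 0,0,0,0,-0.88,0,0, 0,0,0,0,-0.88,0,0, 0,0,0,0,-0.88,0,0]'; python3 -c "
from h import *
stat();goal([0.4706,0.3131,0.20],79.85)"
```

```text
clock: 17.13
ee_pos: [0.6155, 0.2082, 0.4194]
eef_rot: [[0.894, -0.01, -0.448], [0.448, 0.0, 0.894], [-0.009, -1.0, 0.005]]
force: [0.2, -0.3, -1.1]
opening: 0.373
clock: 17.55
ee_pos: [0.618, 0.2078, 0.4188]
eef_rot: [[0.596, -0.009, -0.803], [0.803, -0.0, 0.596], [-0.005, -1.0, 0.007]]
force: [0.0, 0.4, -1.9]
opening: 0.374
clock: 17.97
ee_pos: [0.6178, 0.2078, 0.42]
eef_rot: [[0.179, -0.007, -0.984], [0.984, 0.0, 0.179], [-0.001, -1.0, 0.007]]
force: [-0.6, -0.3, -0.8]
opening: 0.374
t 17.97 grasp [0.6168 0.2078 0.265 ] yaw 79.67 ydir [-6.8e-03  3.0e-04 -1.0e+00] F [-0.6 -0.3 -0.8] open 0.374 q [ 0.24  0.32  1.07  0.    1.76 -1.15]
shift frac [0.0966 0.0826 0.2041] mm [ 77.3  66.1 163.3] turn frac [-0.013  -0.0061 -0.0017] deg [-0.39 -0.18 -0.05]
```

```bash
python3 -m creep '[0.02,0,0.04,-0.013,-0.006,0,0, 0.04,0,0.08,-0.013,-0.006,0,0, 0.06,0,0.12,-0.013,-0.006,0,0, 0.08,0.02,0.16,-0.013,-0.006,0,0, 0.09,0.05,0.19,-0.013,-0.006,0,0, 0.097,0.082,0.204,-0.013,-0.006,0,0, 0.097,0.082,0.204,-0.013,-0.006,0,0, 0.097,0.082,0.204,-0.013,-0.006,0,0]'
python3 - <<'E'
from h import *
stat();goal([0.4706,0.3131,0.14],79.85)
st=manip.read_state(); c=manip.camera("wrist"); save(c,"w15")
c=manip.camera("scene"); save(c,"s15")
cv2.imwrite("pics/s15c.png",cv2.resize(c["frame"][80:240,260:460,::-1],None,fx=3.7,fy=3.7))
E
```

```text
clock: 18.63
ee_pos: [0.4697, 0.3132, 0.355]
eef_rot: [[0.176, -0.001, -0.984], [0.984, -0.003, 0.176], [-0.003, -1.0, 0.0]]
force: [-0.3, 0.7, -1.1]
opening: 0.374
t 18.63 grasp [0.4696 0.3127 0.2   ] yaw 79.88 ydir [-9.0e-04 -3.1e-03 -1.0e+00] F [-0.3  0.7 -1.1] open 0.374 q [ 0.49  0.14  1.42 -0.    1.59 -0.91]
shift frac [ 0.0003  0.075  -0.0011] mm [ 0.3 60.  -0.9] turn frac [-0.0006  0.001  -0.0062] deg [-0.02  0.03 -0.19]
```

View pics/w15.png

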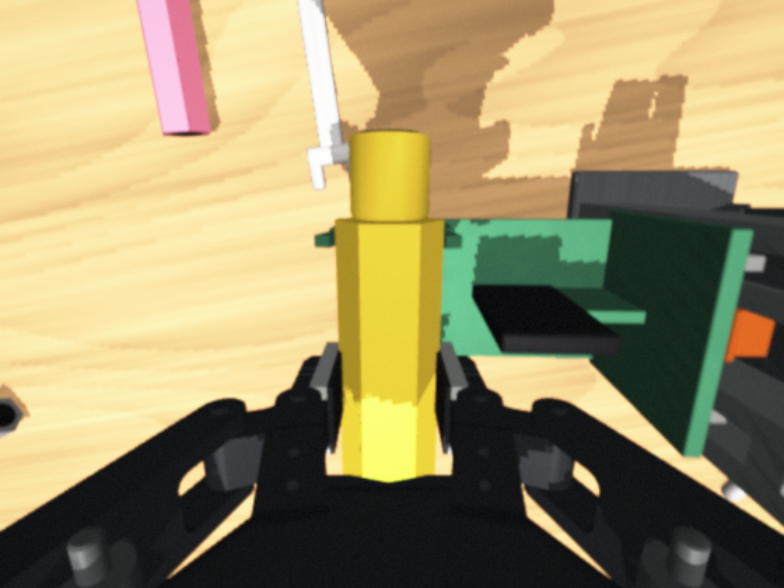

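View pics/s15c.png

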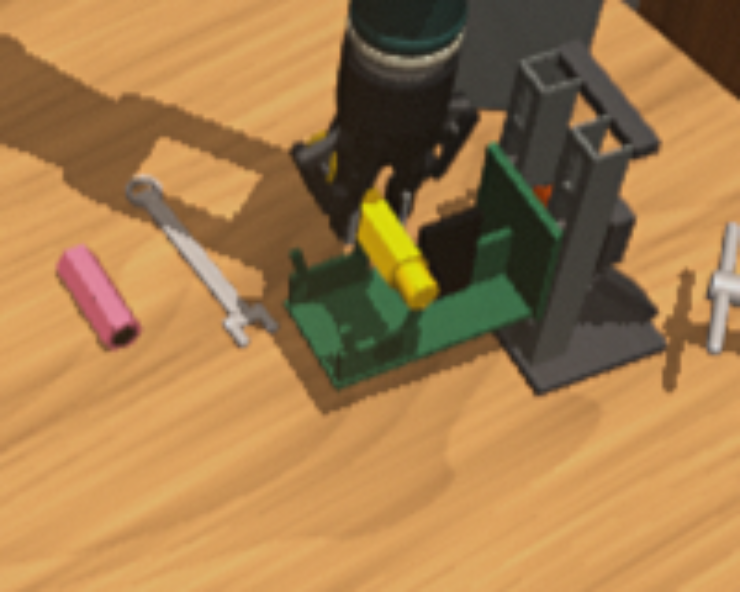

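```bash
python3 -m creep '[0,0.03,-0.001,0,0,0,0, 0,0.055,-0.001,0,0,0,0, 0,0.07,-0.001,0,0,0,0, 0,0.08,-0.001,0,0,0,0, 0,0.086,-0.001,0,0,0,0, 0,0.09,-0.001,0,0,0,0, 0,0.09,-0.001,0,0,0,0]'
python3 - <<'E'
from h import *
stat()
st=manip.read_state(); c=manip.camera("wrist"); save(c,"w16")
E
```

```text
clock: 19.32
ee_pos: [0.4718, 0.3129, 0.286]
eef_rot: [[0.175, 0.004, -0.985], [0.985, 0.0, 0.175], [0.001, -1.0, -0.004]]
force: [-0.4, 0.0, -0.7]
opening: 0.372
t 19.32 grasp [0.4725 0.313  0.131 ] yaw 79.95 ydir [ 4.4e-03  4.0e-04 -1.0e+00] F [-0.4  0.  -0.7] open 0.372 q [ 0.49  0.17  1.51 -0.    1.45 -0.91]
```

View pics/w16.png

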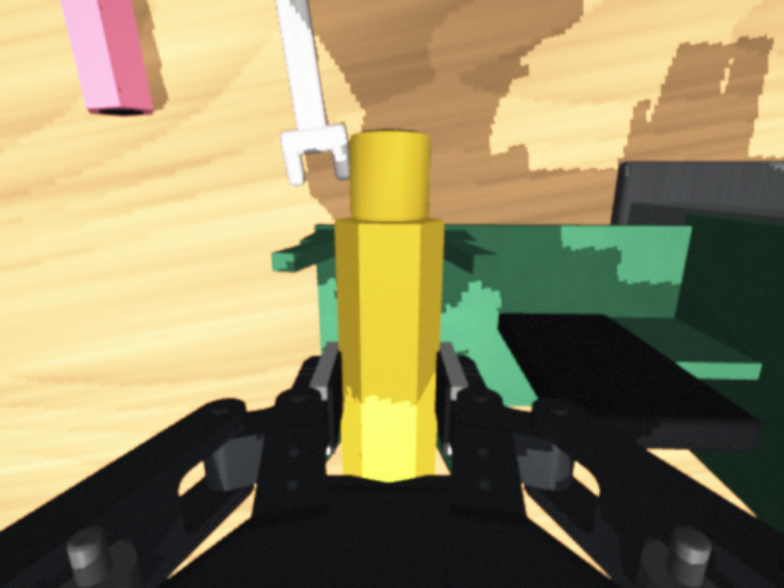

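```bash
python3 -m creep '[0,0.003,0,0,0,0,0, 0,0.005,0,0,0,0,0, 0,0.007,0,0,0,0,0, 0,0.007,0,0,0,0,0]'; python3 -c "
from h import *
stat()"
```

```text
clock: 19.7
ee_pos: [0.4717, 0.3133, 0.2846]
eef_rot: [[0.173, 0.008, -0.985], [0.985, 0.003, 0.174], [0.004, -1.0, -0.008]]
force: [-4.1, -4.1, 11.0]
opening: 0.377
t 19.7 grasp [0.473  0.3137 0.1296] yaw 80.01 ydir [ 0.0085  0.0029 -1.    ] F [-4.1 -4.1 11. ] open 0.377 q [ 0.49  0.17  1.52 -0.    1.44 -0.91]
```

```bash
python3 -m creep '[0,-0.003,0,0,0,0,0, 0,-0.003,0,0,0,0,0]';python3 -c "
from h import *
stat()"; python3 -m creep '[0,0,0,0,0,0,0.45, 0,0,0,0,0,0,0.55, 0,0,0,0,0,0,0.65, 0,0,0,0,0,0,0.65, 0,0,0,0,0,0,0.65, 0,0,0,0,0,0,0.65]'
python3 - <<'E'
from h import *
stat()
st=manip.read_state(); c=manip.camera("wrist"); save(c,"w17")
E
```

```text
clock: 19.87
ee_pos: [0.4716, 0.3133, 0.2849]
eef_rot: [[0.174, 0.007, -0.985], [0.985, 0.002, 0.174], [0.003, -1.0, -0.007]]
force: [-1.9, -1.6, 6.5]
opening: 0.374
t 19.87 grasp [0.4728 0.3136 0.1299] yaw 79.99 ydir [ 0.0074  0.0021 -1.    ] F [-1.9 -1.6  6.5] open 0.374 q [ 0.49  0.17  1.51 -0.    1.45 -0.91]
clock: 20.37
ee_pos: [0.4711, 0.3079, 0.2854]
eef_rot: [[0.176, 0.002, -0.984], [0.984, -0.015, 0.176], [-0.014, -1.0, -0.004]]
force: [-10.9, -27.5, 18.0]
opening: 0.647
t 20.37 grasp [0.4714 0.3057 0.1304] yaw 79.85 ydir [ 0.0016 -0.0145 -0.9999] F [-10.9 -27.5  18. ] open 0.647 q [ 0.48  0.17  1.52 -0.01  1.46 -0.91]
```

View pics/w17.png

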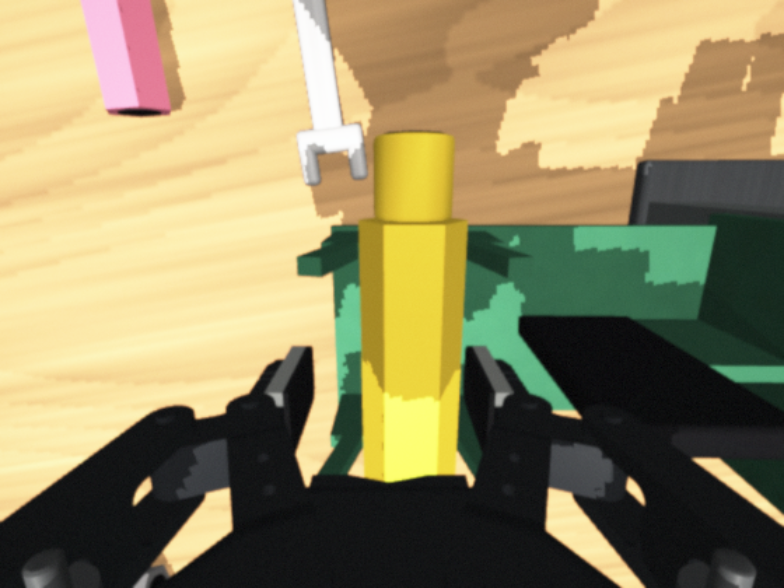

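```bash
python3 -m creep '[0,0,0,0,0,0,0.5, 0,0,0,0,0,0,0.5]'
python3 - <<'E'
from h import *
stat()
st=manip.read_state(); c=manip.camera("wrist"); save(c,"w18")
E
```

```text
clock: 20.58
ee_pos: [0.4714, 0.3104, 0.2849]
eef_rot: [[0.175, 0.004, -0.984], [0.984, -0.006, 0.175], [-0.005, -1.0, -0.005]]
force: [-5.7, -13.5, 11.7]
opening: 0.498
t 20.58 grasp [0.4721 0.3095 0.1299] yaw 79.89 ydir [ 0.0043 -0.0057 -1.    ] F [ -5.7 -13.5  11.7] open 0.498 q [ 0.48  0.17  1.52 -0.01  1.45 -0.91]
```

View pics/w18.png

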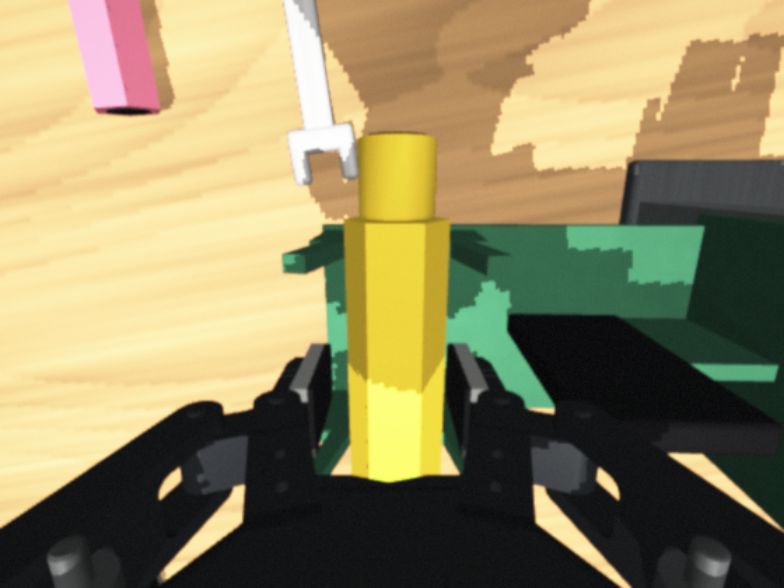

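```bash
python3 -m creep '[-0.004,0,0,0,0,0,0.46, -0.004,0,0,0,0,0,0.46, -0.004,-0.004,0,0,0,0,0.46]'; python3 -c "
from h import *
stat()"
```

```text
clock: 20.88
ee_pos: [0.4709, 0.3097, 0.2856]
eef_rot: [[0.174, 0.004, -0.985], [0.985, -0.0, 0.174], [0.001, -1.0, -0.004]]
force: [-0.5, 0.1, 0.2]
opening: 0.458
t 20.88 grasp [0.4715 0.3097 0.1306] yaw 79.96 ydir [ 4.e-03 -1.e-04 -1.e+00] F [-0.5  0.1  0.2] open 0.458 q [ 0.48  0.17  1.52 -0.    1.45 -0.91]
```

Free now. Lift off straight up.

```bash
python3 -m creep '[0,-0.01,0,0,0,0,0.46, 0,-0.02,0,0,0,0,0.46, 0,-0.035,0,0,0,0,0.46, 0,-0.055,0,0,0,0,0.46, 0,-0.08,0,0,0,0,0.46, 0,-0.12,0,0,0,0,0.6, 0,-0.17,0,0,0,0,1, 0,-0.2,0.02,0,0,0,1, 0,-0.2,0.04,0,0,0,1, 0,-0.2,0.04,0,0,0,1]'
python3 - <<'E'
from h import *
stat()
st=manip.read_state(); c=manip.camera("wrist"); save(c,"w19")
c=manip.camera("scene"); save(c,"s19"); np.savez("pics/s19.npz",W=cloud(c),F=c["frame"])
cv2.imwrite("pics/s19c.png",cv2.resize(c["frame"][80:240,260:460,::-1],None,fx=3.7,fy=3.7))
E
```

```text
clock: 21.72
ee_pos: [0.4368, 0.3161, 0.4503]
eef_rot: [[0.172, 0.009, -0.985], [0.985, 0.005, 0.172], [0.006, -1.0, -0.008]]
force: [0.3, 0.7, -0.3]
opening: 1.003
t 21.72 grasp [0.4382 0.3168 0.2953] yaw 80.12 ydir [ 0.0092  0.0047 -0.9999] F [ 0.3  0.7 -0.3] open 1.003 q [ 0.52  0.06  1.32 -0.    1.76 -0.88]
```

View pics/w19.png

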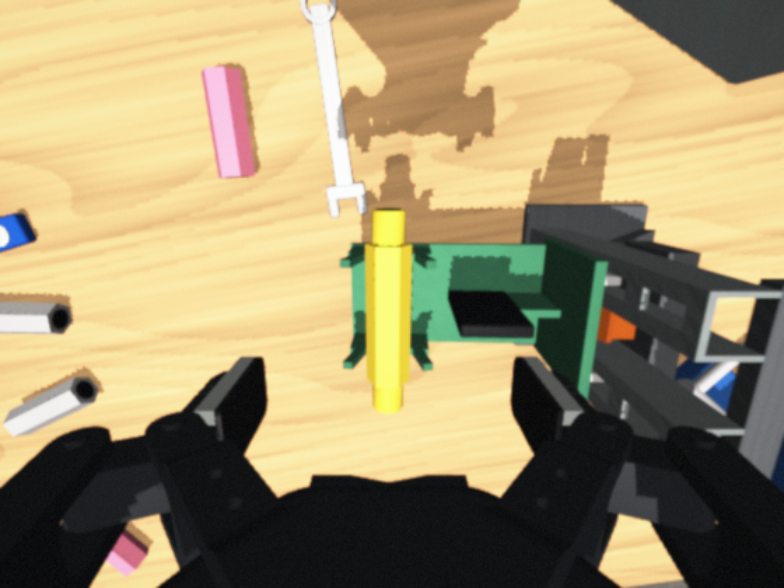

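View pics/s19c.png

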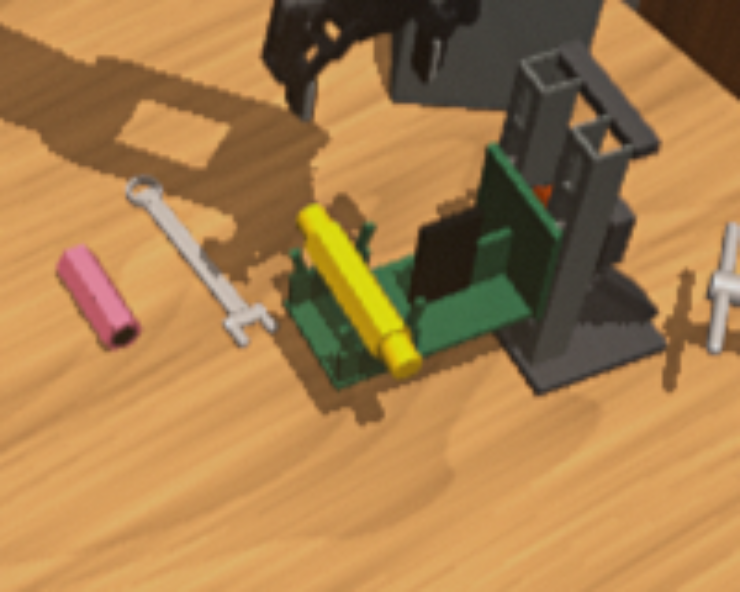

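```bash
python3 -m creep '[-0.04,0,0,0,0.3,0,1, -0.08,0,0,0,0.6,0,1, -0.12,0,0,0,0.95,0,1, -0.16,0,0,0,0.95,0,1, -0.16,0,0,0,0.95,0,1]'; python3 -m creep '[-0.03,0,0,0,0.3,0,1, -0.08,0,0,0,0.6,0,1, -0.12,0,0,0,0.95,0,1, -0.16,0,-0.04,0,0.95,0,1, -0.16,0,-0.08,0,0.95,0,1]';  python3 -c "
from h import *
stat();goal([0.53,-0.11,0.30],0)"
```

```text
clock: 22.23
ee_pos: [0.4163, 0.1856, 0.4446]
eef_rot: [[0.63, 0.002, -0.777], [0.777, -0.004, 0.63], [-0.002, -1.0, -0.004]]
force: [0.2, -0.8, 0.4]
opening: 0.999
clock: 22.65
ee_pos: [0.3844, 0.0477, 0.4457]
eef_rot: [[0.922, 0.004, -0.388], [0.388, -0.001, 0.922], [0.003, -1.0, -0.002]]
force: [1.0, 1.1, 0.2]
opening: 0.999
t 22.65 grasp [0.385  0.0475 0.2907] yaw 22.82 ydir [ 4.1e-03 -9.0e-04 -1.0e+00] F [1.  1.1 0.2] open 0.999 q [-0.02 -0.29  1.63 -0.    1.79 -0.42]
shift frac [ 0.0914 -0.0107 -0.2523] mm [  73.1   -8.5 -201.8] turn frac [0.0033 0.7606 0.0073] deg [ 0.1  22.82  0.22]
```

```bash
python3 -m creep '[0.02,0,-0.05,0,0.2,0,1, 0.04,0,-0.1,0,0.4,0,1, 0.06,0,-0.15,0,0.6,0,1, 0.09,-0.01,-0.2,0,0.76,0,1, 0.091,-0.01,-0.25,0,0.76,0,1, 0.091,-0.01,-0.252,0,0.76,0,1, 0.091,-0.01,-0.252,0,0.76,0,1, 0.091,-0.01,-0.252,0,0.76,0,1, 0.091,-0.01,-0.252,0,0.76,0,1]'
cat > keys.py <<'E'
from h import *
def keys(n,tag,names=True):
    st=manip.read_state(); c=manip.camera("wrist"); save(c,tag); W=cloud(c,st);F=c["frame"].astype(int)
    sat=F.max(-1)-F.min(-1)
    z=W[...,2]
    m=(z>.009)&(z<.05)&(sat<40)&(F.max(-1)>60)
    k,l,s,ce=cv2.connectedComponentsWithStats(m.astype(np.uint8))
    for i in range(1,k):
        if s[i,4]<250: continue
        P=W[l==i]; top=P[P[:,2]>.0265]
        if len(top)<80: continue
        r=cv2.minAreaRect((top[:,:2]*1000).astype(np.float32)); b=cv2.boxPoints(r); e=b-np.roll(b,1,0); L=np.linalg.norm(e,axis=1); j=L.argmax()
        yaw=np.degrees(np.arctan2(e[j,1],e[j,0]))%180
        v=np.linalg.svd(top[:,:2]-top[:,:2].mean(0),full_matrices=False)[2][0]; y2=np.degrees(np.arctan2(v[1],v[0]))%180
        print("px",(ce[i]*1.4).round(),"col",F[l==i].mean(0).round(),"c",np.round(r[0],1),"size",np.round(sorted(r[1]),1),"yaw",yaw.round(1),y2.round(1),"ztop",np.percentile(top[:,2],[50,95]).round(4))
if __name__=="__main__":
    import sys
    stat(); keys(0,sys.argv[1])
E
python3 keys.py w20
```

```text
clock: 23.4
ee_pos: [0.5322, -0.1068, 0.4534]
eef_rot: [[1.0, 0.003, -0.005], [0.005, 0.001, 1.0], [0.003, -1.0, 0.001]]
force: [0.5, -0.3, 0.3]
opening: 0.997
t 23.4 grasp [ 0.5326 -0.1067  0.2984] yaw 0.27 ydir [ 0.0026  0.0012 -1.    ] F [ 0.5 -0.3  0.3] open 0.997 q [-0.3   0.07  1.3   0.    1.78 -0.31]
px [688.  40.] col [67. 66. 66.] c [789.7  77. ] size [12.3 22.4] yaw 112.9 111.0 ztop [0.0392 0.0495]
px [756.  35.] col [68. 67. 66.] c [843.3  80.7] size [ 6.2 15.7] yaw 83.3 81.5 ztop [0.0394 0.049 ]
px [546.  83.] col [207. 205. 203.] c [676.6  42.4] size [21.9 90. ] yaw 93.9 93.9 ztop [0.029  0.0305]
px [297. 216.] col [189. 186. 183.] c [445.6 -74.8] size [21.9 90.1] yaw 79.2 79.1 ztop [0.029  0.0304]
px [403. 221.] col [218. 217. 215.] c [549.1 -78.8] size [21.3 89.9] yaw 106.4 106.5 ztop [0.0291 0.0304]
px [601. 226.] col [248. 224. 241.] c [736.6 -80.6] size [16.6 90.8] yaw 28.0 28.4 ztop [0.0293 0.0306]
px [573. 340.] col [219. 213. 197.] c [ 727.1 -205.1] size [70.5 95.3] yaw 146.0 146.7 ztop [0.034  0.0353]
px [306. 471.] col [147. 146. 146.] c [ 467.6 -356.2] size [ 53.1 178.2] yaw 171.6 179.8 ztop [0.0407 0.0496]
```

View pics/w20.png

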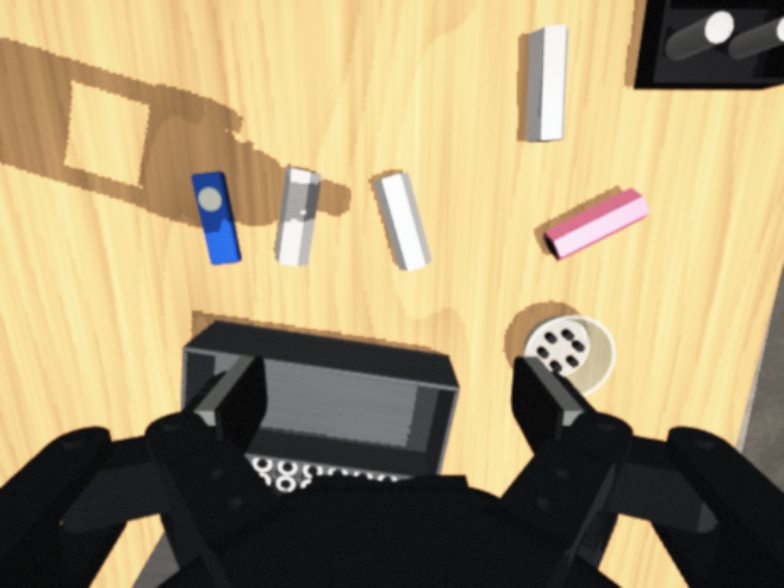

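Run:
```python
from h import *
c=manip.camera("wrist"); st=manip.read_state(); W=cloud(c,st)
cv2.imwrite("pics/k20.png",cv2.resize(c["frame"][10:200,130:470,::-1],None,fx=2.3,fy=2.3))
for src in ("w","scene0","side4"):
    V=W if src=="w" else np.load(f"pics/{src}.npz")["W"]
    m=(V[...,2]>.071)&(V[...,2]<.079)&(V[...,0]>.28)&(V[...,0]<.64)&(V[...,1]>-.46)&(V[...,1]<-.15)
    P=V[m]; r=cv2.minAreaRect((P[:,:2]*1000).astype(np.float32)); print(src,len(P),r,cv2.boxPoints(r).round(0).tolist())
    # front rim: points with max y envelope
    x=P[:,0]; xs=[];ys=[]
    for lo in np.arange(.34,.58,.01):
        a=(x>=lo)&(x<lo+.01)
        if a.sum()>0: xs.append(lo+.005); ys.append(P[a,1].max())
    if len(xs)>5:
        a=np.polyfit(xs,ys,1); print("  front rim slope deg",np.degrees(np.arctan(a[0])).round(2),"y at x=.463",np.polyval(a,.463).round(4))
```

```text
w 1207 ((467.3364562988281, -253.0594482421875), (98.22593688964844, 260.1440734863281), 80.63174438476562) [[331.0, -280.0], [588.0, -323.0], [604.0, -226.0], [347.0, -183.0]]
  front rim slope deg -8.86 y at x=.463 -0.2036
scene0 691 ((460.2419128417969, -297.07269287109375), (182.85617065429688, 264.6089172363281), 80.89207458496094) [[315.0, -366.0], [576.0, -408.0], [605.0, -228.0], [344.0, -186.0]]
  front rim slope deg -8.89 y at x=.463 -0.2055
side4 319 ((459.00714111328125, -297.9656066894531), (186.43325805664062, 259.08367919921875), 81.15936279296875) [[317.0, -370.0], [573.0, -410.0], [601.0, -226.0], [345.0, -186.0]]
  front rim slope deg -8.59 y at x=.463 -0.2053
```

View pics/k20.png

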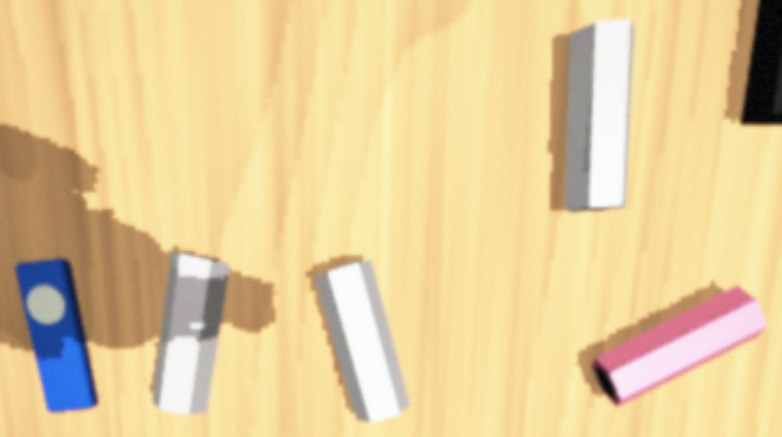

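```bash
python3 -c "
from h import *
goal([0.4456,-0.0748,0.08],-10.9)"
```

```text
shift frac [-0.1087  0.2736  0.04  ] mm [-87.  218.9  32. ] turn frac [-0.0016  0.3735  0.0077] deg [-0.05 11.2   0.23]
```

```bash
python3 -m creep '[-0.04,0.03,0.02,0,0.15,0,0.65, -0.08,0.06,0.04,0,0.3,0,0.65, -0.109,0.1,0.04,0,0.373,0,0.65, -0.109,0.15,0.04,0,0.373,0,0.65, -0.109,0.2,0.04,0,0.373,0.007,0.65, -0.109,0.245,0.04,0,0.373,0.007,0.65, -0.109,0.274,0.04,0,0.373,0.007,0.65, -0.109,0.274,0.04,0,0.373,0.007,0.65, -0.109,0.274,0.04,0,0.373,0.007,0.65]'; python3 -c "
from h import *
stat();goal([0.4456,-0.0748,0.022],-10.9)"; python3 keys.py w21
```

```text
clock: 24.25
ee_pos: [0.4453, -0.0751, 0.234]
eef_rot: [[0.982, -0.002, 0.189], [-0.189, 0.001, 0.982], [-0.002, -1.0, 0.001]]
force: [1.0, 0.3, 0.1]
opening: 0.651
t 24.25 grasp [ 0.445  -0.0749  0.079 ] yaw -10.92 ydir [-0.0018  0.0012 -1.    ] F [1.  0.3 0.1] open 0.651 q [-0.29 -0.03  1.84  0.    1.33 -0.1 ]
shift frac [0.0005 0.0713 0.0004] mm [ 0.4 57.   0.3] turn frac [-0.0016 -0.0006 -0.0037] deg [-0.05 -0.02 -0.11]
t 24.25 grasp [ 0.445  -0.0749  0.079 ] yaw -10.92 ydir [-0.0018  0.0012 -1.    ] F [1.  0.3 0.1] open 0.651 q [-0.29 -0.03  1.84  0.    1.33 -0.1 ]
px [604. 294.] col [205. 205. 203.] c [548.3 -78.9] size [21.7 91.6] yaw 106.6 106.6 ztop [0.0291 0.0302]
px [386. 322.] col [189. 187. 184.] c [444.8 -74.3] size [21.8 90.2] yaw 78.8 79.0 ztop [0.0291 0.0301]
```

View pics/w21.png

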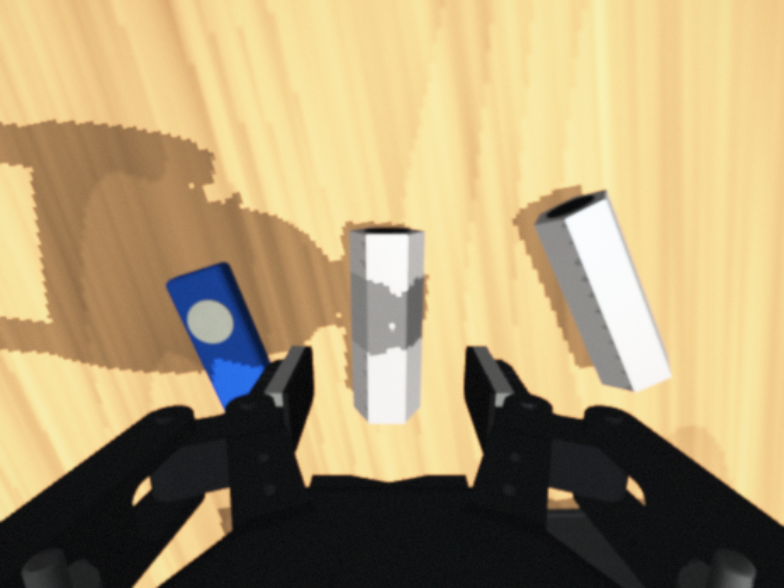

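```bash
python3 -m creep '[0,0.03,0,0,0,0,0.65, 0,0.055,0,0,0,0,0.65, 0,0.068,0,0,0,0,0.65, 0,0.071,0,0,0,0,0.65, 0,0.071,0,0,0,0,0.65, 0,0.071,0,0,0,0,0, 0,0.071,0,0,0,0,0, 0,0.071,0,0,0,0,0, 0,0.071,0,0,0,0,0, 0,0.071,0,0,0,0,0]' 60; python3 -c "
from h import *
stat()"; python3 -m creep '[0,-0.03,0,0,0,0,0, 0,-0.07,0,0,0,0,0, 0,-0.12,0,0,0,0,0, 0,-0.16,0,0,0,0,0, 0,-0.2,0,0,0,0,0, 0,-0.2,0,0,0,0,0, 0,-0.2,0,0,0,0,0]';python3 - <<'E'
from h import *
stat(); goal([0.4003,-0.2618,0.17],-9.1)
st=manip.read_state(); c=manip.camera("wrist"); save(c,"w22")
E
```

```text
clock: 25.13
ee_pos: [0.4469, -0.0763, 0.1797]
eef_rot: [[0.982, 0.003, 0.191], [-0.191, -0.0, 0.982], [0.003, -1.0, 0.0]]
force: [-0.9, 0.5, 6.6]
opening: 0.374
t 25.13 grasp [ 0.4474 -0.0763  0.0247] yaw -11.0 ydir [ 3.2e-03 -4.0e-04 -1.0e+00] F [-0.9  0.5  6.6] open 0.374 q [-0.29  0.04  1.89  0.    1.21 -0.1 ]
clock: 25.72
ee_pos: [0.4465, -0.0763, 0.3404]
eef_rot: [[0.982, 0.006, 0.191], [-0.191, -0.001, 0.982], [0.006, -1.0, -0.0]]
force: [0.2, 0.5, -3.5]
opening: 0.372
t 25.72 grasp [ 0.4475 -0.0765  0.1854] yaw -11.0 ydir [ 0.0063 -0.0014 -1.    ] F [ 0.2  0.5 -3.5] open 0.372 q [-0.29 -0.11  1.7   0.    1.55 -0.1 ]
shift frac [-0.0125  0.0192 -0.2387] mm [ -10.    15.3 -190.9] turn frac [ 0.0005 -0.0634  0.0123] deg [ 0.01 -1.9   0.37]
```

View pics/w22.png

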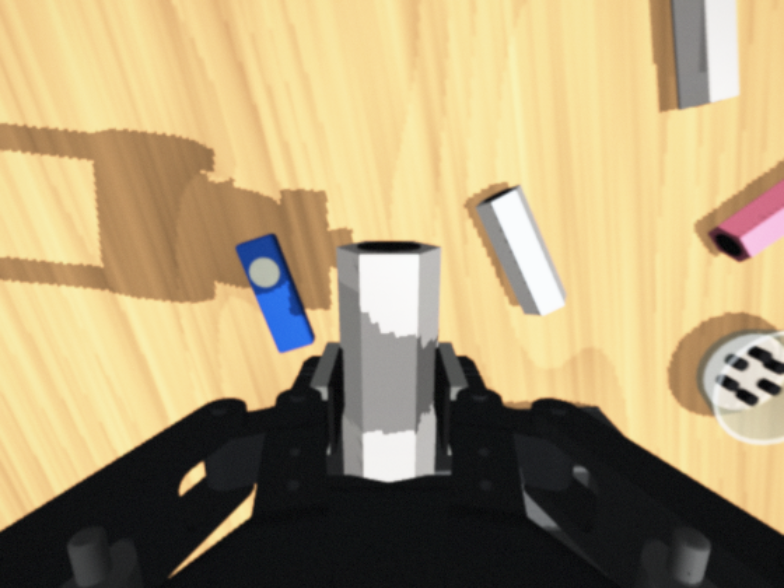

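```bash
python3 -m creep '[0,0,-0.04,0,-0.06,0,0, 0,0,-0.09,0,-0.06,0,0, -0.01,0,-0.14,0,-0.06,0.012,0, -0.0125,0,-0.19,0,-0.06,0.012,0, -0.0125,0.01,-0.22,0,-0.06,0.012,0, -0.0125,0.019,-0.239,0,-0.06,0.012,0, -0.0125,0.019,-0.239,0,-0.06,0.012,0, -0.0125,0.019,-0.239,0,-0.06,0.012,0]';python3 - <<'E'
from h import *
stat(); goal([0.4003,-0.2618,0.04],-9.1)
st=manip.read_state(); c=manip.camera("wrist"); save(c,"w23")
c=manip.camera("scene"); save(c,"s23")
E
```

```text
clock: 26.43
ee_pos: [0.3989, -0.262, 0.3192]
eef_rot: [[0.987, -0.011, 0.162], [-0.162, 0.006, 0.987], [-0.012, -1.0, 0.004]]
force: [-0.0, 1.1, -1.5]
opening: 0.372
t 26.43 grasp [ 0.3972 -0.2611  0.1642] yaw -9.32 ydir [-0.0106  0.0062 -0.9999] F [-0.   1.1 -1.5] open 0.372 q [-0.7  -0.04  1.67 -0.    1.52 -0.54]
shift frac [ 3.500e-03  1.552e-01 -1.000e-04] mm [ 2.800e+00  1.242e+02 -1.000e-01] turn frac [-0.0084 -0.0073 -0.022 ] deg [-0.25 -0.22 -0.66]
```

View pics/s23.png

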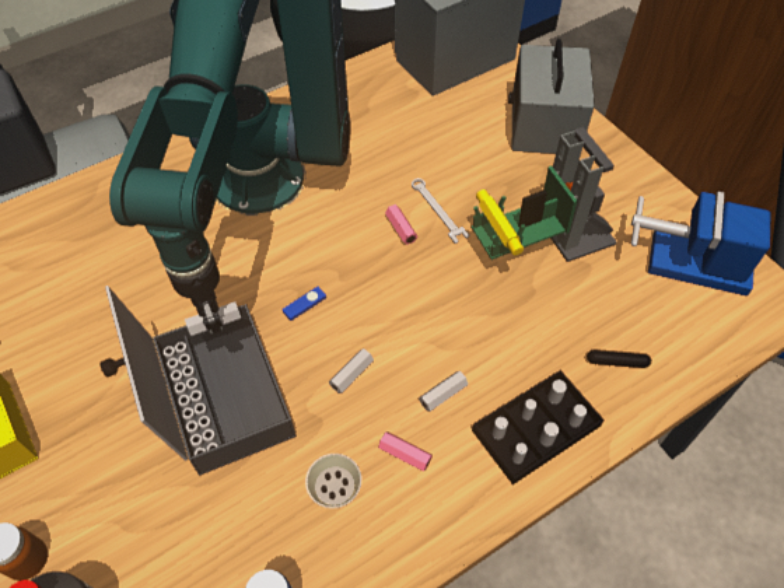

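```bash
python3 -m creep '[0.0035,0.03,0,0,-0.007,-0.015,0, 0.0035,0.07,0,0,-0.007,-0.015,0, 0.0035,0.11,0,0,-0.007,-0.015,0, 0.0035,0.14,0,0,-0.007,-0.015,0, 0.0035,0.155,0,0,-0.007,-0.015,0, 0.0035,0.162,0,0,-0.007,-0.015,0, 0.0035,0.165,0,0,-0.007,-0.015,0, 0.0035,0.165,0,0,-0.007,-0.015,0]';python3 - <<'E'
from h import *
stat()
E
python3 -m creep '[0,0.002,0,0,0,0,0, 0,0.004,0,0,0,0,0, 0,0.004,0,0,0,0,0.5, 0,0.004,0,0,0,0,0.55, 0,0.004,0,0,0,0,0.55, 0,0.004,0,0,0,0,0.55]';python3 - <<'E'
from h import *
stat()
E
```

```text
clock: 27.2
ee_pos: [0.4021, -0.2616, 0.1906]
eef_rot: [[0.988, 0.002, 0.155], [-0.155, 0.0, 0.988], [0.002, -1.0, 0.0]]
force: [1.1, 0.3, -1.5]
opening: 0.375
t 27.2 grasp [ 0.4025 -0.2616  0.0356] yaw -8.92 ydir [ 2.2e-03  1.0e-04 -1.0e+00] F [ 1.1  0.3 -1.5] open 0.375 q [-0.7   0.08  1.82  0.    1.24 -0.54]
clock: 27.7
ee_pos: [0.4019, -0.2624, 0.1877]
eef_rot: [[0.988, 0.003, 0.156], [-0.156, -0.001, 0.988], [0.003, -1.0, -0.0]]
force: [-0.2, 0.9, -1.0]
opening: 0.547
t 27.7 grasp [ 0.4023 -0.2624  0.0327] yaw -9.0 ydir [ 2.8e-03 -5.0e-04 -1.0e+00] F [-0.2  0.9 -1. ] open 0.547 q [-0.7   0.09  1.82  0.    1.23 -0.54]
```

Up, and toward the next key (K3 at 0.549,-0.079).

```bash
python3 -m creep '[0,-0.02,0,0,0,0,0.55, 0,-0.06,0,0,0,0,0.55, 0,-0.11,0,0,0,0,0.6, 0,-0.16,0,0,0,0,0.7, 0,-0.21,0,0,0,0,0.7, 0.03,-0.23,0.04,0,-0.1,0,0.7, 0.06,-0.23,0.08,0,-0.2,0,0.7, 0.06,-0.23,0.1,0,-0.2,0,0.7]'; python3 keys.py w24
python3 - <<'E'
from h import *
goal([0.5485,-0.0789,0.09],16.5)
E
```

```text
clock: 28.37
ee_pos: [0.464, -0.1891, 0.374]
eef_rot: [[0.999, 0.009, 0.049], [-0.049, -0.001, 0.999], [0.009, -1.0, -0.0]]
force: [-0.2, -0.2, -1.0]
opening: 0.695
t 28.37 grasp [ 0.4655 -0.1891  0.219 ] yaw -2.8 ydir [ 9.1e-03 -6.0e-04 -1.0e+00] F [-0.2 -0.2 -1. ] open 0.695 q [-0.5  -0.02  1.54  0.    1.61 -0.45]
px [488. 109.] col [216. 215. 214.] c [547.9 -78.5] size [22.4 89.7] yaw 107.2 106.7 ztop [0.0291 0.0304]
px [697. 282.] col [228. 223. 209.] c [ 719.6 -213.9] size [92.  94.5] yaw 177.7 145.7 ztop [0.0336 0.0352]
px [320. 352.] col [218. 217. 215.] c [ 404.7 -261.1] size [26.8 91.5] yaw 81.7 85.0 ztop [0.0338 0.0351]
px [384. 457.] col [162. 161. 161.] c [ 461.7 -355.1] size [ 53.  174.4] yaw 171.4 173.7 ztop [0.0405 0.0493]
shift frac [0.0995 0.1605 0.1399] mm [ 79.6 128.4 111.9] turn frac [-0.0033 -0.6411  0.0105] deg [ -0.1  -19.23   0.31]
```

View pics/w24.png

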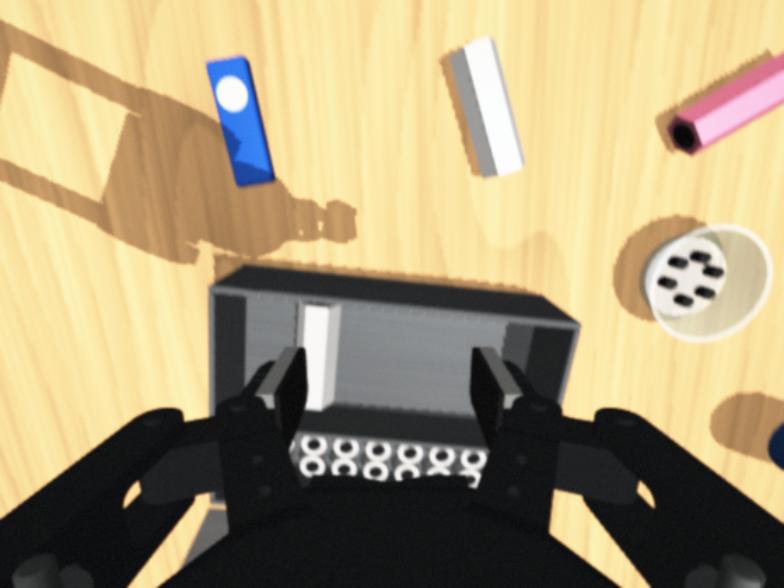

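Key A lies flat in the compartment. K3 at (488,109), unmoved; go.

```bash
python3 -m creep '[0.04,0.02,0.05,0,-0.2,0,0.7, 0.08,0.05,0.1,0,-0.4,0,0.7, 0.0995,0.1,0.14,0,-0.64,0,0.7, 0.0995,0.14,0.14,0,-0.64,0.01,0.7, 0.0995,0.16,0.14,0,-0.64,0.01,0.7, 0.0995,0.16,0.14,0,-0.64,0.01,0.7, 0.0995,0.16,0.14,0,-0.64,0.01,0.7, 0.0995,0.16,0.14,0,-0.64,0.01,0.7]'; python3 keys.py w25
python3 - <<'E'
from h import *
goal([0.5483,-0.0788,0.022],16.6)
E
```

```text
clock: 29.08
ee_pos: [0.5472, -0.0838, 0.2451]
eef_rot: [[0.96, -0.001, -0.278], [0.278, -0.001, 0.96], [-0.002, -1.0, -0.001]]
force: [1.3, -0.5, 0.6]
opening: 0.698
t 29.08 grasp [ 0.547  -0.084   0.0901] yaw 16.17 ydir [-0.0014 -0.0014 -1.    ] F [ 1.3 -0.5  0.6] open 0.698 q [-0.25  0.18  1.59 -0.    1.37 -0.54]
px [736. 139.] col [171. 170. 167.] c [675.7  40.8] size [22.  86.7] yaw 94.4 99.2 ztop [0.029  0.0302]
px [393. 305.] col [178. 176. 174.] c [548.9 -78.7] size [21.4 90.6] yaw 106.7 106.7 ztop [0.0291 0.0301]
px [590. 541.] col [155. 156. 152.] c [ 695.3 -177. ] size [ 5.4 23.8] yaw 29.2 30.8 ztop [0.0333 0.0349]
shift frac [0.0028 0.0866 0.0062] mm [ 2.2 69.3  5. ] turn frac [ 0.004  -0.0153  0.001 ] deg [ 0.12 -0.46  0.03]
```

View pics/w25.png

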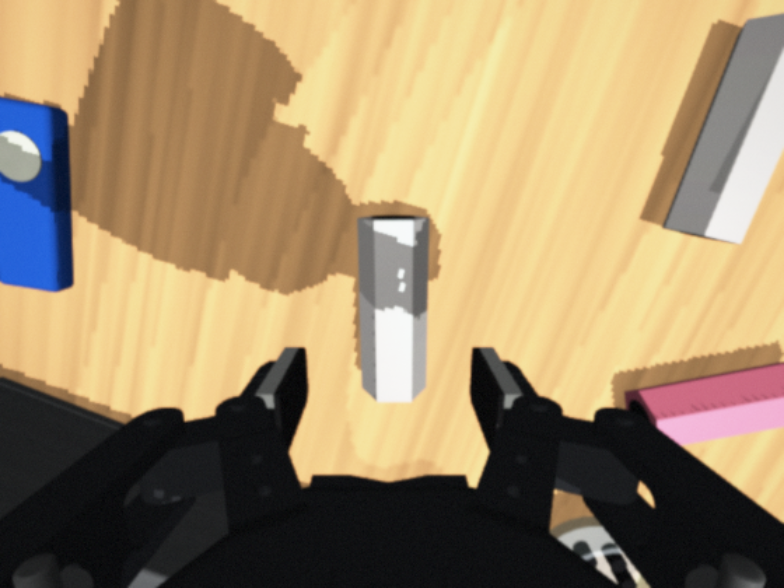

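```bash
python3 -m creep '[0.002,0.03,0.006,0,-0.015,0,0.7, 0.002,0.06,0.006,0,-0.015,0,0.7, 0.002,0.08,0.006,0,-0.015,0,0.7, 0.002,0.085,0.006,0,-0.015,0,0.7, 0.002,0.085,0.006,0,-0.015,0,0.7, 0.002,0.085,0.006,0,-0.015,0,0, 0.002,0.085,0.006,0,-0.015,0,0, 0.002,0.085,0.006,0,-0.015,0,0, 0.002,0.085,0.006,0,-0.015,0,0, 0.002,0.085,0.006,0,-0.015,0,0]' 60; python3 -c "
from h import *
stat()"; python3 -m creep '[0,-0.03,0,0,0,0,0, 0,-0.07,0,0,0,0,0, 0,-0.12,0,0,0,0,0, 0,-0.16,0,0,0,0,0, 0,-0.18,-0.03,0,0.2,0,0, 0,-0.18,-0.07,0,0.4,0,0, 0,-0.18,-0.1,0,0.6,0,0, 0,-0.18,-0.12,0,0.85,0,0, 0,-0.18,-0.12,0,0.85,0,0]';python3 - <<'E'
from h import *
stat(); goal([0.4645,-0.2721,0.15],-9.1)
st=manip.read_state(); c=manip.camera("wrist"); save(c,"w26")
E
```

```text
clock: 29.97
ee_pos: [0.5479, -0.0784, 0.1784]
eef_rot: [[0.958, 0.001, -0.287], [0.287, -0.002, 0.958], [0.001, -1.0, -0.002]]
force: [-1.2, -1.0, 5.6]
opening: 0.372
t 29.97 grasp [ 0.5481 -0.0788  0.0234] yaw 16.65 ydir [ 0.0014 -0.0021 -1.    ] F [-1.2 -1.   5.6] open 0.372 q [-0.24  0.25  1.65 -0.    1.24 -0.53]
clock: 30.72
ee_pos: [0.5751, -0.1728, 0.3194]
eef_rot: [[0.987, -0.003, 0.16], [-0.16, -0.002, 0.987], [-0.002, -1.0, -0.003]]
force: [0.1, -0.2, -1.9]
opening: 0.374
t 30.72 grasp [ 0.5747 -0.1732  0.1644] yaw -9.23 ydir [-0.0026 -0.0023 -1.    ] F [ 0.1 -0.2 -1.9] open 0.374 q [-0.39  0.23  1.38 -0.    1.54 -0.22]
shift frac [-0.1166  0.0187 -0.1446] mm [ -93.3   15.  -115.7] turn frac [ 0.0051 -0.0042 -0.0042] deg [ 0.15 -0.13 -0.13]
```

View pics/w26.png

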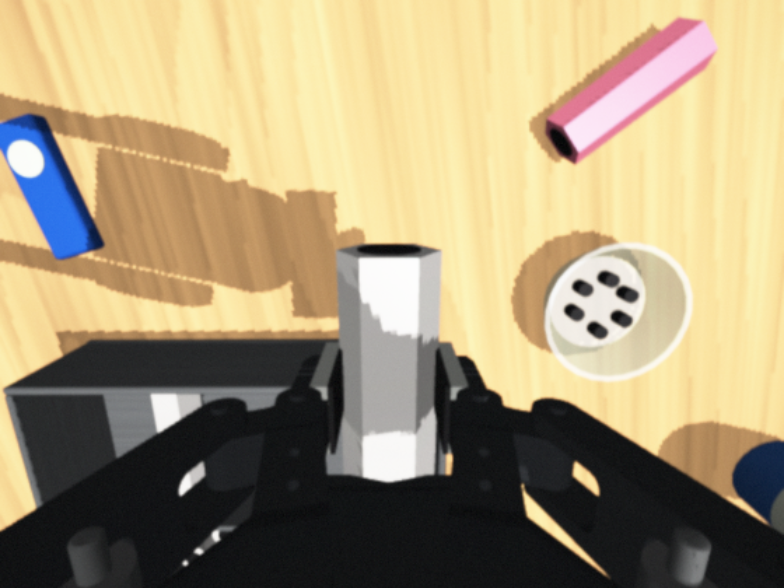

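```bash
python3 -m creep '[-0.03,0,-0.04,0,0,0,0, -0.06,0,-0.08,0,0,0,0, -0.09,0,-0.12,0,0,0,0, -0.1166,0.01,-0.1446,0,-0.004,0,0, -0.1166,0.0187,-0.1446,0,-0.004,0,0, -0.1166,0.0187,-0.1446,0,-0.004,0,0, -0.1166,0.0187,-0.1446,0,-0.004,0,0]';python3 - <<'E'
from h import *
stat(); goal([0.4645,-0.2721,0.031],-9.1)
E
```

```text
clock: 31.35
ee_pos: [0.4649, -0.2688, 0.3043]
eef_rot: [[0.989, -0.004, 0.15], [-0.15, 0.001, 0.989], [-0.004, -1.0, 0.001]]
force: [-0.3, 0.0, -1.8]
opening: 0.372
t 31.35 grasp [ 0.4643 -0.2685  0.1493] yaw -8.63 ydir [-0.0037  0.0014 -1.    ] F [-0.3  0.  -1.8] open 0.372 q [-0.63  0.1   1.56 -0.    1.49 -0.48]
shift frac [ 0.0007  0.1479 -0.0043] mm [  0.6 118.3  -3.5] turn frac [-0.0016  0.0157 -0.0074] deg [-0.05  0.47 -0.22]
```

```bash
python3 -m creep '[0,0.03,-0.002,0,0.015,0,0, 0,0.07,-0.004,0,0.015,0,0, 0,0.11,-0.004,0,0.015,0,0, 0,0.135,-0.004,0,0.015,0,0, 0,0.144,-0.004,0,0.015,0,0, 0,0.148,-0.004,0,0.015,0,0, 0,0.148,-0.004,0,0.015,0,0]';python3 - <<'E'
from h import *
stat()
E
python3 -m creep '[0,0.002,0,0,0,0,0, 0,0.003,0,0,0,0,0, 0,0.003,0,0,0,0,0.5, 0,0.003,0,0,0,0,0.55, 0,0.003,0,0,0,0,0.55, 0,0.003,0,0,0,0,0.55]';python3 - <<'E'
from h import *
stat()
E
python3 -m creep '[0,-0.02,0,0,0,0,0.55, 0,-0.06,0,0,0,0,0.55, 0,-0.11,0,0,0,0,0.6, 0,-0.16,0,0,0,0,0.7, 0,-0.21,0,0,0,0,0.7, 0.03,-0.23,0.04,0,-0.1,0,0.7, 0.07,-0.23,0.09,0,-0.2,0,0.7, 0.11,-0.23,0.14,0,-0.4,0,0.7,0.11,-0.23,0.14,0,-0.4,0,0.7]'; python3 keys.py w27
python3 - <<'E'
from h import *
goal([0.676,0.0418,0.09],4)
E
```

```text
clock: 31.93
ee_pos: [0.4649, -0.2724, 0.1867]
eef_rot: [[0.988, -0.003, 0.158], [-0.158, -0.0, 0.988], [-0.003, -1.0, -0.001]]
force: [-0.2, -0.2, -1.5]
opening: 0.374
t 31.93 grasp [ 0.4644 -0.2725  0.0317] yaw -9.06 ydir [-2.9e-03 -4.0e-04 -1.0e+00] F [-0.2 -0.2 -1.5] open 0.374 q [-0.63  0.21  1.68 -0.    1.25 -0.48]
clock: 32.43
ee_pos: [0.4641, -0.2733, 0.1848]
eef_rot: [[0.987, -0.002, 0.16], [-0.16, -0.001, 0.987], [-0.002, -1.0, -0.002]]
force: [-0.0, -0.3, -0.7]
opening: 0.546
t 32.43 grasp [ 0.4638 -0.2734  0.0298] yaw -9.18 ydir [-0.0021 -0.0012 -1.    ] F [-0.  -0.3 -0.7] open 0.546 q [-0.64  0.21  1.68 -0.    1.25 -0.48]
clock: 33.18
ee_pos: [0.5714, -0.1736, 0.3687]
eef_rot: [[0.998, 0.0, -0.055], [0.055, 0.001, 0.998], [0.0, -1.0, 0.001]]
force: [-0.6, -0.5, 0.1]
opening: 0.701
t 33.18 grasp [ 0.5715 -0.1735  0.2137] yaw 3.16 ydir [ 1.e-04  7.e-04 -1.e+00] F [-0.6 -0.5  0.1] open 0.701 q [-0.39  0.2   1.31  0.    1.63 -0.45]
px [558.  17.] col [186. 184. 182.] c [679.    5.2] size [17.1 21.6] yaw 1.8 177.3 ztop [0.029  0.0305]
px [623. 156.] col [252. 223. 243.] c [737.2 -79.6] size [16.5 89. ] yaw 28.6 28.2 ztop [0.0292 0.0305]
px [565. 332.] col [230. 224. 206.] c [ 721.1 -214.4] size [93.3 94. ] yaw 107.2 108.6 ztop [0.0339 0.0352]
px [182. 364.] col [221. 220. 218.] c [ 404.8 -262.6] size [27.1 88.6] yaw 81.3 82.3 ztop [0.0338 0.0352]
px [255. 356.] col [214. 212. 211.] c [ 468.3 -259.1] size [26.4 61.7] yaw 79.7 64.8 ztop [0.0339 0.035 ]
shift frac [0.1436 0.1542 0.2594] mm [114.9 123.4 207.6] turn frac [-0.0048 -0.0279  0.0009] deg [-0.14 -0.84  0.03]
```

View pics/w27.png

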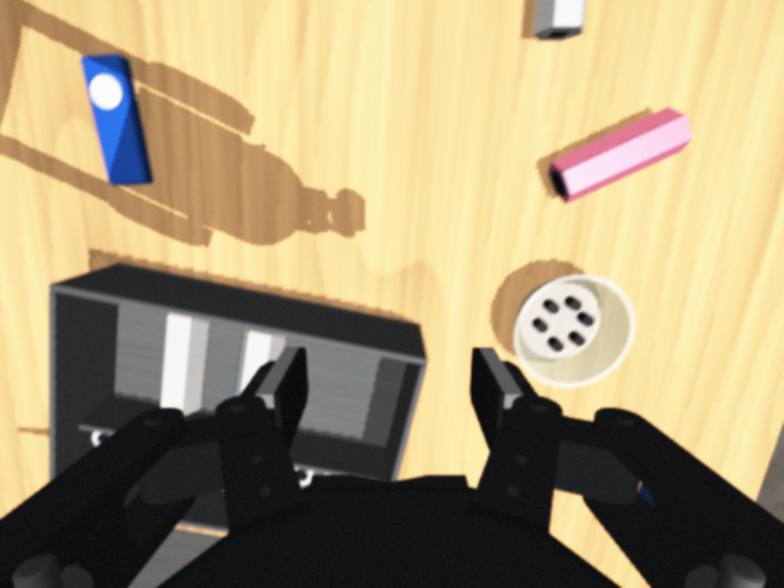

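```bash
python3 -m creep '[0.03,0,0.04,0,0,0,0.7, 0.06,0.02,0.08,0,0,0,0.7, 0.09,0.05,0.13,0,-0.028,0,0.7, 0.12,0.08,0.18,0,-0.028,0,0.7, 0.1436,0.1,0.22,0,-0.028,0,0.7, 0.1436,0.13,0.25,0,-0.028,0,0.7, 0.1436,0.154,0.259,0,-0.028,0,0.7, 0.1436,0.154,0.259,0,-0.028,0,0.7, 0.1436,0.154,0.259,0,-0.028,0,0.7, 0.1436,0.154,0.259,0,-0.028,0,0.7]'; python3 keys.py w28
python3 - <<'E'
from h import *
goal([0.6765,0.042,0.022],4)
E
```

```text
clock: 34.07
ee_pos: [0.6736, 0.0352, 0.2451]
eef_rot: [[0.998, -0.002, -0.063], [0.063, -0.001, 0.998], [-0.002, -1.0, -0.001]]
force: [0.2, -0.5, 0.5]
opening: 0.699
t 34.07 grasp [0.6733 0.0351 0.0901] yaw 3.63 ydir [-0.002  -0.0012 -1.    ] F [ 0.2 -0.5  0.5] open 0.699 q [-0.03  0.44  1.26 -0.    1.45 -0.09]
px [687.  96.] col [73. 72. 72.] c [789.6 143. ] size [ 8.9 19.4] yaw 105.0 105.7 ztop [0.0395 0.0488]
px [395. 301.] col [195. 193. 191.] c [677.2  42.2] size [21.5 90.3] yaw 94.0 94.0 ztop [0.0291 0.0301]
px [649. 246.] col [81. 80. 79.] c [788.7  81.3] size [10.  22.2] yaw 77.2 76.0 ztop [0.0393 0.049 ]
px [758. 254.] col [79. 78. 77.] c [845.   80.1] size [ 8.2 18.5] yaw 85.6 88.7 ztop [0.0321 0.0384]
shift frac [0.0038 0.0865 0.0089] mm [ 3.1 69.2  7.1] turn frac [ 0.0021 -0.014   0.0001] deg [ 0.06 -0.42  0.  ]
```

View pics/w28.png

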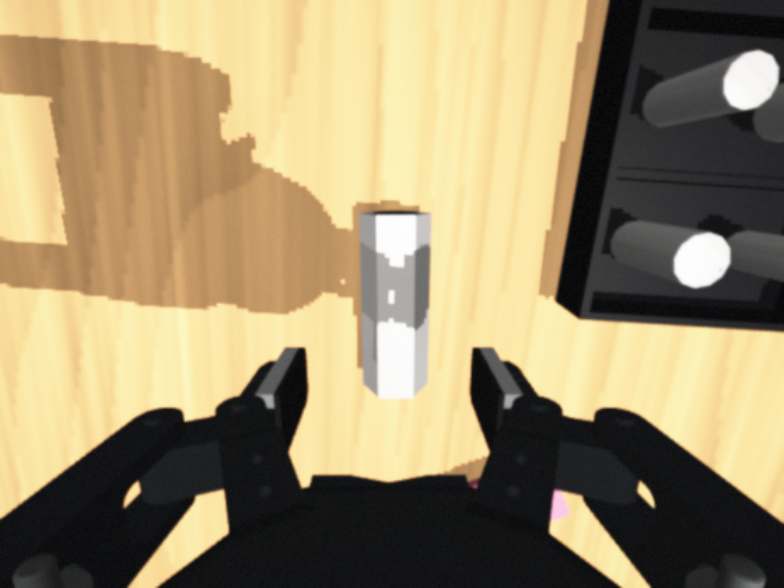

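```bash
python3 -m creep '[0.0045,0.03,0.009,0,-0.014,0,0.7, 0.0045,0.06,0.009,0,-0.014,0,0.7, 0.0045,0.08,0.009,0,-0.014,0,0.7, 0.0045,0.085,0.009,0,-0.014,0,0.7, 0.0045,0.085,0.009,0,-0.014,0,0.7, 0.0045,0.085,0.009,0,-0.014,0,0, 0.0045,0.085,0.009,0,-0.014,0,0, 0.0045,0.085,0.009,0,-0.014,0,0, 0.0045,0.085,0.009,0,-0.014,0,0, 0.0045,0.085,0.009,0,-0.014,0,0]' 60; python3 -c "
from h import *
stat()"; python3 -m creep '[0,-0.03,0,0,0,0,0, 0,-0.07,0,0,0,0,0, 0,-0.12,0,0,0,0,0, 0,-0.16,0,0,0,0,0, 0,-0.18,-0.03,0,0.2,0,0, -0.02,-0.18,-0.07,0,0.4,0,0, -0.04,-0.18,-0.12,0,0.44,0,0, -0.06,-0.18,-0.17,0,0.44,0,0, -0.08,-0.18,-0.2,0,0.44,0,0, -0.08,-0.18,-0.2,0,0.44,0,0]';python3 - <<'E'
from h import *
stat(); goal([0.5287,-0.2824,0.15],-9.1)
st=manip.read_state(); c=manip.camera("wrist"); save(c,"w29")
E
```

```text
clock: 34.95
ee_pos: [0.6773, 0.0432, 0.1792]
eef_rot: [[0.997, 0.002, -0.071], [0.071, -0.001, 0.997], [0.002, -1.0, -0.001]]
force: [-0.2, -1.0, 6.5]
opening: 0.372
t 34.95 grasp [0.6776 0.043  0.0242] yaw 4.07 ydir [ 0.0018 -0.0012 -1.    ] F [-0.2 -1.   6.5] open 0.372 q [-0.02  0.5   1.31 -0.    1.33 -0.09]
clock: 35.78
ee_pos: [0.622, -0.126, 0.3201]
eef_rot: [[0.986, -0.006, 0.165], [-0.165, -0.004, 0.986], [-0.005, -1.0, -0.005]]
force: [-0.6, -0.2, -1.6]
opening: 0.371
t 35.78 grasp [ 0.6211 -0.1266  0.1651] yaw -9.51 ydir [-0.0057 -0.0038 -1.    ] F [-0.6 -0.2 -1.6] open 0.371 q [-0.29  0.31  1.28 -0.01  1.56 -0.12]
shift frac [-0.0826  0.0203 -0.212 ] mm [ -66.1   16.2 -169.6] turn frac [ 0.0089 -0.0136 -0.0096] deg [ 0.27 -0.41 -0.29]
```

View pics/w29.png

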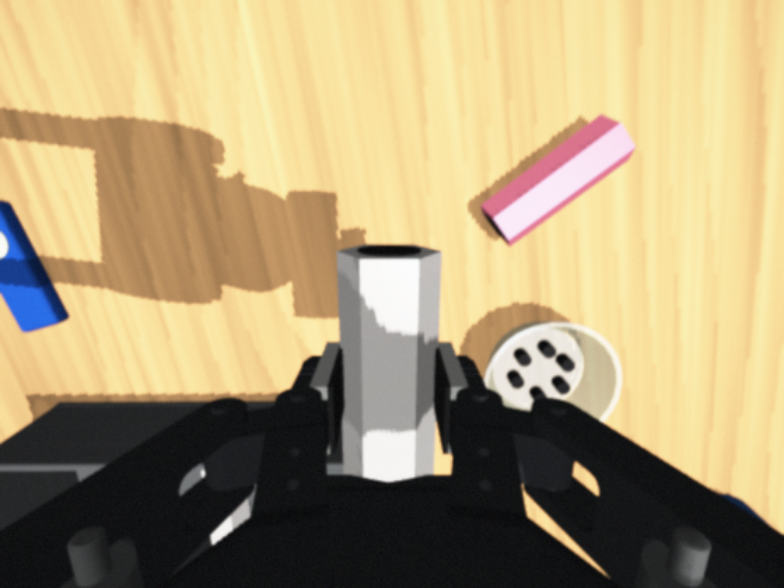

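```bash
python3 -m creep '[-0.02,0,-0.05,0,0,0,0, -0.04,0,-0.1,0,0,0,0, -0.06,0,-0.15,0,-0.013,-0.01,0, -0.0826,0.01,-0.2,0,-0.013,-0.01,0, -0.0826,0.02,-0.212,0,-0.013,-0.01,0, -0.0826,0.02,-0.212,0,-0.013,-0.01,0, -0.0826,0.02,-0.212,0,-0.013,-0.01,0]';python3 - <<'E'
from h import *
stat(); goal([0.5287,-0.2824,0.031],-9.1)
E
```

```text
clock: 36.42
ee_pos: [0.5321, -0.2774, 0.3037]
eef_rot: [[0.988, 0.001, 0.153], [-0.153, 0.001, 0.988], [0.001, -1.0, 0.001]]
force: [-0.3, 0.7, -3.0]
opening: 0.375
t 36.42 grasp [ 0.5323 -0.2772  0.1487] yaw -8.78 ydir [ 0.001   0.0011 -1.    ] F [-0.3  0.7 -3. ] open 0.375 q [-0.58  0.24  1.4   0.    1.5  -0.42]
shift frac [-0.0034  0.1471 -0.007 ] mm [ -2.7 117.6  -5.6] turn frac [-0.0024  0.0106  0.0015] deg [-0.07  0.32  0.04]
```

```bash
python3 -m creep '[-0.003,0.03,-0.004,0,0.01,0,0, -0.003,0.07,-0.006,0,0.01,0,0, -0.003,0.11,-0.006,0,0.01,0,0, -0.003,0.135,-0.006,0,0.01,0,0, -0.003,0.144,-0.006,0,0.01,0,0, -0.003,0.148,-0.006,0,0.01,0,0, -0.003,0.148,-0.006,0,0.01,0,0]';python3 - <<'E'
from h import *
stat()
E
python3 -m creep '[0,0.002,0,0,0,0,0, 0,0.003,0,0,0,0,0, 0,0.003,0,0,0,0,0.5, 0,0.003,0,0,0,0,0.55, 0,0.003,0,0,0,0,0.55, 0,0.003,0,0,0,0,0.55]';python3 - <<'E'
from h import *
stat()
E
python3 -m creep '[0,-0.02,0,0,0,0,0.55, 0,-0.06,0,0,0,0,0.55, 0,-0.11,0,0,0,0,0.6, 0,-0.16,0,0,0,0,0.7, 0,-0.21,0,0,0,0,0.7, 0,-0.25,0.04,0,0,0,0.7, 0,-0.29,0.09,0,0,0,0.7, -0.03,-0.3,0.12,0,0,0,0.7,-0.03,-0.3,0.12,0,0,0,0.7]'; python3 keys.py w30
python3 - <<'E'
from h import *
c=manip.camera("scene"); save(c,"s30"); np.savez("pics/s30.npz",W=cloud(c),F=c["frame"])
E
```

```text
clock: 37.0
ee_pos: [0.5303, -0.2811, 0.1866]
eef_rot: [[0.988, 0.003, 0.155], [-0.155, -0.001, 0.988], [0.003, -1.0, -0.001]]
force: [-0.2, -0.2, -1.7]
opening: 0.37
t 37.0 grasp [ 0.5307 -0.2813  0.0316] yaw -8.92 ydir [ 0.0026 -0.0012 -1.    ] F [-0.2 -0.2 -1.7] open 0.37 q [-0.58  0.33  1.53  0.    1.28 -0.43]
clock: 37.5
ee_pos: [0.5285, -0.2822, 0.185]
eef_rot: [[0.988, 0.0, 0.157], [-0.157, -0.001, 0.988], [0.0, -1.0, -0.001]]
force: [-5.3, 1.3, 2.2]
opening: 0.548
t 37.5 grasp [ 0.5285 -0.2824  0.03  ] yaw -9.05 ydir [ 0.     -0.0011 -1.    ] F [-5.3  1.3  2.2] open 0.548 q [-0.58  0.33  1.53 -0.    1.28 -0.43]
clock: 38.25
ee_pos: [0.5191, -0.179, 0.4314]
eef_rot: [[0.988, 0.013, 0.152], [-0.152, -0.003, 0.988], [0.013, -1.0, -0.001]]
force: [1.3, -0.7, 0.4]
opening: 0.698
t 38.25 grasp [ 0.521  -0.1795  0.2764] yaw -8.76 ydir [ 0.0125 -0.0033 -0.9999] F [ 1.3 -0.7  0.4] open 0.698 q [-0.44  0.08  1.33  0.    1.72 -0.28]
px [615. 105.] col [251. 222. 242.] c [734.9 -81.8] size [16.1 86. ] yaw 28.3 28.2 ztop [0.0293 0.0306]
px [600. 262.] col [230. 224. 207.] c [ 719.9 -214.9] size [94.2 94.3] yaw 160.2 84.5 ztop [0.0339 0.0355]
px [305. 354.] col [216. 214. 212.] c [ 422.  -271.5] size [ 63.5 109.9] yaw 87.1 110.1 ztop [0.0338 0.0353]
px [410. 356.] col [212. 211. 209.] c [ 532.3 -282.6] size [26.9 90.7] yaw 80.6 80.6 ztop [0.0338 0.0353]
px [734. 398.] col [85. 87. 84.] c [ 843.  -373.4] size [23.5 60.2] yaw 49.7 49.4 ztop [0.0431 0.0492]
px [377. 438.] col [164. 163. 162.] c [ 486.4 -359.7] size [ 52.9 177.6] yaw 170.9 171.9 ztop [0.0402 0.0492]
```

View pics/w30.png

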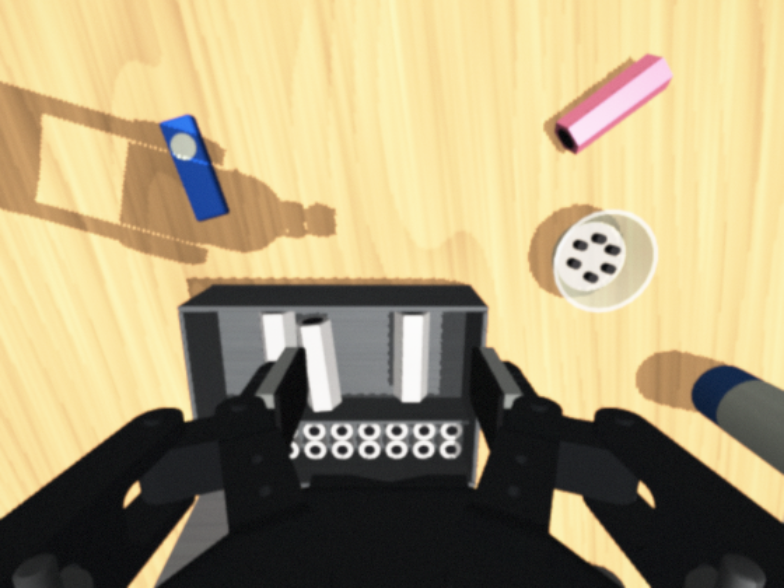

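View pics/s30.png

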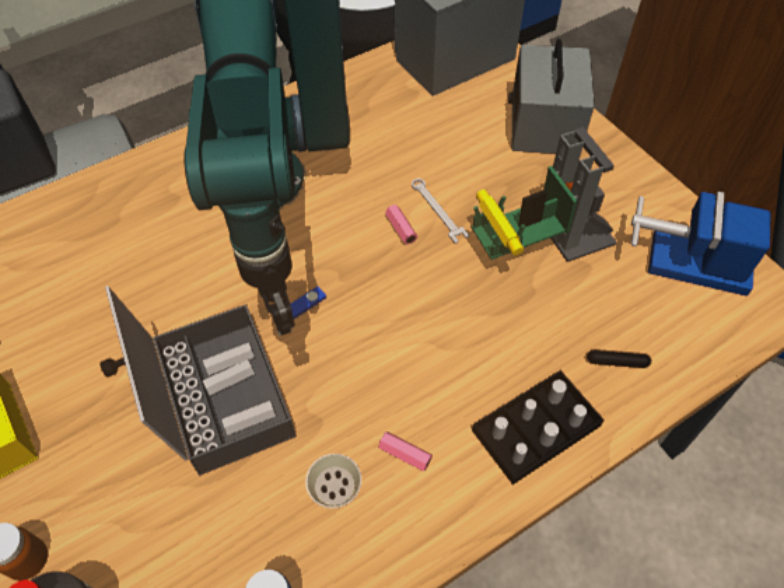

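```bash
python3 -c "
from h import *
goal([0.40,-0.26,0.34],-9.1,L=.173); goal([0.3825,-0.4634,0.34],-9.1,L=.173)"
```

```text
shift frac [-0.1319 -0.1082 -0.1199] mm [-105.5  -86.5  -95.9] turn frac [0.0054 0.0065 0.0157] deg [0.16 0.2  0.47]
shift frac [-0.1141 -0.1073 -0.3744] mm [ -91.3  -85.8 -299.6] turn frac [0.0054 0.0065 0.0157] deg [0.16 0.2  0.47]
```

```bash
python3 -m creep '[-0.03,-0.04,0,0,0,0,0.3, -0.06,-0.08,0,0,0,0,0, -0.09,-0.1073,-0.03,0,0.006,0,0, -0.114,-0.1073,-0.08,0,0.006,0,0, -0.114,-0.1073,-0.13,0,0.006,0,0, -0.114,-0.1073,-0.18,0,0.006,0,0, -0.114,-0.1073,-0.23,0,0.006,0.015,0, -0.114,-0.1073,-0.28,0,0.006,0.015,0, -0.114,-0.1073,-0.33,0,0.006,0.015,0, -0.114,-0.1073,-0.374,0,0.006,0.015,0]'; python3 -m creep '[0,0,0,0,0,0,0, 0,0,0,0,0,0,0, 0,0,0,0,0,0,0]'
python3 - <<'E'
from h import *
stat(); goal([0.3825,-0.4634,0.2214],-9.1,L=.173)
for n in ("scene","side"):
    c=manip.camera(n); save(c,n+"31")
    for t in ("lid_handle","lid_hinge"):
        for d in manip.mark_of(c,t)[:1]: print(n,t,round(d["score"],2),w(c,d["at"]).round(4))
E
```

```text
clock: 39.18
ee_pos: [0.3815, -0.4682, 0.5078]
eef_rot: [[0.987, -0.007, 0.163], [-0.163, 0.001, 0.987], [-0.007, -1.0, -0.0]]
force: [0.9, 0.5, 0.1]
opening: 0.002
clock: 39.43
ee_pos: [0.3827, -0.4652, 0.5083]
eef_rot: [[0.987, -0.007, 0.161], [-0.161, 0.002, 0.987], [-0.007, -1.0, 0.001]]
force: [-0.2, 0.2, 0.6]
opening: 0.003
t 39.43 grasp [ 0.3816 -0.4649  0.3533] yaw -9.29 ydir [-0.007   0.0021 -1.    ] F [-0.2  0.2  0.6] open 0.003 q [-0.98  0.21  1.02 -0.    1.91 -0.81]
shift frac [0.0004 0.1424 0.0021] mm [  0.4 113.9   1.7] turn frac [-0.0017 -0.0063 -0.0139] deg [-0.05 -0.19 -0.42]
scene lid_handle 0.94 [ 0.4357 -0.4443  0.219 ]
scene lid_hinge 0.9 [ 0.4482 -0.383   0.0738]
side lid_handle 0.72 [ 0.4339 -0.4414  0.2201]
side lid_hinge 0.76 [ 0.4423 -0.3845  0.0772]
```

View pics/scene31.png

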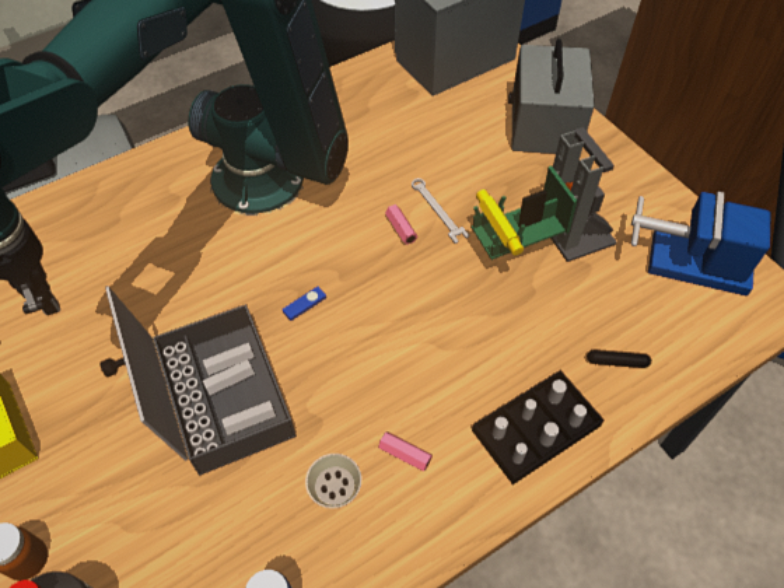

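View pics/side31.png

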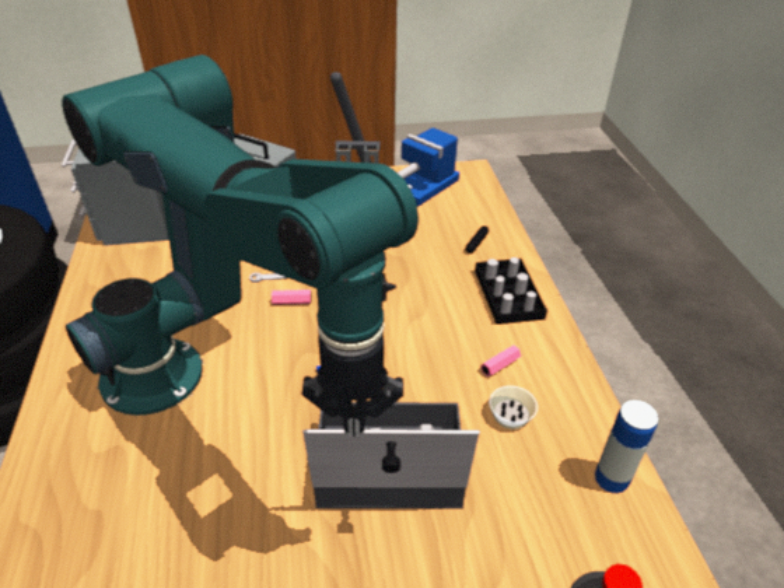

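```bash
python3 -m creep '[-0.05,0,0,0,0,0,0, -0.05,0.04,0,0,0,0,0, -0.05,0.09,0,0,0,-0.01,0, -0.05,0.13,0.002,0,-0.006,-0.014,0, -0.05,0.142,0.002,0,-0.006,-0.014,0, -0.05,0.142,0.002,0,-0.006,-0.014,0, -0.05,0.142,0.002,0,-0.006,-0.014,0, -0.05,0.142,0.002,0,-0.006,-0.014,0]'; python3 -c "
from h import *
stat(); goal([0.343,-0.457,0.2214],-9.1,L=.173)"
```

```text
clock: 40.4
ee_pos: [0.3436, -0.4566, 0.3995]
eef_rot: [[0.988, 0.004, 0.156], [-0.156, -0.006, 0.988], [0.005, -1.0, -0.005]]
force: [0.8, -0.3, 0.4]
opening: -0.002
t 40.4 grasp [ 0.3442 -0.4575  0.2445] yaw -8.99 ydir [ 0.004  -0.0058 -1.    ] F [ 0.8 -0.3  0.4] open -0.002 q [-1.02  0.13  1.33  0.    1.67 -0.87]
shift frac [-0.0007  0.0063 -0.0006] mm [-0.6  5.1 -0.5] turn frac [0.0097 0.0035 0.0093] deg [0.29 0.11 0.28]
```

```bash
python3 -m creep '[0,0,0.04,0,0,0,0, 0,0,0.06,0,0,0,0, 0,0,0.075,0,0,0,0, 0,0,0.09,0,0,0,0, 0,0.001,0.108,0,0,0,0, 0,0.002,0.125,0,0,0,0, 0,0.003,0.141,0,0,0,0, 0,0.007,0.158,0,0,0,0, 0,0.011,0.174,0,0,0,0, 0,0.011,0.174,0,0,0,0]'
python3 - <<'E'
from h import *
stat(); goal([0.343,-0.457,0.2265],-9.1,L=.173)
for n in ("scene",):
    c=manip.camera(n); save(c,n+"32")
    for t in ("lid_handle","lid_hinge"):
        for d in manip.mark_of(c,t)[:1]: print(n,t,round(d["score"],2),w(c,d["at"]).round(4))
E
```

```text
clock: 41.23
ee_pos: [0.3652, -0.3163, 0.386]
eef_rot: [[0.988, -0.0, 0.154], [-0.154, 0.003, 0.988], [-0.0, -1.0, 0.003]]
force: [-0.4, 0.2, 0.5]
opening: -0.002
t 41.23 grasp [ 0.3652 -0.3159  0.231 ] yaw -8.88 ydir [-0.      0.0026 -1.    ] F [-0.4  0.2  0.5] open -0.002 q [-0.83 -0.06  1.55  0.    1.65 -0.68]
shift frac [-0.0003 -0.0174 -0.178 ] mm [  -0.3  -13.9 -142.4] turn frac [-0.0048  0.0073 -0.0008] deg [-0.14  0.22 -0.02]
scene lid_handle 0.63 [ 7.154e-01 -2.151e-01  4.000e-04]
scene lid_hinge 0.93 [ 0.4469 -0.3854  0.0748]
```

View pics/scene32.png

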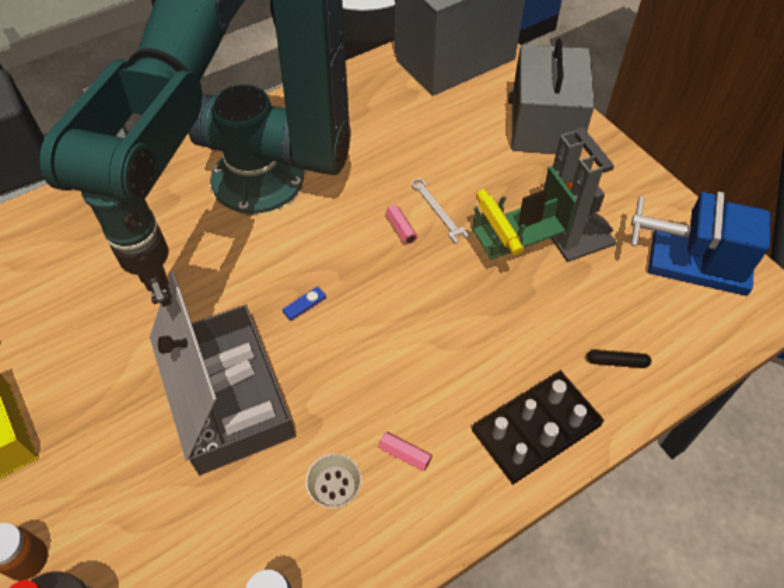

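```bash
python3 -m creep '[0,0.004,0.014,0,0,0,0, 0,0.01,0.027,0,0,0,0, 0,0.02,0.042,0,0,0,0, 0,0.03,0.055,0,0,0,0, 0,0.043,0.068,0,0,0,0, 0,0.055,0.079,0,0,0,0, 0,0.07,0.09,0,0,0,0, 0,0.085,0.099,0,0,0,0, 0,0.1,0.107,0,0,0,0, 0,0.115,0.113,0,0,0,0]'
python3 - <<'E'
from h import *
stat(); goal([0.343,-0.457,0.2265],-9.1,L=.173)
for n in ("scene",):
    c=manip.camera(n); save(c,n+"33")
E
```

```text
clock: 42.22
ee_pos: [0.3793, -0.2288, 0.2939]
eef_rot: [[0.988, 0.001, 0.156], [-0.156, -0.001, 0.988], [0.001, -1.0, -0.0]]
force: [-0.2, -0.5, 0.4]
opening: 0.002
t 42.22 grasp [ 0.3794 -0.2289  0.1389] yaw -9.0 ydir [ 9.e-04 -6.e-04 -1.e+00] F [-0.2 -0.5  0.4] open 0.002 q [-0.67 -0.1   1.78  0.    1.46 -0.51]
shift frac [-1.000e-04 -1.319e-01 -2.889e-01] mm [-1.000e-01 -1.055e+02 -2.311e+02] turn frac [0.0008 0.0035 0.0019] deg [0.03 0.1  0.06]
```

View pics/scene33.png

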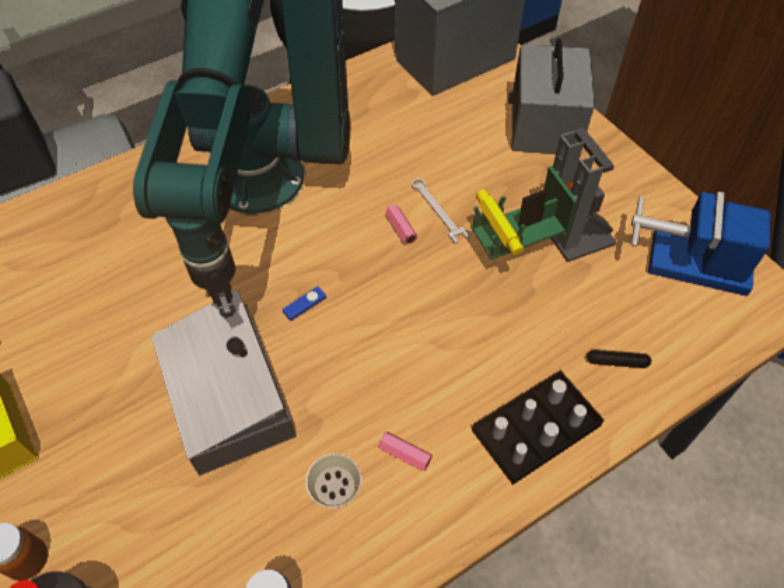

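Nearly shut (~15°). Press it down.

```bash
python3 -m creep '[0,0.015,0.003,0,0,0,0, 0,0.028,0.005,0,0,0,0, 0,0.038,0.006,0,0,0,0, 0,0.045,0.006,0,0,0,0, 0,0.048,0.006,0,0,0,0, 0,0.048,0.006,0,0,0,0]'; python3 -c "
from h import *
stat()"; python3 -m creep '[0,0.003,0,0,0,0,0, 0,0.006,0,0,0,0,0, 0,0.006,0,0,0,0,0]'; python3 -c "
from h import *
stat()"
```

```text
clock: 42.77
ee_pos: [0.3799, -0.225, 0.2559]
eef_rot: [[0.988, -0.0, 0.157], [-0.157, -0.0, 0.988], [-0.0, -1.0, -0.0]]
force: [-0.7, 0.4, 0.0]
opening: 0.002
t 42.77 grasp [ 0.3799 -0.225   0.1009] yaw -9.04 ydir [-2.e-04 -1.e-04 -1.e+00] F [-0.7  0.4  0. ] open 0.002 q [-0.66 -0.08  1.84 -0.    1.38 -0.51]
clock: 43.02
ee_pos: [0.3803, -0.2253, 0.2548]
eef_rot: [[0.988, 0.002, 0.157], [-0.157, -0.002, 0.988], [0.003, -1.0, -0.002]]
force: [-4.6, 3.6, 12.0]
opening: 0.001
t 43.02 grasp [ 0.3807 -0.2256  0.0998] yaw -9.03 ydir [ 0.0022 -0.0021 -1.    ] F [-4.6  3.6 12. ] open 0.001 q [-0.66 -0.07  1.84 -0.    1.38 -0.51]
```

```bash
python3 -m creep '[0,0.002,0,0,0,0,0, 0,0.003,0,0,0,0,0, 0,0.003,0,0,0,0,0]'; python3 -c "
from h import *
stat()"; python3 -m creep '[0,-0.01,0,0,0,0,0, 0,-0.03,0,0,0,0,0, 0,-0.07,0,0,0,0,0, 0,-0.12,0,0,0,0,0, 0,-0.17,0,0,0,0,0, 0,-0.22,0.03,0,0,0,0, 0,-0.22,0.06,0,0,0,0, 0,-0.22,0.06,0,0,0,0]'
python3 - <<'E'
from h import *
stat()
for n in ("scene","side","wrist"):
    st=manip.read_state(); c=manip.camera(n); save(c,n+"40"); W=cloud(c,st); np.savez(f"pics/{n}40.npz",W=W,F=c["frame"])
    for t in ("lid_handle","holder_grip","holder_cradle","starter_c","dish","wrench","gauge"):
        for d in manip.mark_of(c,t)[:1]: print(n,t,round(d["score"],2),w(c,d["at"],st).round(4))
E
```

```text
clock: 43.27
ee_pos: [0.3803, -0.2252, 0.2546]
eef_rot: [[0.988, 0.003, 0.157], [-0.157, -0.003, 0.988], [0.003, -1.0, -0.002]]
force: [-8.5, 6.1, 21.8]
opening: 0.001
t 43.27 grasp [ 0.3807 -0.2256  0.0996] yaw -9.02 ydir [ 0.0026 -0.0026 -1.    ] F [-8.5  6.1 21.8] open 0.001 q [-0.66 -0.07  1.84 -0.    1.37 -0.51]
clock: 43.93
ee_pos: [0.3879, -0.1751, 0.4303]
eef_rot: [[0.988, 0.01, 0.154], [-0.154, -0.004, 0.988], [0.01, -1.0, -0.002]]
force: [0.6, -0.3, -0.0]
opening: 0.002
t 43.93 grasp [ 0.3894 -0.1757  0.2753] yaw -8.84 ydir [ 0.0099 -0.0037 -0.9999] F [ 0.6 -0.3 -0. ] open 0.002 q [-0.56 -0.2   1.59  0.    1.74 -0.4 ]
scene lid_handle 0.67 [ 0.466  -0.2367  0.1144]
scene holder_grip 0.67 [0.4835 0.3811 0.1393]
scene holder_cradle 0.87 [0.471  0.3073 0.1182]
scene starter_c 0.72 [0.472  0.3114 0.116 ]
scene dish 0.77 [ 0.7184 -0.2188  0.0031]
scene wrench 0.83 [ 0.3007  0.2878 -0.0027]
scene gauge 0.67 [0.4843 0.3854 0.1387]
side lid_handle 0.62 [ 0.4684 -0.2353  0.1147]
side holder_grip 0.88 [0.4838 0.3835 0.1443]
side holder_cradle 0.61 [0.4716 0.3105 0.118 ]
side starter_c 0.57 [0.4691 0.3094 0.1174]
side dish 0.94 [ 0.7202 -0.215   0.0019]
side wrench 0.78 [0.3017 0.2871 0.0038]
side gauge 0.76 [ 0.3616 -0.0801 -0.0033]
wrist lid_handle 0.62 [ 0.466  -0.2379  0.1174]
wrist starter_c 0.6 [ 0.3571 -0.078  -0.0038]
wrist dish 0.98 [ 7.174e-01 -2.136e-01  4.000e-04]
wrist gauge 0.78 [ 0.3622 -0.0738 -0.0056]
```

View pics/scene40.png

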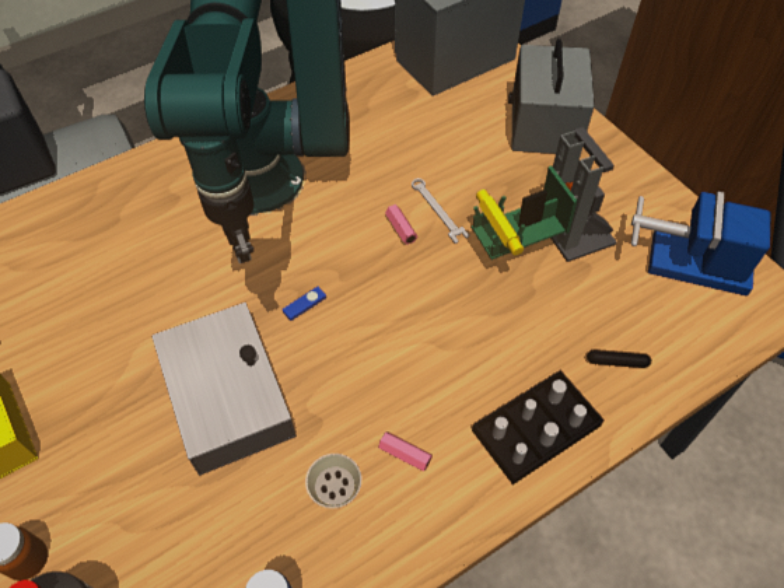

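View pics/side40.png

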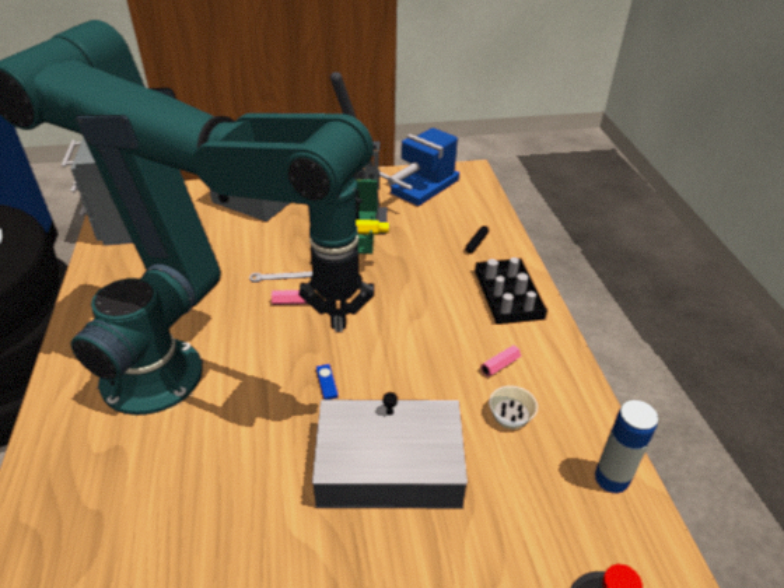

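Run:
```python
import numpy as np,cv2
d=np.load("pics/scene40.npz");W=d["W"];F=d["F"].astype(int)
u=np.array([-.158,-.987]);h=np.array([.446,-.3825])
q=W[...,:2]-h; U=q@u; V=q@np.array([.987,-.158])
m=(U<-.005)&(U>-.175)&(abs(V)<.12)&(W[...,2]>.06)&(W[...,2]<.1)&((abs(V)>.03)|(U>-.1))
a=np.polyfit(U[m],W[...,2][m],1); print("lid tilt deg",np.degrees(np.arctan(-a[0])),"z@hinge",a[1],"z@edge",np.polyval(a,-.18),m.sum())
n=np.array([.1763,.9843]); yv=np.array([-.9843,.1763]); face=np.array([.4954,.4514])
y=(F[...,2]<.5*F[...,0])&(abs(F[...,0]-F[...,1])<.2*F[...,0])
q=W[...,:2]-face;X=q@n;Y=q@yv;k=y&(abs(X+.14)<.05)&(abs(Y)<.1)&(W[...,2]>.09)&(W[...,2]<.17)
print("starter X",X[k].min(),X[k].max(),"Y",Y[k].min(),Y[k].max(),"ztop",np.percentile(W[...,2][k],[50,98]))
for s in (-.05,0,.05):
    kk=k&(abs(Y-s)<.01); print(s,np.percentile(W[...,2][kk],98),X[kk].mean())
F2=d["F"][80:240,260:460,::-1]; cv2.imwrite("pics/s40c.png",cv2.resize(F2,None,fx=3.7,fy=3.7))
```

```text
lid tilt deg -0.06654712001249412 z@hinge 0.08182939627916541 z@edge 0.08162033224180718 5261
starter X -0.16981377361753291 -0.09007753641266363 Y -0.08490339164303752 0.07666182191116874 ztop [0.13122443 0.13729607]
-0.05 0.1372419141297516 -0.143367970980901
0 0.1365278231040762 -0.13839195181742736
0.05 0.1357602861070549 -0.1438320883623815
```

View pics/s40c.png

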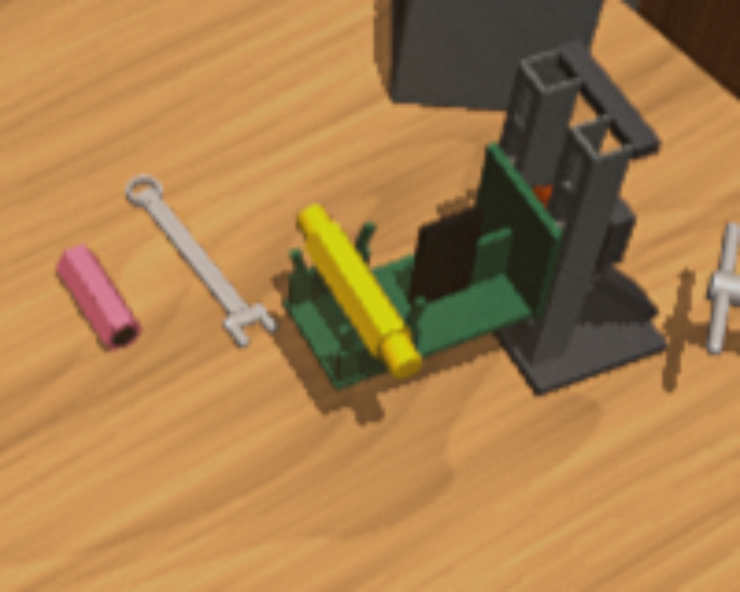

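```bash
python3 -c "
from h import *
goal([0.4717,0.3245,0.3139],-10.2)"
```

```text
shift frac [ 0.0058 -0.0547  0.6361] mm [  4.6 -43.8 508.8] turn frac [0.0015 0.0393 0.0026] deg [0.04 1.18 0.08]
```

```bash
python3 -m creep '[0,-0.03,0.03,0,0,0,0, 0,-0.055,0.08,0,0,0,0, 0,-0.055,0.13,0,0,0,0, 0,-0.055,0.18,0,0,0,0, 0,-0.055,0.23,0,0,0,0, 0,-0.055,0.28,0,0,0,0, 0,-0.055,0.33,0,0,0,0, 0,-0.055,0.36,0,0,0,0, 0,-0.055,0.38,0,0,0,0, 0,-0.055,0.38,0,0,0,0]'; python3 -m creep '[0,0,0.05,0,0.04,0,0, 0,0,0.1,0,0.04,0,0, 0,0,0.15,0,0.04,0,0, 0,0,0.2,0,0.04,0,0, 0.006,0,0.24,0,0.04,0,0, 0.006,0,0.256,0,0.04,0,0, 0.006,0,0.256,0,0.04,0,0, 0.006,0,0.256,0,0.04,0,0]'
python3 - <<'E'
from h import *
stat()
st=manip.read_state(); c=manip.camera("wrist"); save(c,"w41"); W=cloud(c,st);F=c["frame"].astype(int)
n=np.array([.1763,.9843]); yv=np.array([-.9843,.1763]); face=np.array([.4954,.4514])
q=W[...,:2]-face;X=q@n;Y=q@yv;Z=W[...,2]
o=(F[...,0]>F[...,1]*1.8)&(F[...,0]>F[...,2]*2)&(abs(Y)<.03)&(abs(X)<.06)&(Z>.1)&(Z<.25)
for z in (.13,.135,.14,.145,.15):
    b=o&(Z>=z)&(Z<z+.005); print("latch z",z,b.sum(),np.round(np.percentile(X[b],[2,50]),4) if b.sum()>2 else "")
g=(F[...,1]>F[...,0]*1.2)
a=g&(abs(Y)<.03)&(X<-.02)&(X>-.2)&(Z<.09)
for lo in np.arange(-.18,-.01,.02):
    b=a&(X>=lo)&(X<lo+.02); 
    if b.sum()>5: print("floor",round(lo+.01,2),np.median(Z[b]).round(4))
b=g&(Z>.155)&(Z<.18)&(abs(Y)<.06); print("plate top X",np.percentile(X[b],[2,98]).round(4),"Z",np.median(Z[b]).round(4))
b=(F.max(-1)<45)&(abs(Y)<.012)&(X<-.03)&(X>-.1)&(Z>.13); print("rib top Z",[(round(lo,3),np.median(Z[b&(X>=lo)&(X<lo+.02)]).round(4)) for lo in (-.09,-.07,-.055)])
E
```

```text
clock: 45.97
ee_pos: [0.4351, 0.1256, 0.4689]
eef_rot: [[0.988, 0.001, 0.152], [-0.152, 0.0, 0.988], [0.001, -1.0, 0.0]]
force: [-0.2, 0.2, -0.8]
opening: -0.0
clock: 46.63
ee_pos: [0.4722, 0.3238, 0.4687]
eef_rot: [[0.984, 0.0, 0.178], [-0.178, -0.003, 0.984], [0.001, -1.0, -0.003]]
force: [-0.4, -0.2, 0.2]
opening: 0.001
t 46.63 grasp [0.4722 0.3234 0.3137] yaw -10.23 ydir [ 3.0e-04 -2.6e-03 -1.0e+00] F [-0.4 -0.2  0.2] open 0.001 q [ 0.5   0.14  1.19 -0.    1.81  0.68]
latch z 0.13 21 [0.0033 0.0036]
latch z 0.135 115 [0.0036 0.0051]
latch z 0.14 149 [0.0061 0.008 ]
latch z 0.145 738 [0.009  0.0231]
latch z 0.15 100 [0.0108 0.0126]
floor -0.13 0.0691
floor -0.11 0.0698
floor -0.09 0.0708
floor -0.07 0.0718
floor -0.05 0.0726
floor -0.03 0.0736
plate top X [-0.0821 -0.0048] Z 0.1684
rib top Z [(-0.09, np.float64(0.1602)), (-0.07, np.float64(0.1612)), (-0.055, np.float64(0.1616))]
```

View pics/w41.png

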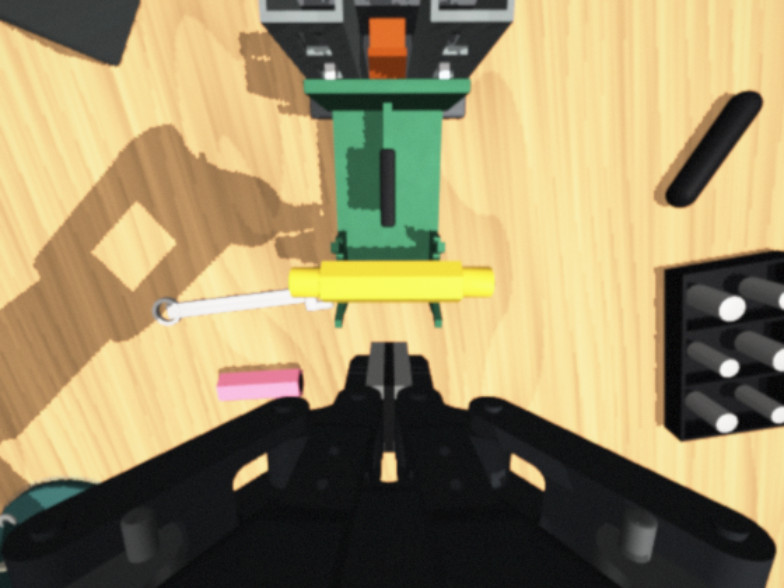

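```bash
python3 -c "
from plant import manip
print(manip.hand_in())"
```

```text
the job is handed in; nothing more can be done
None
```

I carried out all four steps in the order asked and handed the job in at about 47 s. No verdict is reported.

- **Holder:** the claws are hooked into the slots and it was pressed to rest with 19 N. In the last wrist picture the latch is back at its rest position over the lug.
- **Starter:** it lies across the cradle in both notches, level to about 1.5 mm.
- **Keys:** I found three steel keys and no fourth. All three were lying flat in the box compartment in the last look before the lid was shut. One in the middle was nudged sideways when I released its neighbour. Neither pink look-alike was touched.
- **Lid:** pushed over and pressed to 22 N. The point cloud gives a tilt of about 0.07°, so it is shut.
- **Bystanders:** dish, wrench and gauge were re-found where they started, within measuring error. One low-scoring gauge reading fell on the holder, but two other views put the gauge in place.

Two checks were less clean:

- **Finger on the rib:** while I released the starter, a finger pressed the holder's rib with a wrist force of about 30–35 N. I backed off at once, and the holder and latch measured the same afterwards.
- **Holder sag:** the cameras put the holder's grip point about 3 to 4 mm low, and the cradle 4 to 6 mm low. You gave 1 to 3 mm for the front. At the grip point about 1 mm of that may be camera error.

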